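# Put the gasket scrapers away in their clipped tote

## Task

Put the gasket scrapers away in their tote: flip both clips off the lid while it is still on, then lift the lid off and lay it flat, right way up, centred on the bare plywood board. Slide every scraper lying on the mat blade-first into a slot of its own in the blade guard inside, fully home until the handle meets the guard and with the handle flat on the tote's floor, then put the lid back on fully seated and snap both clips shut over it. Leave the other parts on the bench where they are.

Things in the scene. Friction and masses are not known exactly. Their poses are not given: they have to be found in the camera images.
- tote_frame (a point): Clear plastic tote, 245 x 224 mm outside, rim 65 mm high, walls 4 mm, fixed to the bench. This point: centre of its underside; x points to its far end, where the blade guard stands inside, y to its left, z up. Inner floor at z = 4 mm; inside x = -118 to 118, y = -108 to 108 mm. With the lid on, the lid's plate is at z = 65 to 70 mm.
- slot1 (a point): Mouth centre of the left slot of the blade guard (wooden comb under a clear cover, front face x = 65.5 mm, top z = 26 mm of the tote). At y = 64, z = 17 mm of the tote; blades go in along the tote's +x. Slot 46 mm wide, 10 mm high, 53 mm deep, side walls rounded in front (9 mm). All slots alike; any scraper fits any slot.
- slot2 (a point): Mouth centre of the middle slot of the blade guard (wooden comb under a clear cover, front face x = 65.5 mm, top z = 26 mm of the tote). At y = 0, z = 17 mm of the tote; blades go in along the tote's +x. Slot 46 mm wide, 10 mm high, 53 mm deep, side walls rounded in front (9 mm). All slots alike; any scraper fits any slot.
- slot3 (a point): Mouth centre of the right slot of the blade guard (wooden comb under a clear cover, front face x = 65.5 mm, top z = 26 mm of the tote). At y = -64, z = 17 mm of the tote; blades go in along the tote's +x. Slot 46 mm wide, 10 mm high, 53 mm deep, side walls rounded in front (9 mm). All slots alike; any scraper fits any slot.
- clip_left (a joint): Sprung clip, 70 mm wide, on the tote's left (+y) edge, rad: 0 shut, its hook 2 mm over the lid's edge; 0.8 flipped fully outwards. Hinge along the tote's x at y = 118, z = 30 mm. Over-centre spring: it holds in both end positions and snaps across at about 0.4; it takes about 4 N at the tab to start it from either end. Its hook is clear of the lid from 0.3 on.
- clip_right (a joint): The same clip, mirrored, on the tote's right (-y) edge: hinge at y = -118, z = 30 mm of the tote; 0 shut, 0.8 flipped fully outwards.
- clip_left_tab (a point): Middle of the left clip's thumb tab, a bead 10 mm thick and 50 mm long along the tote's x, on top of the clip. It swings about the hinge; shut it lies at y = 130.5, z = 92 mm of the tote (22 mm over the lid's top), open at about y = 171, z = 64 mm. Push it outwards or inwards, or pinch it from above.
- clip_right_tab (a point): The same on the right clip (shut: y = -130.5, z = 92 mm of the tote).
- lid_grip (a point): Middle of the grip bar on the loose lid (0.3 kg). Bar 110 mm long along the lid's x, 18 wide, 16 high, open beneath. Lid plate 250 x 252 x 5 mm; a tapered lip 10 mm deep below it enters the tote with about 1.5 mm play. This point lies 37 mm over the plate's underside, 47 mm over the lip's lower edge. z up.
- lid_seat (a point): Where the middle of the lid's grip bar lies when the lid is fully seated on the tote: 102 mm over the tote's underside, on its centre line. Axes as the tote.
- board_top (a point): Centre of the top of the bare plywood board, 270 x 260 mm, 12 mm thick, fixed flat on the bench to one side of the tote; x along its 270 mm side.
- mat_top (a point): Centre of the top of the black rubber bench mat, 260 x 250 mm, 3 mm thick, fixed on the bench on the other side of the tote; the scrapers lie on it.
- scraper1_mid (a point): Middle of the wooden handle of a gasket scraper (all alike; may be absent). Handle 95 mm long along x, 28 mm wide (y), 26 mm high (z), this point half-way up; the thin steel blade, 40 mm wide and 3 mm thick, sticks out 50 mm from the handle's +x end at half height. Whole tool 145 mm, 0.1 kg, blade level when it lies flat.
- scraper1_tip (a point): Middle of that scraper's blade edge, 97.5 mm from the handle's middle along x, 13 mm over the surface it lies on. Fully home (handle against the guard) it lies at x = 115.5 mm of the tote.
- scraper2_mid (a point): Middle of the wooden handle of a gasket scraper (all alike; may be absent). Handle 95 mm long along x, 28 mm wide (y), 26 mm high (z), this point half-way up; the thin steel blade, 40 mm wide and 3 mm thick, sticks out 50 mm from the handle's +x end at half height. Whole tool 145 mm, 0.1 kg, blade level when it lies flat.
- scraper2_tip (a point): Middle of that scraper's blade edge, 97.5 mm from the handle's middle along x, 13 mm over the surface it lies on. Fully home (handle against the guard) it lies at x = 115.5 mm of the tote.
- scraper3_mid (a point): Middle of the wooden handle of a gasket scraper (all alike; may be absent). Handle 95 mm long along x, 28 mm wide (y), 26 mm high (z), this point half-way up; the thin steel blade, 40 mm wide and 3 mm thick, sticks out 50 mm from the handle's +x end at half height. Whole tool 145 mm, 0.1 kg, blade level when it lies flat.
- scraper3_tip (a point): Middle of that scraper's blade edge, 97.5 mm from the handle's middle along x, 13 mm over the surface it lies on. Fully home (handle against the guard) it lies at x = 115.5 mm of the tote.
- gear: A steel gear 64 mm across, 27 mm high, lying flat beyond the rubber mat; a bystander, to be left alone. Origin at the middle of its underside.
- oil_seal: A black rubber oil seal ring 68 mm across, 10 mm high, lying beyond the plywood board; a bystander, to be left alone. Origin at the middle of its underside.
- bearing_race: A steel bearing ring 62 mm across, 16 mm high, on the bench between the robot and the tote; a bystander, to be left alone. Origin at the middle of its underside.
- spanner: A steel spanner 160 mm long, lying on the bench on the robot's side of the rubber mat; a bystander, to be left alone. Origin at the middle of its underside.

How it is judged:
On the way, in this order (a step that is already met when the one before it is completed fails the run):
1. both clips are flipped out (over 0.55 rad) with the lid still seated on the tote (value of joint each of clip_left, clip_right above 0.55 rad and distance between lid_grip and lid_seat below 0.02 m), for 0.2 s.
2. the lid lies flat on the plywood board, right way up, its middle within 50 mm of the board's (horizontal distance between lid_grip and board_top below 0.05 m and angle between lid_grip's own z axis and vertical below 0.08 rad and z of lid_grip in the frame of board_top below 0.053 m and contact force between the fingers and lid below 0.1 N), for 0.3 s.
3. every scraper is fully home in a slot of the blade guard (blade edge at least 42 mm into the 53 mm slot), handle on the tote's floor, with the lid off (x of scraper1_tip in the frame of tote_frame between 0.108 and 0.125 m and y of scraper1_tip in the frame of tote_frame between -0.1 and 0.1 m and z of each of scraper1_tip, scraper1_mid, scraper2_tip, scraper2_mid, scraper3_tip, scraper3_mid in the frame of tote_frame below 0.024 m and x of scraper2_tip in the frame of tote_frame between 0.108 and 0.125 m and y of scraper2_tip in the frame of tote_frame between -0.1 and 0.1 m and x of scraper3_tip in the frame of tote_frame between 0.108 and 0.125 m and y of scraper3_tip in the frame of tote_frame between -0.1 and 0.1 m and horizontal distance between lid_grip and lid_seat above 0.1 m), for 0.2 s.
4. the lid is seated on the tote again (within 5 mm) (distance between lid_grip and lid_seat below 0.005 m and angle between the x axis of lid_grip and the x axis of tote_frame, either way round below 0.05 rad), for 0.2 s.
At the end, for the whole second after the job is handed in: Every scraper present has its blade edge at least 42 mm into a slot of the guard (within about 7 mm of fully home) and lies flat on the tote's floor; the lid is seated within 5 mm and at rest; both clips are shut (below 0.08 rad) (all of step 4 and x of scraper1_tip in the frame of tote_frame between 0.108 and 0.125 m and y of scraper1_tip in the frame of tote_frame between -0.1 and 0.1 m and z of each of scraper1_tip, scraper1_mid, scraper2_tip, scraper2_mid, scraper3_tip, scraper3_mid in the frame of tote_frame below 0.024 m and x of scraper2_tip in the frame of tote_frame between 0.108 and 0.125 m and y of scraper2_tip in the frame of tote_frame between -0.1 and 0.1 m and x of scraper3_tip in the frame of tote_frame between 0.108 and 0.125 m and y of scraper3_tip in the frame of tote_frame between -0.1 and 0.1 m and value of joint each of clip_left, clip_right below 0.08 rad and linear speed of lid below 0.02 m/s); the robot touches nothing.
It fails at once if a part that does not belong to the job (gear, oil seal, bearing ring, spanner) moved more than 50 mm (distance of any of gear, oil_seal, bearing_race, spanner from where it was at the start of the episode above 0.05 m).
Of scraper1, scraper2, scraper3 only 2 to 3 are there at a start; the rules pass over those that are not, and their reading is None.
At some moment in a run one of lid may be knocked a few centimetres aside while the robot is not near it.
Once in a run the grip may slacken for a moment while it holds something.
It also fails if it takes over 210 s, if anything falls off the work surface, if the arm or the gripper's body presses on something with over 40 N, if the wrist force passes 120 N, or if a joint passes its speed limit or range.

## Robot

A 6-joint arm with a two-finger parallel gripper is mounted at the origin on the work surface. World frame = base frame: x ahead of the robot, y to its left, z up, the work surface at z = 0. Lengths are in m, angles in rad, forces in N, time in s.
With the tool pointing down it reaches from about 0.35 to 0.8 m from the base axis. Payload 7.3 kg.
Tool frame: the origin (TCP) lies at the very end of the fingers, on their centre line; the grasp point (between the pads) lies 19 mm behind it; z points along the fingers, y is the direction in which the jaws open and shut (so a half turn about z gives the same grasp; the last joint's range is limited). The gripper opens to 85 mm and grips with 20 to 120 N. Pads are 22 mm wide; open, the fingers measure 114 mm over their backs; the gripper's body (76 mm by 85 mm) begins 54 mm behind the grasp point. The pads swing forward as they close: fully open they stand 13 mm farther back than shut.
Start: joints at [1.041, 0.342, 1.524, -0, 1.275, -0.146], TCP at [0.197, 0.487, 0.203] pointing down, gripper open.
Joint ranges: [-2.53, 2.53], [-0.77, 2.02], [0.04, 2.7], [-1, 4.14], [0.28, 2.66], [-3.11, 3.11]. Speed limits (rad/s): [2.57, 2.57, 3.14, 3.14, 3.14, 3.14].

## Interface

Orientations are given as a rotation vector (axis times angle).
In Python, from workcell import r gives the robot as it stands.
- The arm moves only by the tool step_arm, never from a script. Its argument "rows" is a list of rows, each a list of 6 numbers: the shift along the tool's x, y, z in m, then the turn, a rotation vector about the tool's x, y, z in degrees. In form: [[dx, dy, dz, ax, ay, az], ...]. A call has 1 to 5 rows; each row is the pose to reach, as a shift and turn from the pose commanded when the call began, along the tool's axes at that moment; what a row does not reach only later rows make up. A row lasts 1/12 s, in which the tool goes at most 41.7 mm and 7.16 degrees, less where a joint would pass 70% of its speed; a pose out of reach is approached as far as the arm can. A call with a gripper value outside its range is refused whole. "fingers" is the finger opening in m, from 0 to 0.0854, set as the call begins (left out, the last holds). The fingers move at their own pace and stop on an object; "force" is the grip in N (left out, the last holds). Time passes only in rows, so rows that repeat a pose let the fingers close. It gives the time, the measured TCP pose, the force and the opening at its end, in the units of the state.
- r.state(): the state, without advancing time (a new reading comes with each control period).
- r.get_image(name): name is "side" or "top" or "wrist"; returns (picture, depth): 420x560x3 uint8, red, green, blue; 420x560 float32, m along the optical axis (not along the pixel's ray), 0 where there is no reading.
- r.camera_info(name): a dict with "camera_matrix" (3x3 intrinsics, pixels), "cam_to_world" (4x4, takes a point from camera to world coordinates). Camera axes: x right, y down, z forward; pixel columns grow to the right and rows downward; lengths in m; the calibration is good to about 2 mm. A picture is of the moment at which its call begins: read the wrist's pose just before it. camera_info takes no time and is no camera call; for the wrist camera it gives the pose at the moment of the call.
- r.close_job(): hands the job in, once; it reports no verdict.
The state is a dict: "clock": time; "joint_positions": joint angles; "joint_vel": joint speeds; "effort": joint torques, N m; "ee_pos": TCP position; "eef_rot": TCP orientation; "contact_force": force on the tool from outside, world axes, zero at the start; "wrist_torque": the same for the moment, N m; "finger_gap": finger opening in m.
Only numpy, scipy, OpenCV 4.12 (cv2) and the standard library are available. Lean on these libraries where they do the work, as an engineer would, in place of code of your own. Each camera call takes 0.05 s, during which the arm holds its last target.

## Working session

There is one attempt and no reset: what is moved stays moved. The work goes in short steps, Python scripts to look and compute and a tool call to move; the robot and the scene stay as the last step left them, time stands still between calls to the robot, and variables do not carry over. Pictures are saved under pics/ and viewed, and the job is handed in when it is done.

Besides the shell and the picture viewer there is one more tool, called by a JSON object that holds its "name" and its "arguments", one argument or row to a line. step_arm: Moves the arm, as the interface text tells. Its arguments: {"type":"object","properties":{"rows":{"type":"array","items":{"type":"array","items":{"type":"number"}}},"fingers":{"type":"number"},"force":{"type":"number"}},"required":["rows"]}

```bash
ls; mkdir -p pics
python3 - <<'E'
from workcell import r
import cv2
print(r.state())
for n in ("top","side"):
    im,d=r.get_image(n); cv2.imwrite(f"pics/{n}0.png",im[:,:,::-1])
    ci=r.camera_info(n); print(ci)
E
```

```text
pics
{'clock': 0.0, 'joint_positions': array([ 1.04099685e+00,  3.42717466e-01,  1.52501996e+00,  1.28902029e-06,
        1.27541189e+00, -1.46015534e-01]), 'joint_vel': array([ 3.12873559e-04,  6.98290297e-04, -8.69855773e-05, -3.14163605e-03,
        6.10639438e-04,  1.16253772e-03]), 'effort': array([ 1.37585470e-03, -4.33671570e+01, -2.46009296e+01, -3.09180932e-04,
        8.14793457e-03,  3.34553761e-06]), 'ee_pos': array([0.19633319, 0.48642123, 0.2018277 ]), 'eef_rot': array([-5.99055266e-01, -3.08342056e+00,  2.30589072e-03]), 'contact_force': array([0.71656017, 0.29050753, 0.20226411]), 'wrist_torque': array([ 0.00060752,  0.03571544, -0.0291429 ]), 'finger_gap': 0.08587091059169032}
{'camera_matrix': array([[430.18733595,   0.        , 286.18789857],
       [  0.        , 430.18733595, 212.17431901],
       [  0.        ,   0.        ,   1.        ]]), 'cam_to_world': array([[ 0.00180714, -0.9978063 ,  0.06617645,  0.42815201],
       [-0.99968436, -0.00346089, -0.0248838 ,  0.01569439],
       [ 0.02505824, -0.0661106 , -0.99749761,  1.20697922],
       [ 0.        ,  0.        ,  0.        ,  1.        ]])}
{'camera_matrix': array([[423.39065164,   0.        , 282.62259955],
       [  0.        , 423.39065164, 211.12653226],
       [  0.        ,   0.        ,   1.        ]]), 'cam_to_world': array([[ 0.7817011 , -0.49255269,  0.38253789,  0.0531107 ],
       [-0.62363048, -0.61211115,  0.48621494, -0.53015508],
       [-0.00533076, -0.61863704, -0.78565883,  0.98564748],
       [ 0.        ,  0.        ,  0.        ,  1.        ]])}
```

View pics/top0.png

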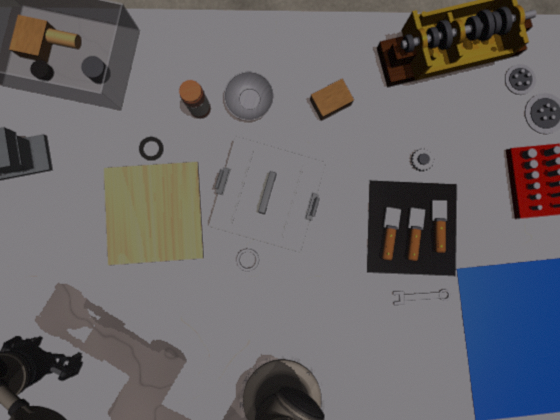

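View pics/side0.png

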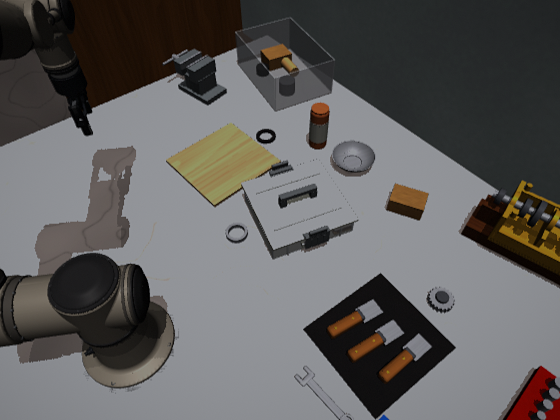

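The top view shows the tote (centre about 267,193) tilted, the board at (153,213), three scrapers on the mat (390,233), (416,234), (440,226), all blade-up in the image, and the bystanders. I'll zoom in next.

```bash
cat > h.py <<'E'
import numpy as np, cv2
from workcell import r
from scipy.spatial.transform import Rotation as R
def pix2w(n,u,v,z=None,depth=None,ci=None):
    ci=ci or r.camera_info(n);K=np.array(ci["camera_matrix"]);T=np.array(ci["cam_to_world"])
    d=np.linalg.inv(K)@np.array([u,v,1.])
    if depth is None:
        dw=T[:3,:3]@d; depth=(z-T[2,3])/dw[2]
    return T[:3,:3]@(d*depth)+T[:3,3]
def w2pix(n,p,ci=None):
    ci=ci or r.camera_info(n);K=np.array(ci["camera_matrix"]);T=np.array(ci["cam_to_world"])
    c=T[:3,:3].T@(np.array(p)-T[:3,3]); q=K@c; return q[:2]/q[2]
def crop(im,u0,v0,u1,v1,s,name):
    c=cv2.resize(im[v0:v1,u0:u1],None,fx=s,fy=s,interpolation=cv2.INTER_CUBIC)
    c=np.clip(c.astype(float)*1.5,0,255).astype(np.uint8)
    cv2.imwrite(name,c[:,:,::-1])
def st():
    s=r.state(); print(round(s['clock'],2),'tcp',s['ee_pos'].round(4),'F',s['contact_force'].round(2),'gap',round(s['finger_gap'],4),'q',s['joint_positions'].round(3))
    return s
def goal(p,zdeg,tilt=None):
    """shift/turn in tool axes from measured pose to point p with fingers down, jaws (tool y) along world heading zdeg(deg)"""
    s=r.state(); R0=R.from_rotvec(s['eef_rot'])
    best=None
    for k in (0,180):
        a=np.radians(zdeg+k); y=np.array([np.cos(a),np.sin(a),0]); z=np.array([0,0,-1.]); x=np.cross(y,z)
        Rt=R.from_matrix(np.stack([x,y,z],1)); rv=(R0.inv()*Rt).as_rotvec(degrees=True)
        if best is None or np.linalg.norm(rv)<np.linalg.norm(best[1]): best=(R0.inv().apply(np.array(p)-s['ee_pos']),rv)
    print('shift mm',(best[0]*1000).round(1),'turn',best[1].round(2))
E
python3 - <<'E'
from h import *
im=cv2.imread("pics/top0.png")[:,:,::-1]
crop(im,200,130,335,260,5,"pics/tote_c.png")
crop(im,360,175,465,280,5,"pics/mat_c.png")
crop(im,95,130,210,275,4,"pics/board_c.png")
E
```

```text
(no output)
```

View pics/tote_c.png

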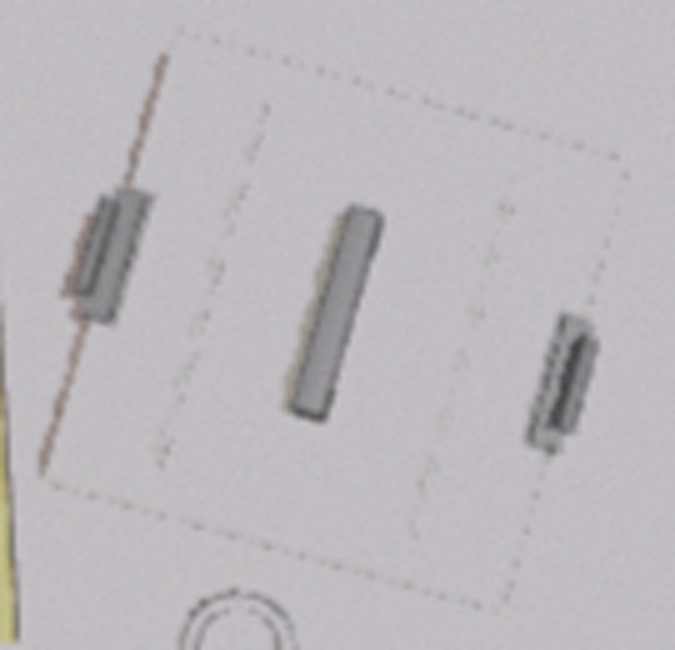

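View pics/mat_c.png

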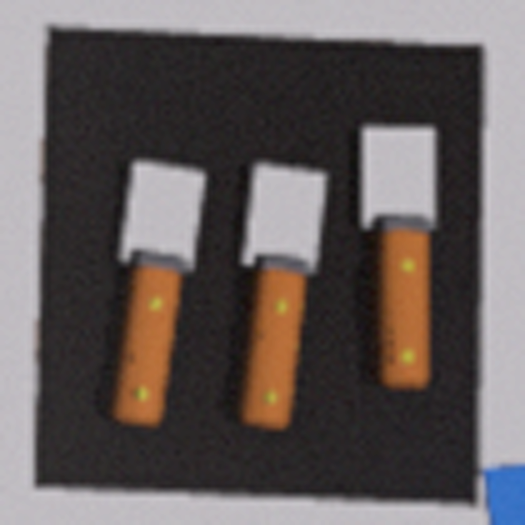

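View pics/board_c.png

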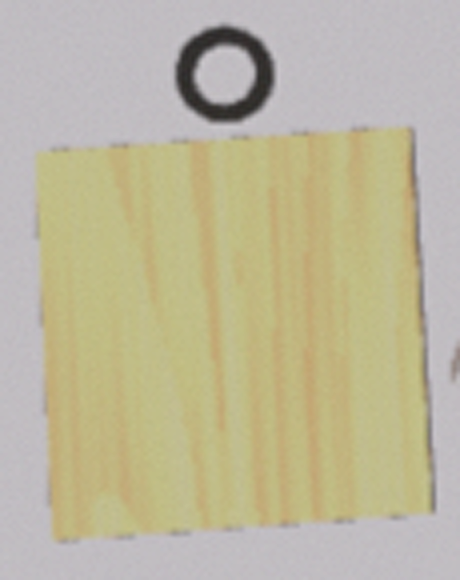

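Run:
```python
from h import *
def C(u,v,u0,v0,s): return (u+.5)/s-.5+u0,(v+.5)/s-.5+v0
def P(u,v,u0,v0,s,z): return pix2w("top",*C(u,v,u0,v0,s),z=z)
t=lambda u,v,z:P(u,v,200,130,5,z)
c=[t(347,205,.11),t(385,215,.11),t(328,421,.11),t(288,410,.11)]
far=(c[0]+c[1])/2;near=(c[2]+c[3])/2
print("bar",sum(c)/4,np.linalg.norm(far-near),np.linalg.norm(c[0]-c[1]),np.degrees(np.arctan2(*(far-near)[1::-1])))
L=[t(170,33,.07),t(628,162,.07),t(503,608,.07),t(43,480,.07)]
print("lid c",sum(L)/4,[np.linalg.norm(L[i]-L[(i+1)%4]).round(4) for i in range(4)])
f=(L[0]+L[1])/2-(L[2]+L[3])/2; print(np.degrees(np.arctan2(f[1],f[0])))
b=lambda u,v:P(u,v,95,130,4,.012)
B=[b(37,152),b(411,127),b(435,513),b(55,540)]
print("board",sum(B)/4,[np.linalg.norm(B[i]-B[(i+1)%4]).round(4) for i in range(4)])
f=(B[0]+B[1])/2-(B[2]+B[3])/2; print(np.degrees(np.arctan2(f[1],f[0])))
m=lambda u,v,z:P(u,v,360,175,5,z)
M=[m(48,25,.003),m(483,45,.003),m(476,503,.003),m(35,487,.003)]
print("mat",sum(M)/4,[np.linalg.norm(M[i]-M[(i+1)%4]).round(4) for i in range(4)])
# scrapers: handle ends (top far mid; z .029 ) , blade tip
for nm,tl,tr,hb in (("A",(135,160),(207,172),[(115,418),(160,426)]),("B",(250,163),(328,175),[(243,420),(290,430)]),("C",(361,125),(436,125),[(383,385),(430,387)])):
    tip=(m(*tl,.016)+m(*tr,.016))/2
    e=(m(*hb[0],.016)+m(*hb[1],.016))/2
    v=tip-e;print(nm,"tip",tip,"end",e,"len",np.linalg.norm(v),"ang",np.degrees(np.arctan2(v[1],v[0])),"mid",e+v*(47.5/145), "bw",np.linalg.norm(m(*tl,.016)-m(*tr,.016)))
for nm,(u,v) in dict(gear=(422,160),seal=(151,148),ring=(247,259),span=(420,297)).items(): print(nm,pix2w("top",u,v,z=0.0))
```

```text
bar [0.55234707 0.03753363 0.11      ] 0.10991547993214378 0.02019300980427679 -15.398266667295678
lid c [0.55329755 0.03855779 0.07      ] [np.float64(0.2544), np.float64(0.2472), np.float64(0.2515), np.float64(0.2476)]
-15.397989602065127
board [0.50521556 0.35296315 0.012     ] [np.float64(0.2586), np.float64(0.2689), np.float64(0.259), np.float64(0.2683)]
4.339388924855445
mat [ 0.46658392 -0.36875935  0.003     ] [np.float64(0.249), np.float64(0.259), np.float64(0.2488), np.float64(0.2602)]
A tip [ 0.52045987 -0.3148574   0.016     ] end [ 0.37805891 -0.29404724  0.016     ] len 0.14391350018450136 ang -8.314225551595875 mid [ 0.4247075  -0.30086436  0.016     ] bw 0.040945576175435254
B tip [ 0.51902334 -0.38131735  0.016     ] end [ 0.37645568 -0.36608177  0.016     ] len 0.14337942883575075 ang -6.099798516761854 mid [ 0.42315888 -0.37107273  0.016     ] bw 0.04437273855171559
C tip [ 0.54401585 -0.4437244   0.016     ] end [ 0.3981142  -0.44501103  0.016     ] len 0.14590732519522517 ang 0.5052492819237803 mid [ 0.44590957 -0.44458955  0.016     ] bw 0.042483678406376374
gear [ 0.6590344  -0.40246915  0.        ]
seal [6.88166921e-01 3.67038616e-01 2.22044605e-16]
ring [0.37709224 0.09457022 0.        ]
span [ 0.27165888 -0.38937296  0.        ]
```

```bash
cat >> h.py <<'E'
TC=np.array([.5527,.0378,0]);TY=-15.4
def t2w(x,y,z):
    return TC+R.from_euler('z',TY,degrees=True).apply([x,y,z])
def w2t(p): return R.from_euler('z',-TY,degrees=True).apply(np.array(p)-TC)
def tst():
    s=st(); print('tcp in tote mm',(w2t(s['ee_pos'])*1000).round(1)); return s
E
python3 - <<'E'
from h import *
st(); goal(t2w(0,.1,.16),TY+90); goal(t2w(0,.1,.08),TY+90)
E
```

```text
0.1 tcp [0.1963 0.4865 0.2019] F [ 0.76 -0.04  0.69] gap 0.0851 q [ 1.041  0.343  1.525  0.     1.275 -0.146]
shift mm [-487.  -183.2   42.1] turn [-0.08 -0.02 -6.59]
shift mm [-487.  -183.1  122.1] turn [-0.08 -0.02 -6.59]
```

{"name": "step_arm", "arguments": {
  "rows": [
    [-0.195,-0.073,0.01,0,0,-6.6],
    [-0.195,-0.073,0.01,0,0,-6.6],
    [-0.195,-0.073,0.01,0,0,-6.6],
    [-0.195,-0.073,0.01,0,0,-6.6],
    [-0.195,-0.073,0.01,0,0,-6.6]
  ],
  "fingers": 0
}}

```text
clock: 0.52
ee_pos: [0.3489, 0.3464, 0.1923]
eef_rot: [-0.42, -3.113, 0.0]
contact_force: [0.6, 0.8, 0.6]
finger_gap: 0.0256
```

Run:
```python
from h import *
st(); goal(t2w(0,.1,.16),TY+90)
```

```text
0.52 tcp [0.3489 0.3464 0.1923] F [0.61 0.82 0.56] gap 0.0256 q [ 0.626  0.29   1.629  0.     1.223 -0.677]
shift mm [-278.3 -143.6   32.3] turn [-0.02 -0.02  0.05]
```

{"name": "step_arm", "arguments": {
  "rows": [
    [-0.15,-0.075,0.016,0,0,0],
    [-0.15,-0.075,0.016,0,0,0],
    [-0.15,-0.075,0.016,0,0,0],
    [-0.15,-0.075,0.016,0,0,0],
    [-0.15,-0.075,0.016,0,0,0]
  ]
}}

```text
clock: 0.93
ee_pos: [0.4771, 0.2309, 0.1754]
eef_rot: [0.429, 3.111, -0.003]
contact_force: [0.3, -0.4, -0.2]
finger_gap: -0.0001
```

Run:
```python
from h import *
st(); goal(t2w(0,.1,.16),TY+90)
```

```text
0.93 tcp [0.4771 0.2309 0.1754] F [ 0.31 -0.37 -0.22] gap -0.0001 q [ 0.307  0.375  1.554 -0.002  1.213 -0.988]
shift mm [-124.5  -65.4   15.7] turn [-0.1   0.07 -0.31]
```

{"name": "step_arm", "arguments": {
  "rows": [
    [-0.122,-0.065,0.016,0,0,0],
    [-0.122,-0.065,0.016,0,0,0],
    [-0.122,-0.065,0.016,0,0,0],
    [-0.122,-0.065,0.016,0,0,0],
    [-0.122,-0.065,0.016,0,0,0]
  ]
}}

```text
clock: 1.35
ee_pos: [0.5747, 0.1381, 0.1592]
eef_rot: [-0.427, -3.111, 0.001]
contact_force: [-0.5, 0.1, 0.5]
finger_gap: 0.0002
```

Run:
```python
from h import *
tst(); goal(t2w(0,.1,.08),TY+90)
im,d=r.get_image("wrist"); cv2.imwrite("pics/w1.png",im[:,:,::-1])
im,d=r.get_image("top"); crop(im,200,130,335,260,5,"pics/t1.png")
```

```text
1.35 tcp [0.5747 0.1381 0.1592] F [-0.45  0.1   0.51] gap 0.0002 q [ 1.070e-01  4.990e-01  1.399e+00 -1.000e-03  1.245e+00 -1.191e+00]
tcp in tote mm [ -5.4 102.6 159.2]
shift mm [-5.5 -2.5 79.2] turn [-0.05 -0.06 -0.22]
```

View pics/w1.png

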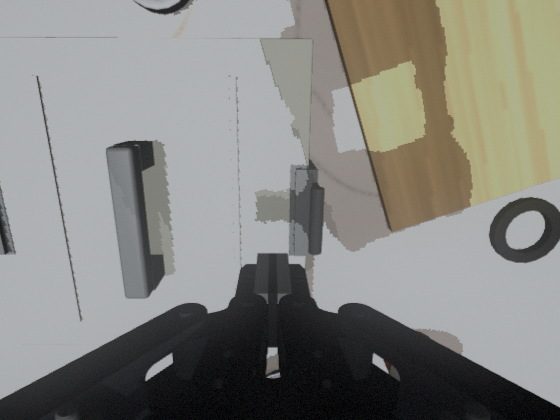

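View pics/t1.png

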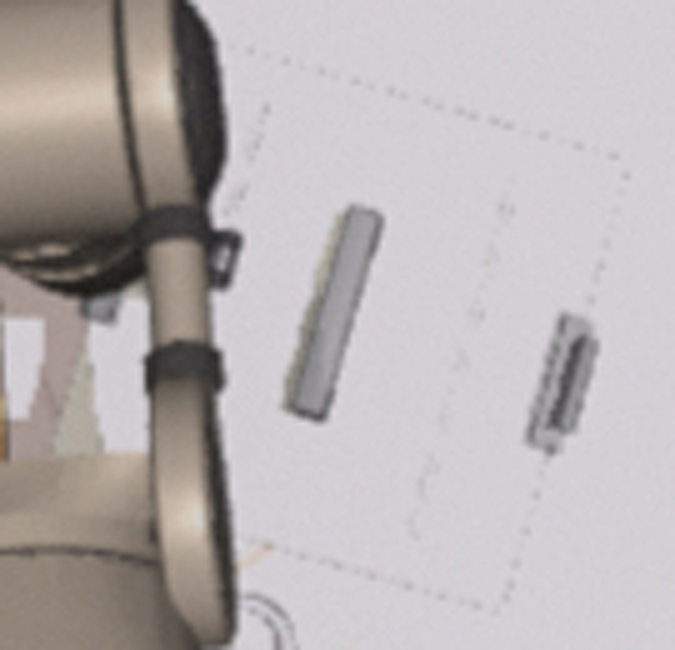

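{"name": "step_arm", "arguments": {
  "rows": [
    [-0.003,-0.003,0.03,0,0,0],
    [-0.004,-0.003,0.06,0,0,0],
    [-0.004,-0.003,0.08,0,0,0],
    [-0.004,-0.003,0.08,0,0,0]
  ]
}}

```text
clock: 1.78
ee_pos: [0.572, 0.1381, 0.0767]
eef_rot: [-0.417, -3.105, 0.003]
contact_force: [-0.6, 0.2, -0.4]
finger_gap: 0.0003
```

Run:
```python
from h import *
tst(); 
print(w2pix("wrist",t2w(0,.1305,.092)),w2pix("wrist",t2w(0,.1305,.097)))
im,d=r.get_image("wrist"); cv2.imwrite("pics/w2.png",im[:,:,::-1])
```

```text
1.78 tcp [0.572  0.1381 0.0767] F [-0.62  0.2  -0.39] gap 0.0003 q [ 1.070e-01  5.820e-01  1.501e+00  1.000e-03  1.067e+00 -1.198e+00]
tcp in tote mm [ -8.  101.9  76.7]
[327.79888198 275.26297311] [329.34959239 280.03622452]
```

View pics/w2.png

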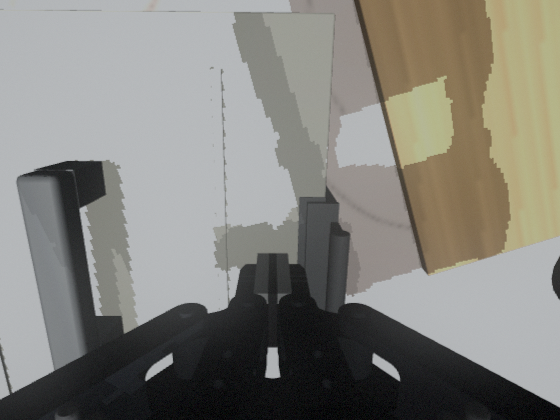

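{"name": "step_arm", "arguments": {
  "rows": [
    [0,0.01,0,0,0,0],
    [0,0.02,0,0,0,0],
    [0,0.03,0,0,0,0],
    [0,0.04,0,0,0,0],
    [0,0.048,0,0,0,0]
  ]
}}

```text
clock: 2.25
ee_pos: [0.5897, 0.1849, 0.0816]
eef_rot: [0.419, 3.112, 0.001]
contact_force: [-0.2, -0.4, -0.1]
finger_gap: -0.0001
```

Run:
```python
from h import *
tst(); 
im,d=r.get_image("wrist"); cv2.imwrite("pics/w3.png",im[:,:,::-1])
```

```text
2.25 tcp [0.5897 0.1849 0.0816] F [-0.16 -0.37 -0.12] gap -0.0001 q [ 0.18   0.619  1.415  0.     1.106 -1.124]
tcp in tote mm [ -3.4 151.7  81.6]
```

View pics/w3.png

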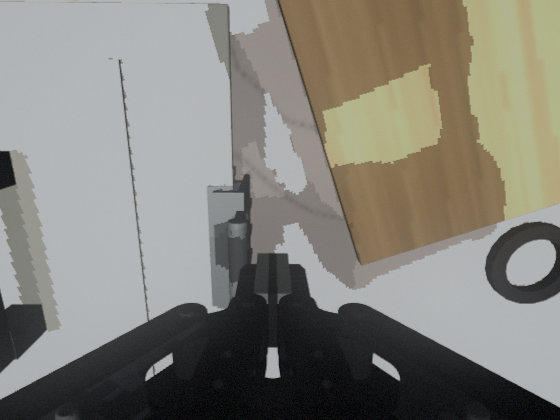

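Run:
```python
from h import *
im,d=r.get_image("side"); crop(im,220,130,370,260,5,"pics/s3.png"); np.save("d.npy",d)
print(w2pix("side",t2w(0,.1305,.092)),w2pix("side",t2w(0,.171,.064)))
print(w2pix("wrist",t2w(0,.1305,.092)),w2pix("wrist",t2w(0,.171,.064)))
im,d=r.get_image("wrist")
for u,v in ((222,240),(237,230),(237,250),(190,240)):
  print((u,v),(w2t(pix2w("wrist",u,v,depth=d[v,u]))*1000).round(1))
```

```text
[279.12577993 165.18431818] [274.06001126 162.8906296 ]
[229.80878126 263.60574016] [304.15251384 242.64638914]
(222, 240) [ -6.8 123.7  76.3]
(237, 230) [-20.2 134.3  96.7]
(237, 250) [-10.2 134.1  97.7]
(190, 240) [ -4.1 104.5  69.8]
```

View pics/s3.png

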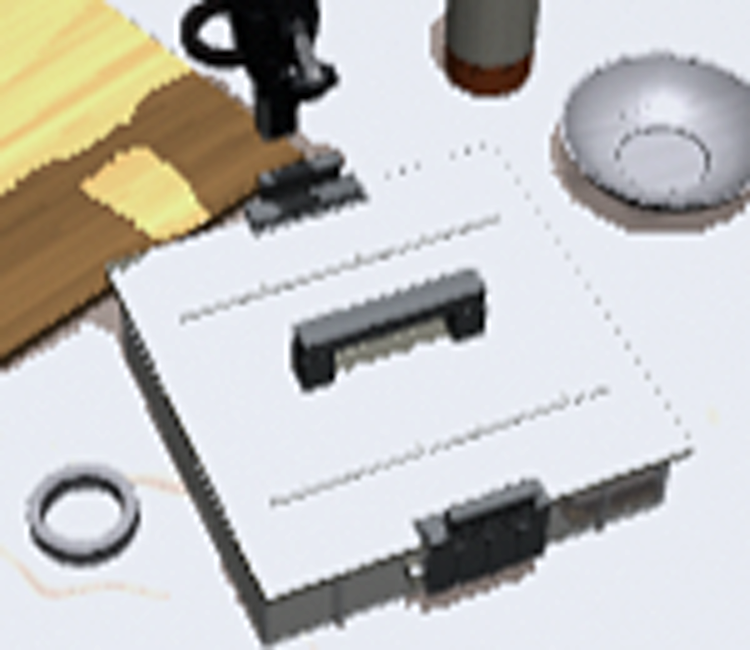

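Run:
```python
from h import *
s=tst(); p=s['ee_pos']
print(w2pix("side",p),w2pix("wrist",p),w2pix("side",p+[0,0,.013]))
print(w2pix("side",p)*5-np.array([1100,650]))
```

```text
2.4 tcp [0.5891 0.184  0.0807] F [ 0.15 -0.44 -0.15] gap 0.0002 q [ 0.179  0.62   1.417 -0.     1.105 -1.125]
tcp in tote mm [ -3.7 150.6  80.7]
[275.39743636 163.76565007] [271.0314873 248.3703514] [275.31512456 160.6620666 ]
[276.98718178 168.82825035]
```

Run:
```python
from h import *
d=np.load("d.npy")
T=r.camera_info("side")
for v in range(148,166): 
  print(v,[ (w2t(pix2w("side",u,v,depth=d[v,u],ci=T))*1000).round(0).astype(int).tolist() for u in (272,275,278)])
im,d=r.get_image("wrist")
for u,v in ((262,262),(283,262),(272,270),(272,258),(262,280)):
  print((u,v),(w2t(pix2w("wrist",u,v,depth=d[v,u]))*1000).round(1))
```

```text
148 [[-17, 140, 159], [-16, 119, 177], [-16, 97, 196]]
149 [[-17, 140, 155], [-17, 117, 175], [-17, 95, 194]]
150 [[-15, 146, 145], [-16, 119, 169], [-14, 101, 184]]
151 [[-14, 149, 138], [-17, 117, 168], [-6, 122, 159]]
152 [[-15, 146, 137], [-17, 117, 163], [1, 140, 136]]
153 [[-14, 149, 131], [-9, 139, 137], [2, 142, 131]]
154 [[-15, 147, 128], [-9, 138, 134], [1, 140, 128]]
155 [[-17, 143, 129], [-9, 139, 129], [2, 142, 123]]
156 [[-16, 146, 122], [-9, 140, 125], [1, 139, 121]]
157 [[-15, 147, 117], [-9, 139, 121], [45, 249, 2]]
158 [[23, 246, 8], [29, 236, 14], [43, 245, 1]]
159 [[19, 237, 13], [27, 232, 15], [36, 227, 15]]
160 [[18, 235, 11], [26, 228, 14], [35, 226, 12]]
161 [[16, 230, 11], [24, 224, 14], [34, 223, 11]]
162 [[14, 225, 13], [23, 222, 11], [33, 219, 10]]
163 [[13, 223, 10], [20, 215, 14], [-1, 137, 95]]
164 [[10, 216, 13], [-12, 133, 99], [-3, 132, 96]]
165 [[-21, 133, 99], [-12, 132, 96], [-4, 130, 95]]
(262, 262) [-16.  146.4 123. ]
(283, 262) [-15.7 155.  122.3]
(272, 270) [-15.4 150.5 128.9]
(272, 258) [-16.1 150.5 119.4]
(262, 280) [-16.  146.8 138.3]
```

Run:
```python
from h import *
print(w2pix("side",[.1963,.4864,.2018]),w2pix("side",[.1963,.4864,.2148]),w2pix("side",[.1963,.4864,.238]),w2pix("top",[.1963,.4864,.2018]))
im=cv2.imread("pics/side0.png")[:,:,::-1]; crop(im,40,60,140,150,7,"pics/s0c.png")
im,d=r.get_image("side"); crop(im,250,130,310,180,12,"pics/s3c.png")
```

```text
[ 94.40456499 135.57839043] [ 92.71427226 131.96119334] [ 89.62225725 125.34433494] [ 67.40787504 342.76720752]
```

View pics/s0c.png

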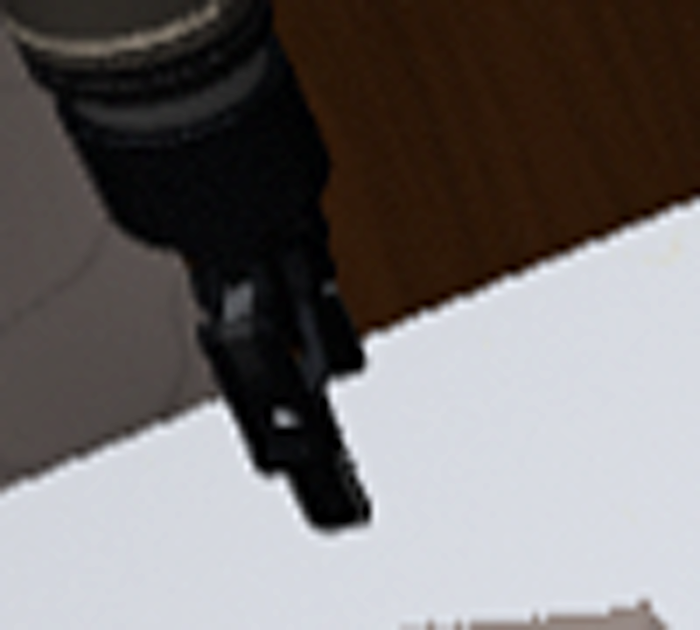

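View pics/s3c.png

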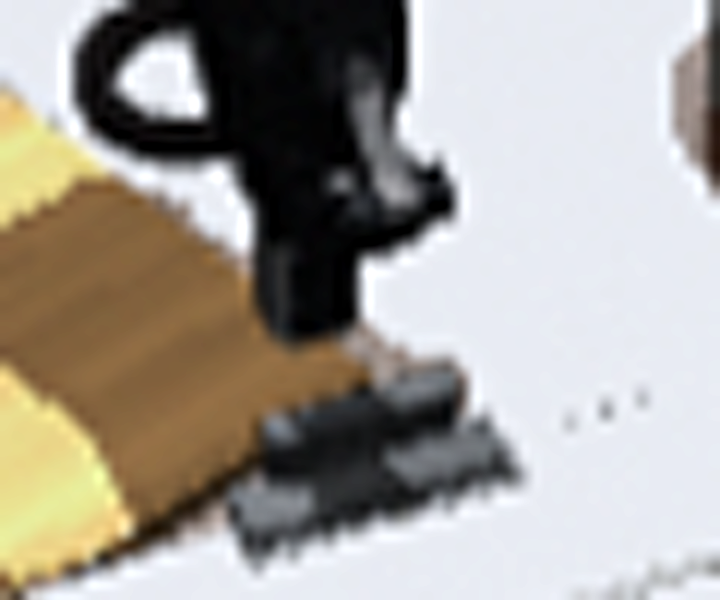

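Run:
```python
from h import *
R0=R.from_rotvec([-5.99055266e-01, -3.08342056e+00,  2.30589072e-03]);p=np.array([.1963,.4864,.2018])
for sgn in(-1,1):
  for off in (0,.013,.036,.049):
    print(sgn,off,w2pix("side",p+R0.apply([0,sgn*.045,-off])).round(1))
s=r.state(); R1=R.from_rotvec(s['eef_rot'])
print(R1.as_matrix().round(3))
T=r.camera_info("wrist")['cam_to_world']; print((R1.inv().apply(T[:3,3]-s['ee_pos'])).round(4)); print((R1.as_matrix().T@T[:3,:3]).round(3))
```

```text
-1 0 [ 94.8 146.4]
-1 0.013 [ 93.  142.8]
-1 0.036 [ 89.9 136.2]
-1 0.049 [ 88.1 132.4]
1 0 [ 94.1 125.3]
1 0.013 [ 92.4 121.6]
1 0.036 [ 89.4 115.1]
1 0.049 [ 87.7 111.3]
[[-0.964  0.265 -0.   ]
 [ 0.265  0.964 -0.   ]
 [ 0.    -0.    -1.   ]]
[ 0.0744  0.0007 -0.1722]
[[-0.001 -0.958 -0.285]
 [ 1.    -0.001 -0.   ]
 [ 0.    -0.285  0.958]]
```

Run:
```python
from h import *
for z in (.08,.09,.10,.105,.11,.115,.12):
  print(z,[w2pix("side",t2w(x,y,z)).round(1).tolist() for x,y in((-15,.139),(5,.139),(-15,.162),(-4,.1506))])
```

```text
0.08 [[2782.9, -613.3], [1072.5, -81.1], [2798.7, -614.9], [-4831.0, 1743.4]]
0.09 [[2774.5, -609.4], [1075.0, -83.1], [2790.2, -611.0], [-4965.9, 1775.0]]
0.1 [[2766.2, -605.6], [1077.5, -85.1], [2781.8, -607.2], [-5108.0, 1808.3]]
0.105 [[2762.1, -603.7], [1078.8, -86.1], [2777.6, -605.2], [-5182.0, 1825.7]]
0.11 [[2758.0, -601.8], [1080.1, -87.1], [2773.4, -603.3], [-5258.1, 1843.5]]
0.115 [[2753.9, -599.8], [1081.4, -88.1], [2769.3, -601.4], [-5336.3, 1861.8]]
0.12 [[2749.8, -598.0], [1082.7, -89.2], [2765.1, -599.5], [-5416.7, 1880.7]]
```

{"name": "step_arm", "arguments": {
  "rows": [
    [0,-0.03,-0.03,0,0,0],
    [0,-0.06,-0.03,0,0,0],
    [0,-0.06,-0.03,0,0,0],
    [0,-0.06,-0.03,0,0,0]
  ]
}}

```text
clock: 2.83
ee_pos: [0.573, 0.1236, 0.1111]
eef_rot: [0.425, 3.112, 0.0]
contact_force: [0.9, 0.2, -0.6]
finger_gap: 0.0003
```

Run:
```python
from h import *
s=tst()
im,d=r.get_image("side"); crop(im,240,130,320,190,9,"pics/s4c.png")
T=r.camera_info("side")
for v in range(150,180): 
  print(v,[ (w2t(pix2w("side",u,v,depth=d[v,u],ci=T))*1000).round(0).astype(int).tolist() for u in (274,277,280,283)])
```

```text
2.83 tcp [0.573  0.1236 0.1111] F [ 0.89  0.23 -0.59] gap 0.0003 q [ 0.082  0.535  1.479  0.     1.127 -1.217]
tcp in tote mm [ -3.2  88.1 111.1]
150 [[47, 288, -2], [54, 280, 2], [-20, 73, 211], [-11, 74, 207]]
151 [[43, 279, 2], [54, 280, -3], [-20, 73, 207], [-12, 71, 206]]
152 [[42, 277, 0], [51, 272, 1], [-17, 82, 195], [-13, 70, 203]]
153 [[39, 269, 4], [49, 266, 2], [-16, 83, 190], [-12, 72, 197]]
154 [[38, 267, 1], [49, 266, -2], [-15, 86, 183], [-13, 70, 196]]
155 [[36, 261, 3], [46, 259, 1], [-18, 79, 186], [-11, 76, 186]]
156 [[31, 249, 11], [44, 256, 0], [-15, 86, 175], [-16, 63, 196]]
157 [[30, 246, 10], [41, 249, 2], [-16, 83, 175], [-16, 63, 193]]
158 [[27, 241, 11], [40, 247, 0], [-14, 89, 165], [-17, 60, 192]]
159 [[24, 233, 15], [35, 234, 9], [-15, 87, 163], [-11, 74, 173]]
160 [[23, 230, 13], [32, 228, 12], [-14, 90, 156], [-11, 75, 169]]
161 [[21, 226, 13], [30, 222, 13], [-15, 88, 154], [-10, 77, 162]]
162 [[20, 224, 11], [30, 221, 10], [-15, 88, 150], [-12, 73, 163]]
163 [[18, 217, 14], [28, 217, 10], [-15, 87, 147], [-12, 73, 159]]
164 [[-14, 136, 98], [-6, 132
[... 325 characters left out ...]
, 129, 80], [2, 130, 75], [10, 125, 77]]
170 [[-15, 134, 75], [-9, 127, 79], [2, 129, 73], [8, 121, 77]]
171 [[-18, 126, 79], [-10, 124, 78], [0, 123, 74], [9, 123, 71]]
172 [[-19, 126, 75], [-11, 120, 78], [-1, 121, 73], [6, 116, 74]]
173 [[-21, 121, 77], [-11, 122, 71], [-3, 117, 73], [6, 116, 70]]
174 [[-21, 120, 73], [-13, 115, 75], [-5, 112, 74], [4, 111, 71]]
175 [[-21, 120, 69], [-13, 117, 69], [-4, 114, 68], [3, 108, 71]]
176 [[-23, 115, 71], [-14, 115, 67], [-6, 110, 69], [0, 103, 73]]
177 [[-25, 109, 73], [-17, 107, 72], [-8, 105, 70], [0, 101, 70]]
178 [[-27, 107, 72], [-19, 103, 73], [-9, 103, 68], [-2, 96, 72]]
179 [[-28, 104, 71], [-331, -680, 986], [-11, 98, 70], [-2, 97, 67]]
```

View pics/s4c.png

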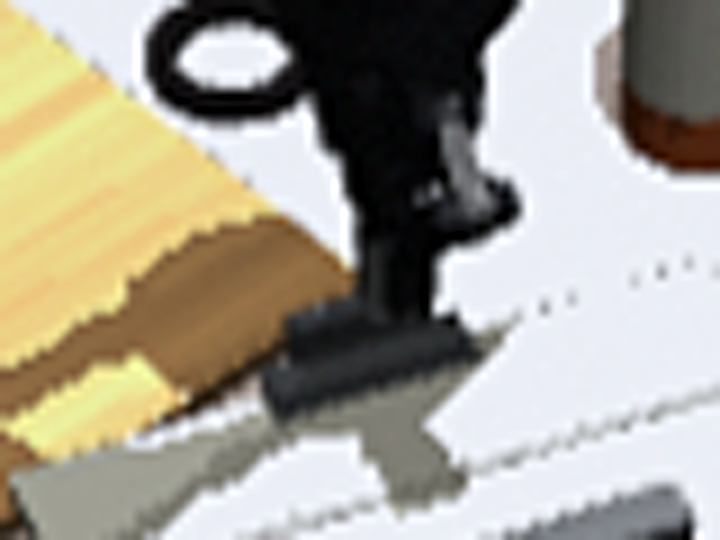

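{"name": "step_arm", "arguments": {
  "rows": [
    [0,0.005,0.015,0,0,0],
    [0,0.01,0.03,0,0,0],
    [0,0.01,0.035,0,0,0],
    [0,0.01,0.04,0,0,0]
  ]
}}

```text
clock: 3.22
ee_pos: [0.5752, 0.1356, 0.0694]
eef_rot: [-0.419, -3.112, 0.001]
contact_force: [0.7, -0.2, 0.3]
finger_gap: -0.0002
```

{"name": "step_arm", "arguments": {
  "rows": [
    [0,0,0.006,0,0,0],
    [0,0,0.012,0,0,0],
    [0,0,0.017,0,0,0],
    [0,0,0.017,0,0,0]
  ]
}}

```text
clock: 3.55
ee_pos: [0.5752, 0.1347, 0.0527]
eef_rot: [-0.421, -3.112, 0.0]
contact_force: [-0.4, -0.2, -0.7]
finger_gap: 0.0001
```

Run:
```python
from h import *
s=tst()
im,d=r.get_image("side"); crop(im,240,130,320,190,9,"pics/s5c.png")
T=r.camera_info("side")
for v in range(162,180): 
  print(v,[ (w2t(pix2w("side",u,v,depth=d[v,u],ci=T))*1000).round(0).astype(int).tolist() for u in (277,280,283,285)])
```

```text
3.55 tcp [0.5752 0.1347 0.0527] F [-0.37 -0.24 -0.71] gap 0.0001 q [ 0.1    0.611  1.524  0.     1.008 -1.202]
tcp in tote mm [-4.1 99.4 52.7]
162 [[-22, 92, 150], [-17, 82, 157], [-9, 79, 156], [-1, 84, 148]]
163 [[-17, 105, 132], [-17, 81, 154], [-8, 81, 150], [-1, 84, 144]]
164 [[-18, 102, 130], [-17, 83, 148], [-3, 95, 132], [2, 92, 132]]
165 [[-17, 106, 123], [-16, 84, 143], [-5, 89, 133], [-14, 55, 170]]
166 [[-8, 128, 94], [-17, 83, 140], [-7, 86, 133], [-16, 49, 172]]
167 [[-6, 133, 85], [-16, 84, 135], [-17, 61, 157], [-18, 46, 172]]
168 [[-7, 131, 83], [-16, 84, 131], [-16, 63, 151], [-17, 47, 167]]
169 [[-6, 132, 77], [-15, 87, 123], [-16, 63, 147], [-17, 47, 163]]
170 [[-8, 129, 76], [-13, 92, 114], [-16, 63, 143], [-15, 52, 153]]
171 [[-9, 126, 76], [-14, 91, 111], [-15, 65, 137], [-7, 70, 129]]
172 [[-11, 121, 76], [-13, 92, 106], [-8, 83, 112], [0, 87, 105]]
173 [[-11, 120, 74], [-12, 96, 98], [-6, 88, 103], [-1, 86, 102]]
174 [[-12, 118, 72], [-14, 92, 98], [-6, 87, 100], [0, 86, 98]]
175 [[-13, 117, 69], [-12, 95, 89], [-6, 87, 96], [0, 87, 93]]
176 [[-15, 111, 71], [-13, 93, 88], [-7, 85, 93], [7, 104, 68]]
177 [[-17, 108, 70], [-14, 91, 86], [0, 102, 69], [5, 99, 70]]
178 [[-18, 105, 69], [-11, 98, 73], [-3, 96, 72], [4, 97, 69]]
179 [[-19, 101, 70], [-12, 96, 72], [-3, 94, 70], [4, 95, 66]]
```

View pics/s5c.png

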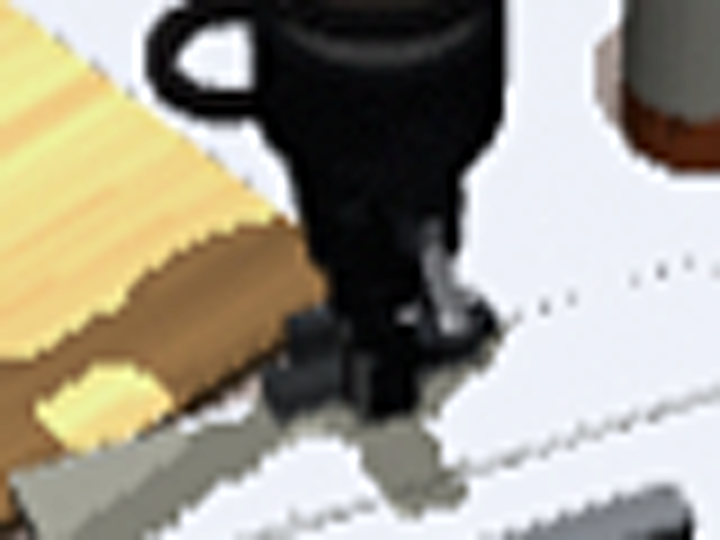

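{"name": "step_arm", "arguments": {
  "rows": [
    [0,0,0.009,0,0,0],
    [0,0,0.009,0,0,0]
  ]
}}

```text
clock: 3.77
ee_pos: [0.5752, 0.1347, 0.0435]
eef_rot: [-0.421, -3.112, 0.0]
contact_force: [-0.4, 0.5, 0.4]
finger_gap: 0.0001
```

{"name": "step_arm", "arguments": {
  "rows": [
    [0,0.01,0,0,0,0],
    [0,0.02,0,0,0,0],
    [0,0.03,0,0,0,0],
    [0,0.04,0,0,0,0],
    [0,0.048,0,0,0,0]
  ]
}}

```text
clock: 4.18
ee_pos: [0.5891, 0.1832, 0.045]
eef_rot: [0.419, 3.112, 0.002]
contact_force: [0.1, 0.8, -0.2]
finger_gap: -0.0003
```

Run:
```python
from h import *
s=tst()
im,d=r.get_image("wrist"); cv2.imwrite("pics/w6.png",im[:,:,::-1])
im,d=r.get_image("side"); crop(im,220,130,370,260,5,"pics/s6.png")
```

```text
4.18 tcp [0.5891 0.1832 0.045 ] F [ 0.14  0.77 -0.18] gap -0.0003 q [ 1.770e-01  6.600e-01  1.452e+00  1.000e-03  1.028e+00 -1.127e+00]
tcp in tote mm [ -3.5 149.8  45. ]
```

View pics/w6.png

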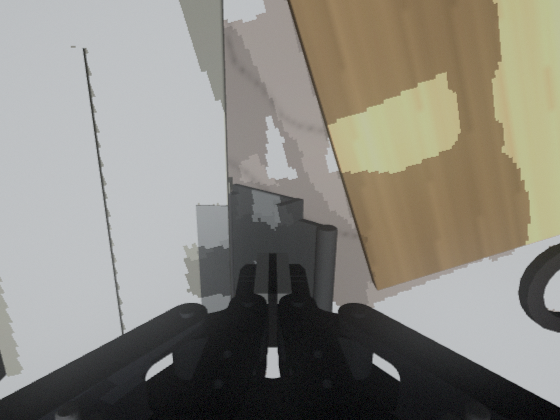

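View pics/s6.png

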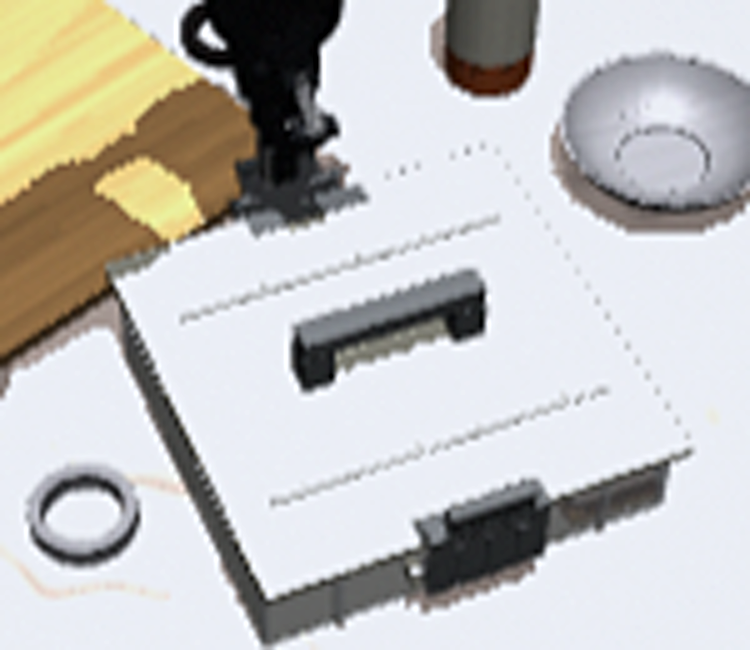

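Left clip is flipped (tab now at 325,270 in the wrist view, outside the finger). The real finger tip lies about 34 mm above the reported TCP: I measured that with depth, and the TCP passed below lid level with no contact. I'll correct for it from here on.

{"name": "step_arm", "arguments": {
  "rows": [
    [0,-0.005,-0.04,0,0,0],
    [0,-0.03,-0.075,0,0,0],
    [0,-0.07,-0.075,0,0,0],
    [0,-0.11,-0.075,0,0,0],
    [0,-0.15,-0.075,0,0,0]
  ]
}}

```text
clock: 4.7
ee_pos: [0.5485, 0.0355, 0.1206]
eef_rot: [0.418, 3.111, 0.0]
contact_force: [1.5, -0.4, 0.1]
finger_gap: 0.0001
```

{"name": "step_arm", "arguments": {
  "rows": [
    [0,-0.04,0,0,0,0],
    [0,-0.08,0,0,0,0],
    [0,-0.1,0.0,0,0,0],
    [0,-0.1,0.03,0,0,0],
    [0,-0.1,0.045,0,0,0]
  ]
}}

```text
clock: 5.12
ee_pos: [0.5216, -0.0615, 0.0738]
eef_rot: [0.425, 3.112, 0.0]
contact_force: [-1.2, -0.5, -0.6]
finger_gap: 0.0003
```

Run:
```python
from h import *
s=tst()
goal(t2w(0,-.099,.043),TY+90)
im,d=r.get_image("wrist"); cv2.imwrite("pics/w7.png",im[:,:,::-1])
```

```text
5.12 tcp [ 0.5216 -0.0615  0.0738] F [-1.21 -0.52 -0.61] gap 0.0003 q [-0.263  0.482  1.698  0.     0.961 -1.563]
tcp in tote mm [  -3.6 -104.    73.8]
shift mm [-3.6  5.  30.8] turn [ 0.01  0.03 -0.16]
```

View pics/w7.png

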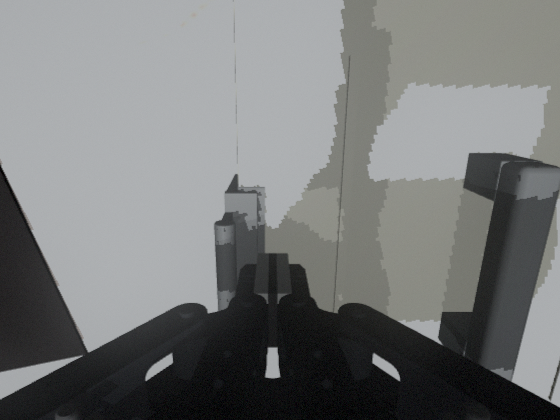

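The right tab (225,265) is to the left of the fingers and still shut. I'll descend and push.

{"name": "step_arm", "arguments": {
  "rows": [
    [0,0.005,0.015,0,0,0],
    [0,0.005,0.03,0,0,0],
    [0,0.005,0.03,0,0,0]
  ]
}}

```text
clock: 5.42
ee_pos: [0.5221, -0.0544, 0.0429]
eef_rot: [-0.419, -3.11, -0.001]
contact_force: [0.2, -0.4, 0.7]
finger_gap: -0.0001
```

{"name": "step_arm", "arguments": {
  "rows": [
    [0,-0.01,0,0,0,0],
    [0,-0.02,0,0,0,0],
    [0,-0.03,0,0,0,0],
    [0,-0.04,0,0,0,0],
    [0,-0.05,0,0,0,0]
  ]
}}

```text
clock: 5.83
ee_pos: [0.5103, -0.1051, 0.0455]
eef_rot: [0.421, 3.112, -0.001]
contact_force: [0.0, -0.7, -0.1]
finger_gap: -0.0002
```

{"name": "step_arm", "arguments": {
  "rows": [
    [0,0.0,-0.04,0,0,0],
    [0,0.03,-0.075,0,0,0],
    [0,0.07,-0.075,0,0,0],
    [0,0.11,-0.075,0,0,0],
    [0,0.145,-0.075,0,0,0]
  ]
}}

```text
clock: 6.25
ee_pos: [0.5498, 0.0371, 0.1213]
eef_rot: [0.423, 3.11, 0.0]
contact_force: [0.6, -0.5, -0.1]
finger_gap: -0.0001
```

Run:
```python
from h import *
s=tst()
goal(t2w(0,0,.095),TY+90)
im,d=r.get_image("wrist"); cv2.imwrite("pics/w8.png",im[:,:,::-1])
im,d=r.get_image("side"); crop(im,220,130,370,260,5,"pics/s8.png")
```

```text
6.25 tcp [0.5498 0.0371 0.1213] F [ 0.64 -0.5  -0.14] gap -0.0001 q [-0.072  0.464  1.573  0.     1.102 -1.372]
tcp in tote mm [ -2.6  -1.5 121.3]
shift mm [-2.5  1.5 26.3] turn [ 0.04  0.18 -0.08]
```

View pics/w8.png

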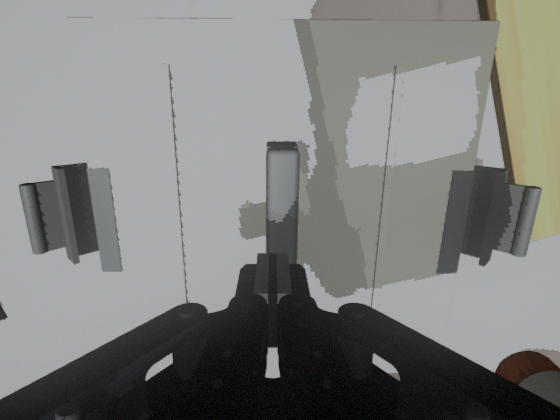

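View pics/s8.png

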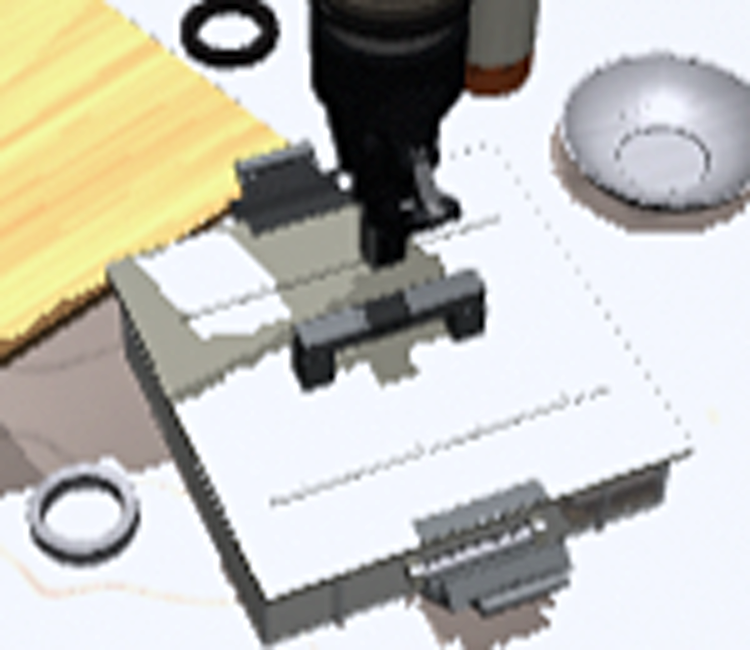

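Both clips are open (wrist view: tabs at (35,218) and (527,220), lid bar at (283,200)). Next is grasping the lid bar.

{"name": "step_arm", "arguments": {
  "rows": [
    [-0.002,0.002,0,0,0,0],
    [-0.002,0.002,0,0,0,0],
    [-0.002,0.002,0.02,0,0,0],
    [-0.002,0.002,0.045,0,0,0],
    [-0.002,0.002,0.06,0,0,0]
  ],
  "fingers": 0.06,
  "force": 80
}}

```text
clock: 6.77
ee_pos: [0.5502, 0.036, 0.058]
eef_rot: [-0.424, -3.111, 0.001]
contact_force: [0.2, 0.1, -0.8]
finger_gap: 0.0593
```

{"name": "step_arm", "arguments": {
  "rows": [
    [0,0,0.008,0,0,0],
    [0,0,0.015,0,0,0],
    [0,0,0.015,0,0,0]
  ]
}}

```text
clock: 7.02
ee_pos: [0.5507, 0.0369, 0.0438]
eef_rot: [-0.423, -3.111, 0.0]
contact_force: [0.3, -0.5, -0.1]
finger_gap: 0.0598
```

{"name": "step_arm", "arguments": {
  "rows": [
    [0,0,0,0,0,0],
    [0,0,0,0,0,0],
    [0,0,0,0,0,0],
    [0,0,0,0,0,0],
    [0,0,0,0,0,0]
  ],
  "fingers": 0
}}

```text
clock: 7.43
ee_pos: [0.5527, 0.0401, 0.046]
eef_rot: [0.421, 3.109, 0.006]
contact_force: [3.5, 9.9, 2.1]
finger_gap: 0.0168
```

Run:
```python
from h import *
s=tst()
im,d=r.get_image("side"); crop(im,220,130,370,260,5,"pics/s9.png")
im,d=r.get_image("wrist"); cv2.imwrite("pics/w9.png",im[:,:,::-1])
```

```text
7.43 tcp [0.5527 0.0401 0.046 ] F [3.53 9.85 2.14] gap 0.0168 q [-0.068  0.562  1.645  0.004  0.93  -1.372]
tcp in tote mm [-0.6  2.2 46. ]
```

View pics/s9.png

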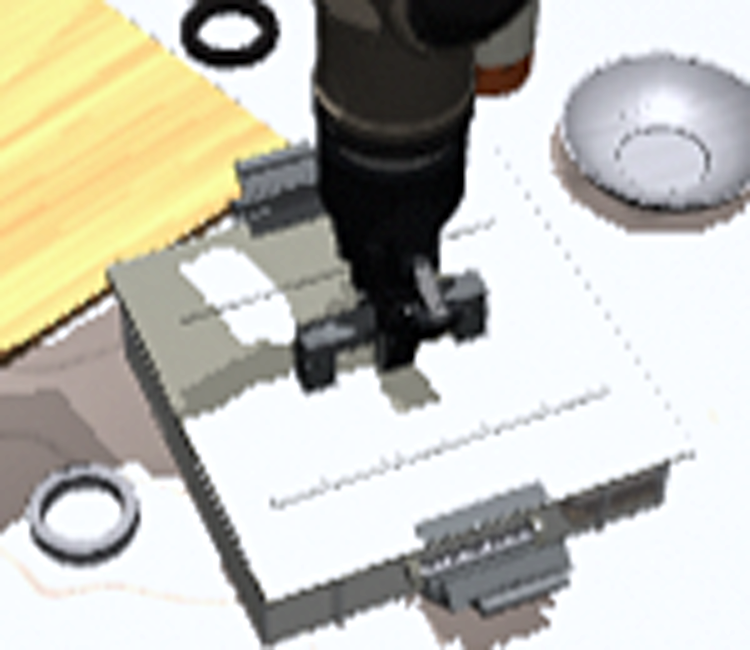

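View pics/w9.png

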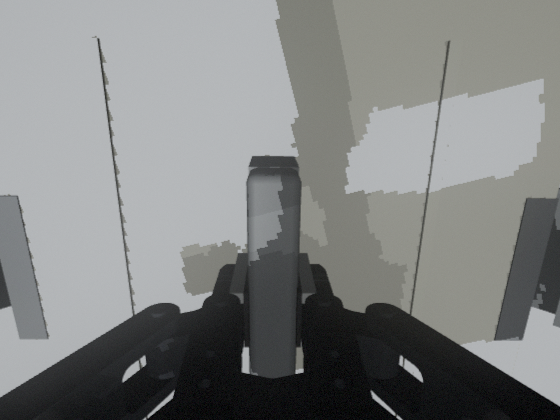

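{"name": "step_arm", "arguments": {
  "rows": [
    [0,0.002,-0.005,0,0,0],
    [0,0.002,-0.015,0,0,0],
    [0,0.002,-0.03,0,0,0],
    [0,0.002,-0.055,0,0,0],
    [0,0.002,-0.08,0,0,0]
  ]
}}

```text
clock: 7.95
ee_pos: [0.5508, 0.0396, 0.1256]
eef_rot: [-0.42, -3.111, 0.001]
contact_force: [0.8, 0.5, -2.8]
finger_gap: 0.0169
```

```bash
sed -i 's/TC=np.array(.*;TY/TC=np.array([.5533,.0405,0]);TY/' h.py
python3 - <<'E'
from h import *
s=tst()
goal([.505,.358,.12],94.3)
im,d=r.get_image("side"); cv2.imwrite("pics/s10.png",im[:,:,::-1])
E
```

```text
7.95 tcp [0.5508 0.0396 0.1256] F [ 0.8   0.45 -2.78] gap 0.0169 q [-0.067  0.464  1.559 -0.     1.12  -1.369]
tcp in tote mm [ -2.1  -1.5 125.6]
shift mm [128.7 294.8   5.6] turn [ -0.02  -0.11 -19.69]
```

View pics/s10.png

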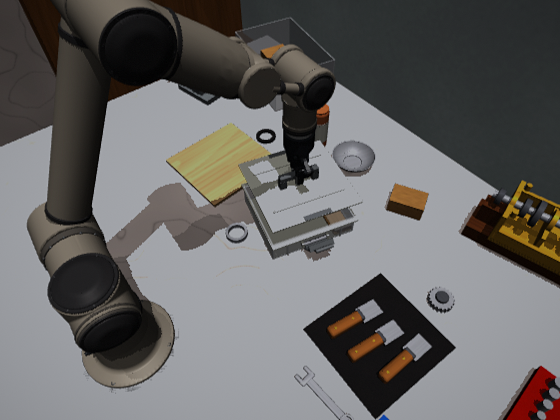

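The lid is lifted clear at (300,195). I'll carry it to the board.

{"name": "step_arm", "arguments": {
  "rows": [
    [0.015,0.035,0,0,0,-4],
    [0.03,0.07,0,0,0,-8],
    [0.045,0.105,0,0,0,-12],
    [0.06,0.14,0,0,0,-16],
    [0.075,0.172,0,0,0,-19.7]
  ]
}}

```text
clock: 8.42
ee_pos: [0.5245, 0.2272, 0.1254]
eef_rot: [-0.123, 3.138, 0.0]
contact_force: [2.1, -0.5, -2.6]
finger_gap: 0.0167
```

Run:
```python
from h import *
s=st()
goal([.505,.358,.06],94.3)
```

```text
8.42 tcp [0.5245 0.2272 0.1254] F [ 2.09 -0.55 -2.58] gap 0.0167 q [ 0.275  0.495  1.506 -0.     1.14  -1.375]
shift mm [  9.3 131.9  65.4] turn [-0.    0.04  0.2 ]
```

{"name": "step_arm", "arguments": {
  "rows": [
    [0.003,0.035,0,0,0,0],
    [0.006,0.07,0.01,0,0,0],
    [0.008,0.1,0.02,0,0,0],
    [0.009,0.125,0.04,0,0,0],
    [0.009,0.13,0.06,0,0,0]
  ]
}}

```text
clock: 8.83
ee_pos: [0.5057, 0.3588, 0.0652]
eef_rot: [-0.123, 3.137, 0.004]
contact_force: [0.2, -0.2, -3.2]
finger_gap: 0.0171
```

{"name": "step_arm", "arguments": {
  "rows": [
    [0,0,0.015,0,0,0],
    [0,0,0.03,0,0,0],
    [0,0,0.04,0,0,0],
    [0,0,0.048,0,0,0],
    [0,0,0.054,0,0,0]
  ]
}}

```text
clock: 9.25
ee_pos: [0.5064, 0.3542, 0.0103]
eef_rot: [0.118, -3.139, 0.0]
contact_force: [-0.0, -0.4, -2.0]
finger_gap: 0.0174
```

Run:
```python
from h import *
s=st()
im,d=r.get_image("side"); crop(im,150,90,310,220,5,"pics/s11.png")
```

```text
9.25 tcp [0.5064 0.3542 0.0103] F [-0.04 -0.42 -2.02] gap 0.0174 q [ 0.487  0.707  1.474 -0.     0.962 -1.159]
```

View pics/s11.png

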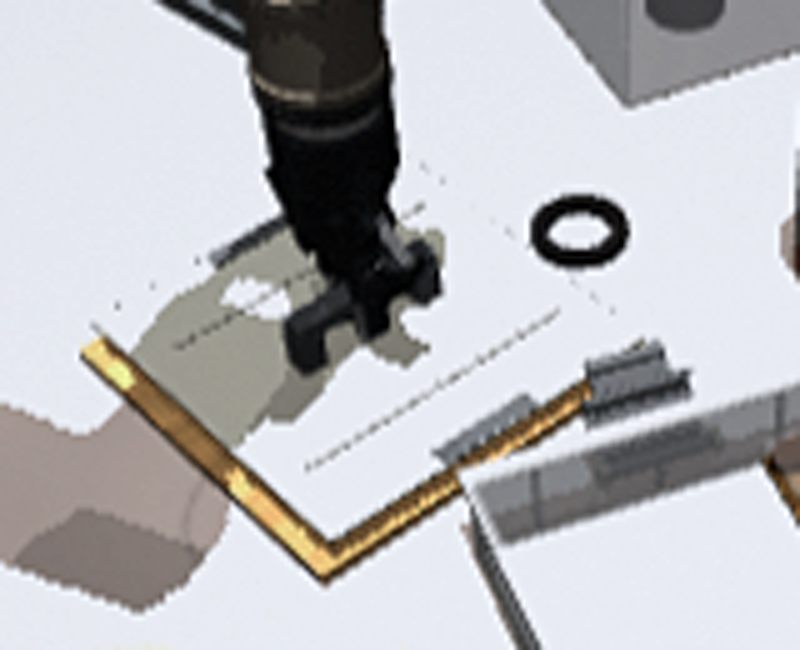

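{"name": "step_arm", "arguments": {
  "rows": [
    [0,0,0.003,0,0,0],
    [0,0,0.006,0,0,0],
    [0,0,0.008,0,0,0],
    [0,0,0.008,0,0,0]
  ]
}}

```text
clock: 9.63
ee_pos: [0.5067, 0.3547, 0.0033]
eef_rot: [-0.118, 3.138, 0.001]
contact_force: [0.3, -0.6, -2.0]
finger_gap: 0.0172
```

{"name": "step_arm", "arguments": {
  "rows": [
    [0,0,0.002,0,0,0],
    [0,0,0.003,0,0,0],
    [0,0,0.003,0,0,0]
  ]
}}

```text
clock: 9.88
ee_pos: [0.5068, 0.3547, 0.003]
eef_rot: [-0.118, 3.137, 0.001]
contact_force: [-6.6, -4.3, 19.0]
finger_gap: 0.0171
```

{"name": "step_arm", "arguments": {
  "rows": [
    [0,0,-0.001,0,0,0],
    [0,0,-0.001,0,0,0],
    [0,0,-0.001,0,0,0],
    [0,0,-0.03,0,0,0],
    [0,0,-0.07,0,0,0]
  ],
  "fingers": 0.06
}}

```text
clock: 10.3
ee_pos: [0.5037, 0.3532, 0.0663]
eef_rot: [0.118, -3.131, 0.006]
contact_force: [1.1, 0.1, 0.9]
finger_gap: 0.0598
```

{"name": "step_arm", "arguments": {
  "rows": [
    [0,-0.04,-0.04,0,0,0],
    [0,-0.08,-0.08,0,0,0],
    [0,-0.12,-0.12,0,0,0],
    [0,-0.16,-0.13,0,0,0],
    [0,-0.2,-0.13,0,0,0]
  ]
}}

```text
clock: 10.72
ee_pos: [0.5197, 0.19, 0.1931]
eef_rot: [-0.12, 3.134, 0.002]
contact_force: [0.7, -0.3, 1.0]
finger_gap: 0.0601
```

Run:
```python
from h import *
s=st()
im,d=r.get_image("top"); cv2.imwrite("pics/t12.png",im[:,:,::-1])
im,d=r.get_image("side"); cv2.imwrite("pics/s12.png",im[:,:,::-1])
```

```text
10.72 tcp [0.5197 0.19   0.1931] F [ 0.73 -0.28  0.96] gap 0.0601 q [ 0.212  0.398  1.466  0.     1.273 -1.436]
```

View pics/t12.png

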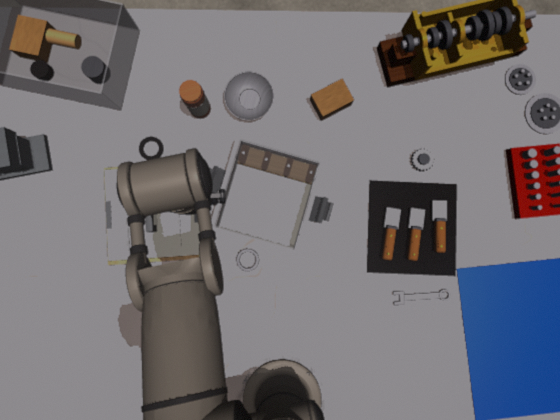

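View pics/s12.png

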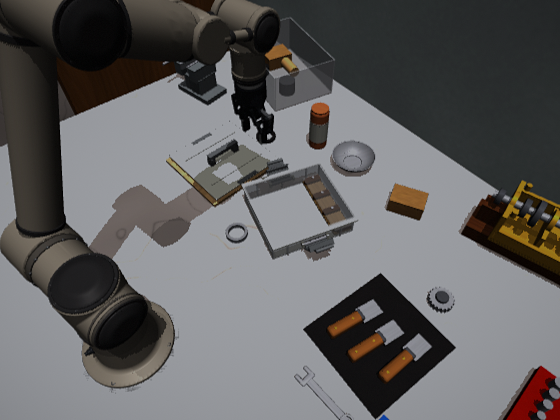

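Run:
```python
from h import *
goal([.4255,-.2990,.10],81.7)
```

```text
shift mm [ 129.3 -476.9   92.4] turn [-0.03  0.29 12.32]
```

{"name": "step_arm", "arguments": {
  "rows": [
    [0.05,-0.18,0.03,0,0,12.3],
    [0.05,-0.18,0.03,0,0,12.3],
    [0.05,-0.18,0.03,0,0,12.3],
    [0.05,-0.18,0.03,0,0,12.3],
    [0.05,-0.18,0.03,0,0,12.3]
  ]
}}

```text
clock: 11.23
ee_pos: [0.4809, 0.0046, 0.1587]
eef_rot: [-0.221, -3.132, 0.001]
contact_force: [1.7, -0.7, 0.2]
finger_gap: 0.0601
```

Run:
```python
from h import *
st();goal([.4255,-.2990,.10],81.7)
```

```text
11.23 tcp [0.4809 0.0046 0.1587] F [ 1.65 -0.74  0.2 ] gap 0.0601 q [-1.490e-01  3.060e-01  1.708e+00 -1.000e-03  1.130e+00 -1.579e+00]
shift mm [  12.2 -308.3   59. ] turn [-0.04 -0.11  0.24]
```

{"name": "step_arm", "arguments": {
  "rows": [
    [0.006,-0.17,0.03,0,0,0],
    [0.006,-0.17,0.03,0,0,0],
    [0.006,-0.17,0.03,0,0,0],
    [0.006,-0.17,0.03,0,0,0],
    [0.006,-0.17,0.03,0,0,0]
  ]
}}

```text
clock: 11.65
ee_pos: [0.4516, -0.165, 0.1284]
eef_rot: [-0.225, -3.132, 0.001]
contact_force: [0.1, -0.4, -0.8]
finger_gap: 0.0602
```

{"name": "step_arm", "arguments": {
  "rows": [
    [0.006,-0.135,0.027,0,0,0],
    [0.006,-0.135,0.027,0,0,0],
    [0.006,-0.135,0.027,0,0,0],
    [0.006,-0.135,0.027,0,0,0],
    [0.006,-0.135,0.027,0,0,0]
  ]
}}

```text
clock: 12.07
ee_pos: [0.4274, -0.2953, 0.1015]
eef_rot: [-0.225, -3.132, -0.001]
contact_force: [-0.4, 0.5, -0.7]
finger_gap: 0.0603
```

Run:
```python
from h import *
st();goal([.4255,-.2990,-.027],81.7)
for n in ("wrist","side","top"):
  im,d=r.get_image(n); cv2.imwrite(f"pics/{n}13.png",im[:,:,::-1])
```

```text
12.07 tcp [ 0.4274 -0.2953  0.1015] F [-0.42  0.55 -0.7 ] gap 0.0603 q [-0.752  0.438  1.681 -0.     1.024 -2.18 ]
shift mm [  1.2  -4.1 128.5] turn [ 0.04 -0.07  0.09]
```

View pics/wrist13.png

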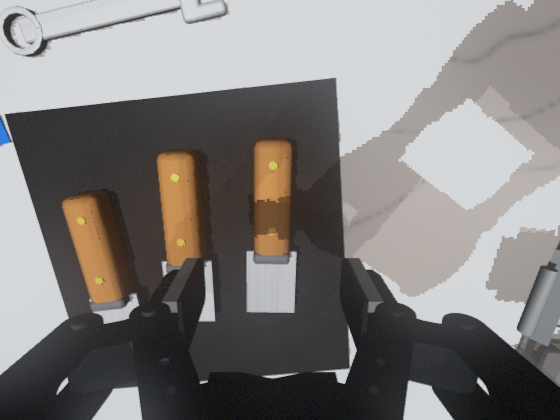

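View pics/top13.png

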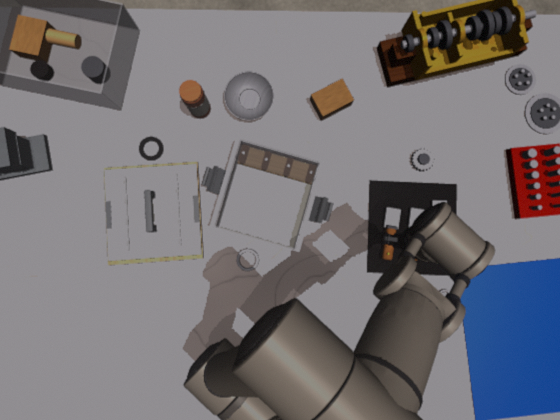

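{"name": "step_arm", "arguments": {
  "rows": [
    [0.001,-0.001,0.04,0,0,0],
    [0.001,-0.001,0.075,0,0,0],
    [0.001,-0.001,0.1,0,0,0],
    [0.001,-0.001,0.11,0,0,0],
    [0.001,-0.001,0.11,0,0,0]
  ],
  "fingers": 0.05
}}

```text
clock: 12.63
ee_pos: [0.4263, -0.2916, -0.0087]
eef_rot: [-0.216, -3.131, -0.005]
contact_force: [-0.8, -0.9, -0.2]
finger_gap: 0.0499
```

Run:
```python
from h import *
s=st();goal([.4255,-.2990,-.027],81.7)
R0=R.from_rotvec(s['eef_rot'])
im,d=r.get_image("wrist"); cv2.imwrite("pics/w14.png",im[:,:,::-1])
T=r.camera_info("wrist"); print(T["camera_matrix"][0])
im,d=r.get_image("side"); crop(im,300,260,440,390,5,"pics/s14.png")
```

```text
12.63 tcp [ 0.4263 -0.2916 -0.0087] F [-0.82 -0.88 -0.18] gap 0.0499 q [-0.748  0.598  1.785  0.     0.763 -2.182]
shift mm [-0.2 -7.5 18.3] turn [ 0.16 -0.2   0.42]
[345.89166217   0.         272.21571171]
```

View pics/w14.png

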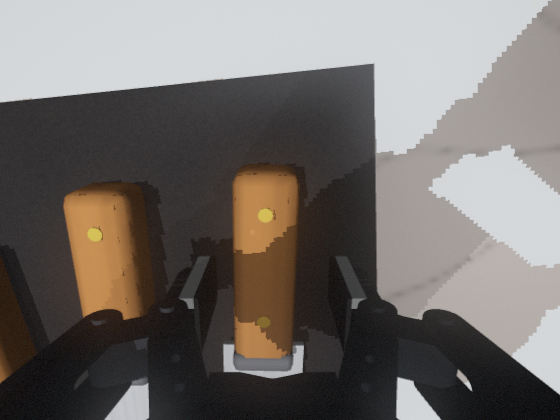

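View pics/s14.png

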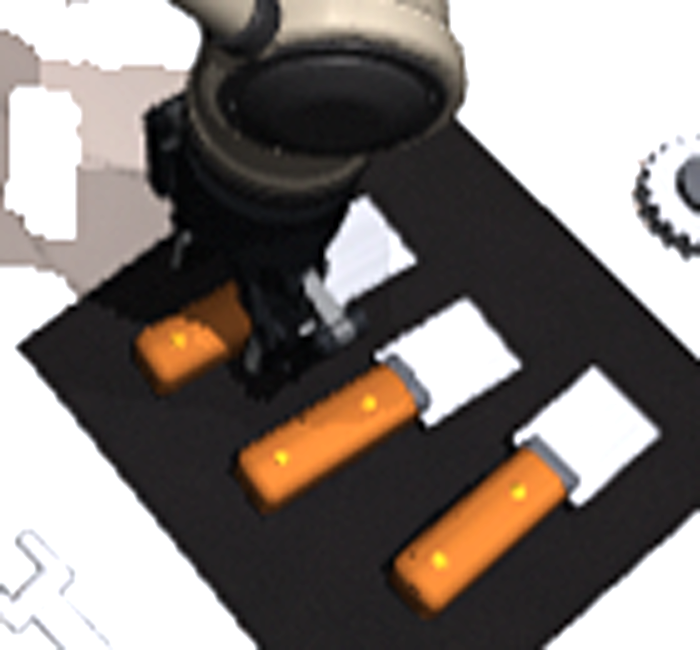

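{"name": "step_arm", "arguments": {
  "rows": [
    [0,-0.004,0.006,0,0,0],
    [0,-0.004,0.012,0,0,0],
    [0,-0.004,0.018,0,0,0],
    [0,-0.004,0.018,0,0,0]
  ]
}}

```text
clock: 13.07
ee_pos: [0.4259, -0.2978, -0.0257]
eef_rot: [-0.219, -3.133, -0.001]
contact_force: [-0.7, 0.7, 0.1]
finger_gap: 0.0502
```

{"name": "step_arm", "arguments": {
  "rows": [
    [0,0,0,0,0,0],
    [0,0,0,0,0,0],
    [0,0,0,0,0,0],
    [0,0,0,0,0,0]
  ],
  "fingers": 0,
  "force": 60
}}

```text
clock: 13.4
ee_pos: [0.4265, -0.2982, -0.0248]
eef_rot: [0.219, 3.133, -0.0]
contact_force: [0.1, -0.3, 1.7]
finger_gap: 0.0271
```

Run:
```python
from h import *
s=st()
im,d=r.get_image("wrist"); cv2.imwrite("pics/w15.png",im[:,:,::-1])
im,d=r.get_image("side"); crop(im,300,260,440,390,5,"pics/s15.png")
```

```text
13.4 tcp [ 0.4265 -0.2982 -0.0248] F [ 0.09 -0.35  1.73] gap 0.0271 q [-0.758  0.628  1.788  0.     0.725 -2.189]
```

View pics/w15.png

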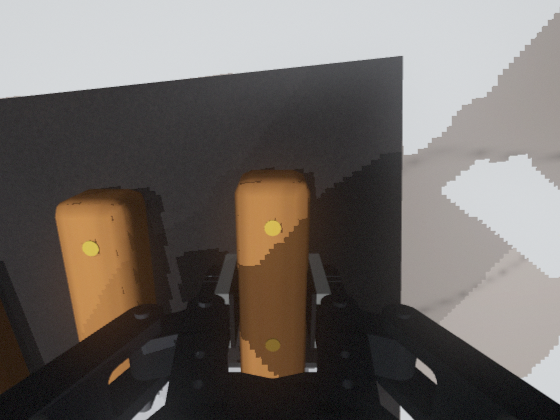

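View pics/s15.png

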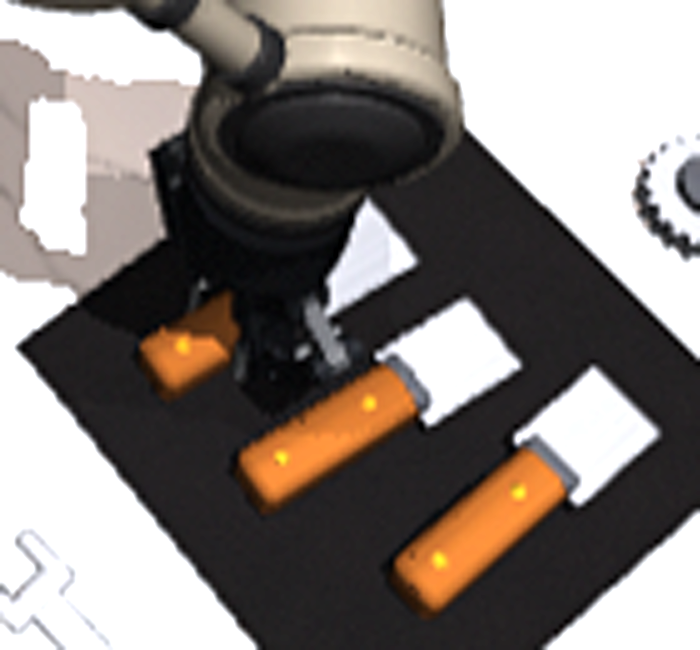

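Run:
```python
from h import *
s=r.state();R0=R.from_rotvec(s['eef_rot'])
for u,v,z in((272,176,.027),(272,172,.022),(272,229,.029),(272,345,.029)): print((R0.inv().apply(pix2w("wrist",u,v,z=z)-s['ee_pos'])*1000).round(1))
im,d=r.get_image("wrist")
for u,v in((272,185),(272,200),(272,240)):print((R0.inv().apply(pix2w("wrist",u,v,depth=d[v,u])-s['ee_pos'])*1000).round(1), pix2w("wrist",u,v,depth=d[v,u])[2].round(4))
```

```text
[ 50.    0.8 -51.8]
[ 50.5   0.8 -46.8]
[ 30.8   0.7 -53.8]
[-19.3   0.7 -53.8]
[ 47.1   0.8 -53.5] 0.0288
[ 42.1   0.8 -55.1] 0.0303
[ 27.4   0.7 -56. ] 0.0312
```

{"name": "step_arm", "arguments": {
  "rows": [
    [0,0,-0.015,0,0,0],
    [0,0,-0.04,0,0,0],
    [0,0,-0.08,0,0,0],
    [0,0,-0.12,0,0,0],
    [0,0,-0.13,0,0,0]
  ]
}}

```text
clock: 13.97
ee_pos: [0.4286, -0.3, 0.1105]
eef_rot: [0.218, 3.127, -0.009]
contact_force: [2.0, -1.7, -1.1]
finger_gap: 0.0268
```

Run:
```python
from h import *
st();goal(t2w(-.037,.064,.10),TY+90)
im,d=r.get_image("side"); crop(im,280,200,440,330,5,"pics/s16.png")
im,d=r.get_image("wrist"); cv2.imwrite("pics/w16.png",im[:,:,::-1])
```

```text
13.97 tcp [ 0.4286 -0.3     0.1105] F [ 2.   -1.71 -1.14] gap 0.0268 q [-0.757  0.427  1.67   0.     1.035 -2.189]
shift mm [-47.7 422.9   8.7] turn [-0.27  0.44  7.41]
```

View pics/s16.png

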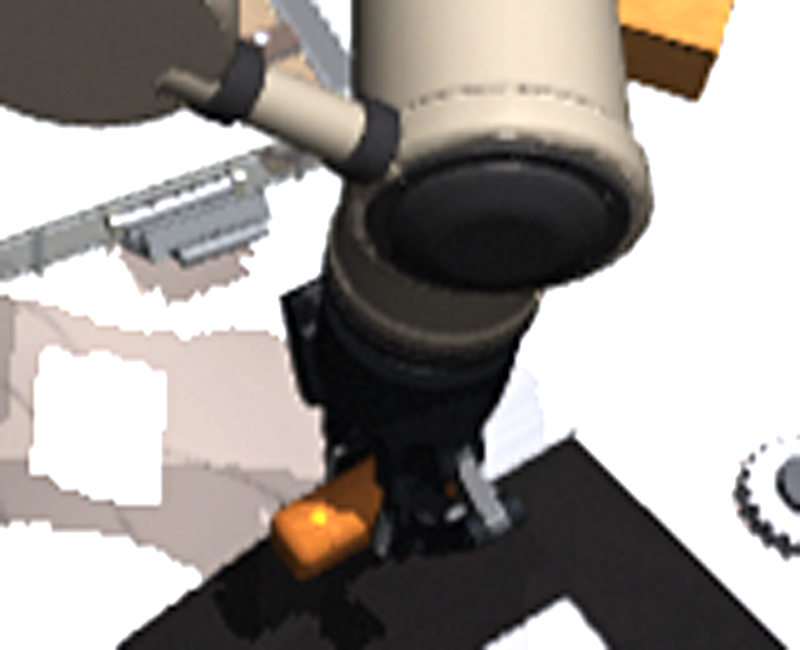

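View pics/w16.png

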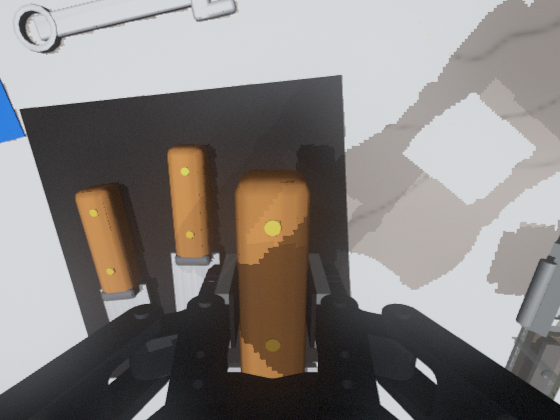

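Scraper A is held at unchanged pixels, (272,180) to (272,345). I'll move it to the tote.

{"name": "step_arm", "arguments": {
  "rows": [
    [-0.005,0.04,0,0,0,2],
    [-0.01,0.08,0,0,0,4],
    [-0.014,0.12,0,0,0,6],
    [-0.019,0.16,0,0,0,7.4],
    [-0.023,0.2,0,0,0,7.4]
  ]
}}

```text
clock: 14.48
ee_pos: [0.4756, -0.101, 0.1026]
eef_rot: [-0.423, -3.109, -0.002]
contact_force: [0.3, 0.2, -1.9]
finger_gap: 0.0264
```

Run:
```python
from h import *
st();goal(t2w(-.037,.064,.10),TY+90)
```

```text
14.48 tcp [ 0.4756 -0.101   0.1026] F [ 0.3   0.2  -1.91] gap 0.0264 q [-0.367  0.384  1.768  0.     0.994 -1.667]
shift mm [1.00e-01 2.21e+02 2.70e+00] turn [ 0.03 -0.23 -0.11]
```

{"name": "step_arm", "arguments": {
  "rows": [
    [0,0.04,0,0,0,0],
    [0,0.08,0,0,0,0],
    [0,0.12,0,0,0,0],
    [0,0.16,0,0,0,0],
    [0,0.2,0,0,0,0]
  ]
}}

```text
clock: 14.9
ee_pos: [0.5286, 0.0916, 0.1023]
eef_rot: [-0.42, -3.109, 0.001]
contact_force: [0.7, -0.4, -1.6]
finger_gap: 0.027
```

{"name": "step_arm", "arguments": {
  "rows": [
    [0,0.02,0,0,0,0],
    [0,0.02,0,0,0,0]
  ]
}}

```text
clock: 15.07
ee_pos: [0.5345, 0.113, 0.1022]
eef_rot: [-0.413, -3.111, -0.001]
contact_force: [-1.0, 0.2, -0.7]
finger_gap: 0.0269
```

Run:
```python
from h import *
tst();goal(t2w(-.037,.064,-.0225),TY+90)
for x,y,z in ((.1225,.112,.065),(.1225,-.112,.065),(-.1225,.112,.065),(-.1225,-.112,.065),(.0655,.096,.026),(.0655,-.096,.026),(.0655,.032,.026)): print(w2pix("wrist",t2w(x,y,z)).round(0), w2pix("top",t2w(x,y,z)).round(1))
for n in ("wrist","side","top"):
  im,d=r.get_image(n); cv2.imwrite(f"pics/{n}17.png",im[:,:,::-1])
crop(im,200,130,335,260,5,"pics/t17c.png")
```

```text
15.07 tcp [0.5345 0.113  0.1022] F [-0.98  0.22 -0.66] gap 0.0269 q [ 6.700e-02  4.810e-01  1.604e+00  1.000e-03  1.060e+00 -1.240e+00]
tcp in tote mm [-37.4  64.9 102.2]
shift mm [ -0.9  -0.9 124.7] turn [ 0.   -0.21  0.27]
[332. 421.] [238.4 138.7]
[ 41. 420.] [318.7 161.1]
[354.  85.] [212.9 226.6]
[-38.  84.] [294.5 249.3]
[308. 327.] [239.5 163.1]
[ 78. 326.] [306.3 181.8]
[232. 326.] [261.8 169.4]
```

View pics/wrist17.png

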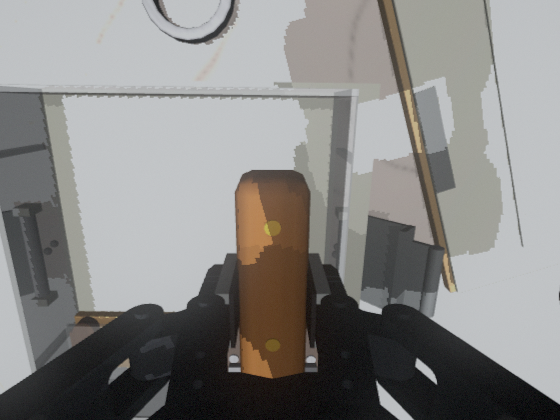

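View pics/side17.png

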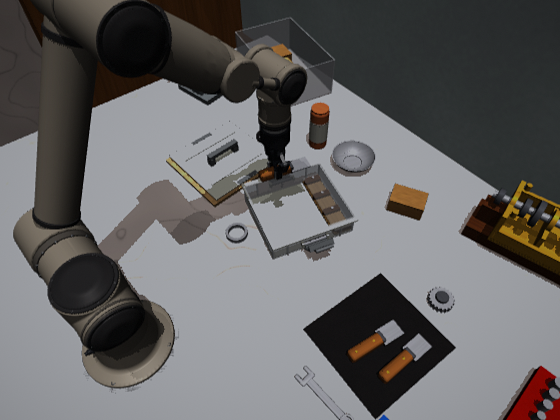

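View pics/t17c.png

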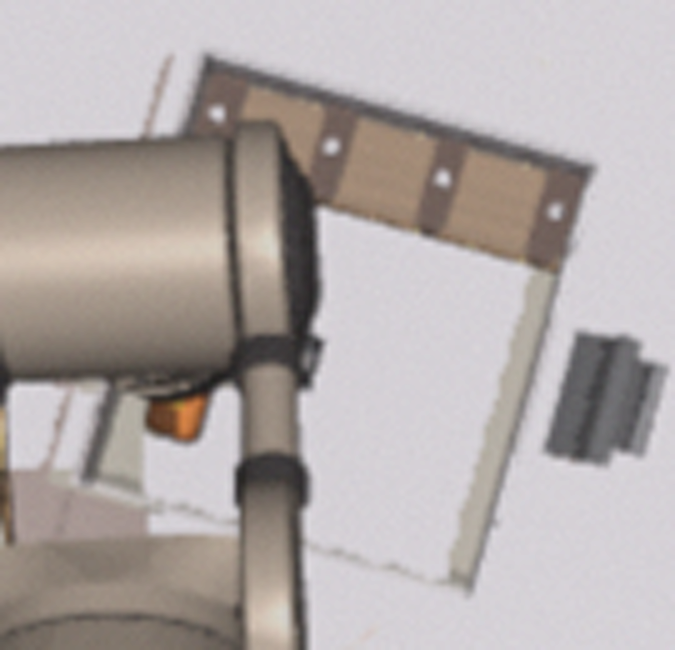

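Run:
```python
from h import *
s=r.state();R0=R.from_rotvec(s['eef_rot'])
im,d=r.get_image("wrist")
for u,v in((345,300),(340,320),(375,315),(405,310),(420,320),(440,335),(470,350),(500,380)):
  p=pix2w("wrist",u,v,depth=d[v,u]);print(u,v,(w2t(p)*1000).round(0), 'tip-rel up', ((p[2]-s['ee_pos'][2]-.036)*1000).round(0))
```

```text
345 300 [-51.  84. 179.] tip-rel up 40.0
340 320 [-49.  81. 187.] tip-rel up 48.0
375 315 [-44.  94. 177.] tip-rel up 38.0
405 310 [-51. 101. 184.] tip-rel up 45.0
420 320 [-49. 105. 187.] tip-rel up 48.0
440 335 [-50. 107. 194.] tip-rel up 56.0
470 350 [-49. 112. 200.] tip-rel up 61.0
500 380 [-50. 113. 211.] tip-rel up 72.0
```

Clearance to the left wall would be tight with this low grip. I'll put scraper A in the middle slot and grip the other two higher on the handle.

Run:
```python
from h import *
tst();goal(t2w(-.037,.0,-.0225),TY+90)
```

```text
15.27 tcp [0.5342 0.108  0.1034] F [ 0.31 -0.04 -1.45] gap 0.0268 q [ 0.059  0.478  1.606 -0.     1.061 -1.242]
tcp in tote mm [-36.4  60.  103.4]
shift mm [  0.3 -59.9 126. ] turn [-0.07 -0.16 -0.02]
```

{"name": "step_arm", "arguments": {
  "rows": [
    [0,-0.03,0,0,0,0],
    [0,-0.064,0.0,0,0,0],
    [0,-0.064,0.03,0,0,0],
    [0,-0.064,0.06,0,0,0],
    [0,-0.064,0.08,0,0,0]
  ]
}}

```text
clock: 15.68
ee_pos: [0.5167, 0.045, 0.0229]
eef_rot: [-0.426, -3.11, 0.0]
contact_force: [-0.6, -0.8, -1.3]
finger_gap: 0.0267
```

Run:
```python
from h import *
tst();goal(t2w(-.037,.0,-.0225),TY+90)
for n in ("wrist",):
  im,d=r.get_image(n); cv2.imwrite(f"pics/{n}18.png",im[:,:,::-1])
```

```text
15.68 tcp [0.5167 0.045  0.0229] F [-0.61 -0.78 -1.29] gap 0.0267 q [-0.061  0.549  1.759 -0.     0.836 -1.359]
tcp in tote mm [-36.5  -5.3  22.9]
shift mm [ 0.4  5.4 45.4] turn [-0.03 -0.12 -0.2 ]
```

View pics/wrist18.png

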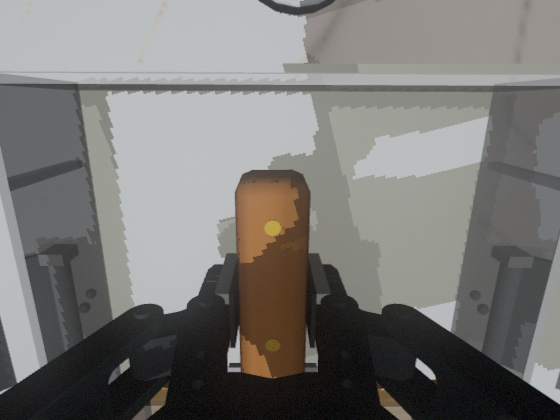

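{"name": "step_arm", "arguments": {
  "rows": [
    [0,0.005,0.01,0,0,0],
    [0,0.005,0.025,0,0,0],
    [0,0.005,0.038,0,0,0],
    [0,0.005,0.044,0,0,0],
    [0,0.005,0.044,0,0,0]
  ]
}}

```text
clock: 16.15
ee_pos: [0.5193, 0.0519, -0.0196]
eef_rot: [-0.421, -3.112, 0.0]
contact_force: [-0.3, -0.6, -1.2]
finger_gap: 0.0273
```

Run:
```python
from h import *
tst();goal(t2w(.021,.0,-.023),TY+90)
```

```text
16.15 tcp [ 0.5193  0.0519 -0.0196] F [-0.32 -0.56 -1.21] gap 0.0273 q [-0.047  0.622  1.779  0.     0.742 -1.349]
tcp in tote mm [-35.8   2.  -19.6]
shift mm [-56.8  -2.    3.4] turn [-0.01 -0.07 -0.02]
```

{"name": "step_arm", "arguments": {
  "rows": [
    [-0.005,-0.002,0.003,0,0,0],
    [-0.015,-0.002,0.003,0,0,0],
    [-0.025,-0.002,0.003,0,0,0],
    [-0.035,-0.002,0.003,0,0,0],
    [-0.045,-0.002,0.003,0,0,0]
  ]
}}

```text
clock: 16.57
ee_pos: [0.5642, 0.0377, -0.0208]
eef_rot: [0.42, 3.111, 0.0]
contact_force: [0.3, 0.0, -0.5]
finger_gap: 0.0271
```

Run:
```python
from h import *
tst();goal(t2w(.021,.0,-.023),TY+90)
for n in ("side","wrist"):
  im,d=r.get_image(n); cv2.imwrite(f"pics/{n}19.png",im[:,:,::-1])
  if n=="side": crop(im,220,130,370,260,5,"pics/s19.png")
```

```text
16.57 tcp [ 0.5642  0.0377 -0.0208] F [ 0.3   0.01 -0.48] gap 0.0271 q [-0.069  0.677  1.657  0.     0.805 -1.371]
tcp in tote mm [ 11.2   0.2 -20.8]
shift mm [-9.8 -0.2  2.2] turn [0.03 0.14 0.  ]
```

View pics/s19.png

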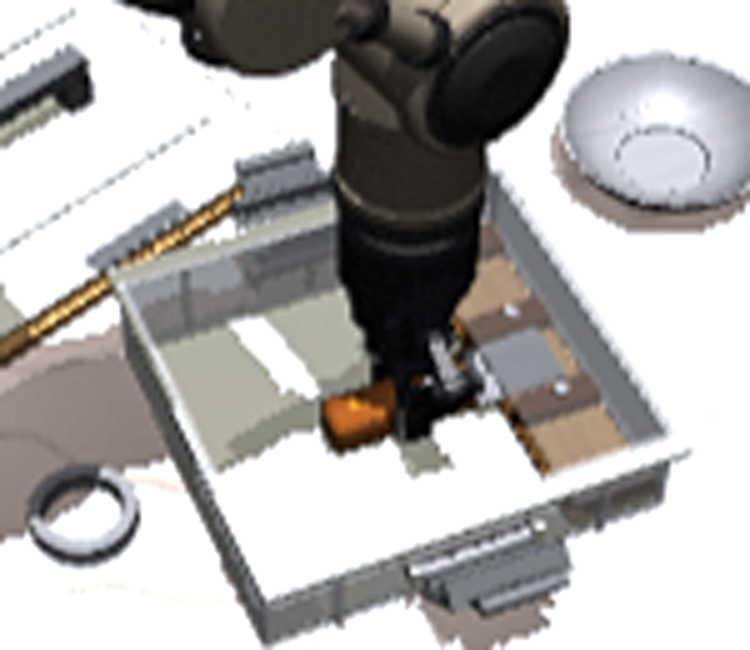

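The blade has entered the middle slot. I'll push it home.

{"name": "step_arm", "arguments": {
  "rows": [
    [-0.004,0,0.001,0,0,0],
    [-0.008,0,0.002,0,0,0],
    [-0.011,0,0.003,0,0,0],
    [-0.013,0,0.003,0,0,0],
    [-0.014,0,0.003,0,0,0]
  ]
}}

```text
clock: 17.08
ee_pos: [0.5732, 0.0354, -0.0238]
eef_rot: [-0.419, -3.108, -0.001]
contact_force: [-14.2, 3.4, 18.0]
finger_gap: 0.027
```

Run:
```python
from h import *
tst()
```

```text
17.08 tcp [ 0.5732  0.0354 -0.0238] F [-14.16   3.44  18.05] gap 0.027 q [-7.200e-02  6.970e-01  1.624e+00  1.000e-03  8.270e-01 -1.375e+00]
tcp in tote mm [ 20.6   0.3 -23.8]
```

{"name": "step_arm", "arguments": {
  "rows": [
    [0,0,0,0,0,0],
    [0,0,0,0,0,0],
    [0,0,0,0,0,0],
    [0,0,-0.03,0,0,0],
    [0,0,-0.07,0,0,0]
  ],
  "fingers": 0.05
}}

```text
clock: 17.5
ee_pos: [0.5733, 0.0345, 0.0423]
eef_rot: [-0.42, -3.105, 0.001]
contact_force: [1.3, -0.7, -0.5]
finger_gap: 0.0493
```

{"name": "step_arm", "arguments": {
  "rows": [
    [0,0,-0.04,0,0,0],
    [0,-0.03,-0.06,0,0,0],
    [0,-0.07,-0.06,0,0,0],
    [0,-0.11,-0.06,0,0,0],
    [0,-0.15,-0.06,0,0,0]
  ]
}}

```text
clock: 17.92
ee_pos: [0.536, -0.1115, 0.1056]
eef_rot: [0.418, 3.112, -0.001]
contact_force: [-0.1, -0.5, 0.7]
finger_gap: 0.0501
```

Run:
```python
from h import *
tst()
goal([.424,-.3695,.10],83.9)
for n in ("side","top"):
  im,d=r.get_image(n); cv2.imwrite(f"pics/{n}20.png",im[:,:,::-1])
  if n=="side": crop(im,220,130,370,260,5,"pics/s20.png")
  else:  crop(im,200,130,335,260,5,"pics/t20.png")
```

```text
17.92 tcp [ 0.536  -0.1115  0.1056] F [-0.11 -0.47  0.69] gap 0.0501 q [-0.345  0.476  1.601 -0.     1.062 -1.649]
tcp in tote mm [  23.7 -151.1  105.6]
shift mm [  39.9 -278.4    5.6] turn [-0.02  0.1  -9.22]
```

View pics/s20.png

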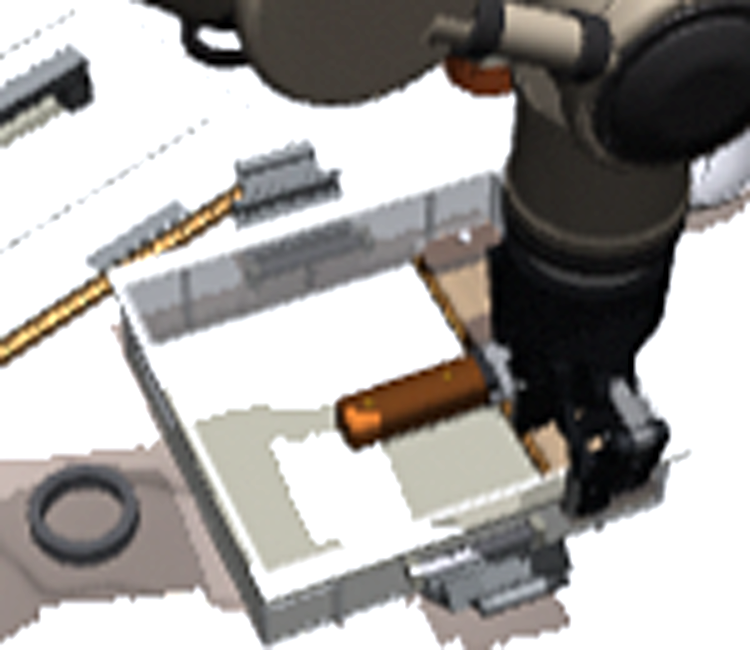

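View pics/t20.png

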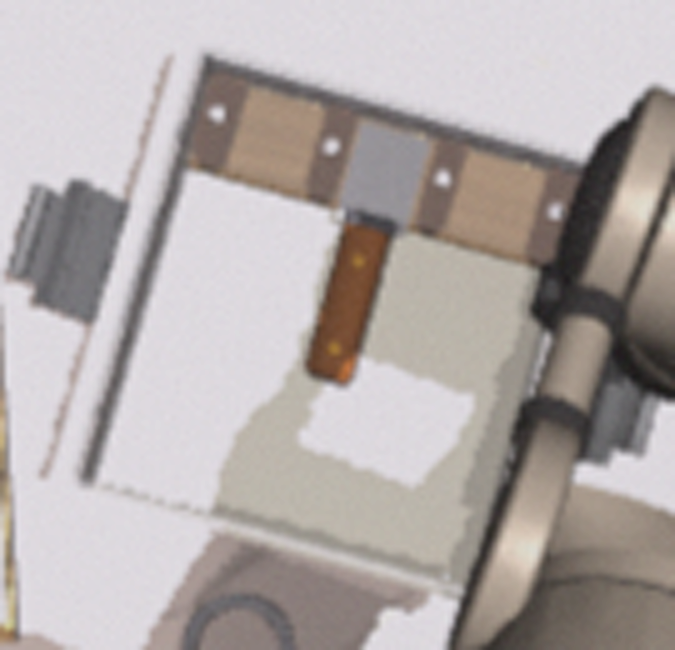

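Scraper A is home in the middle slot (top crop, blade at (385,170), handle against the guard). On to scraper B.

{"name": "step_arm", "arguments": {
  "rows": [
    [0.006,-0.04,0,0,0,-3],
    [0.012,-0.08,0,0,0,-6],
    [0.017,-0.12,0,0,0,-9.2],
    [0.023,-0.16,0,0,0,-9.2],
    [0.029,-0.2,0,0,0,-9.2]
  ]
}}

```text
clock: 18.43
ee_pos: [0.4547, -0.2963, 0.1049]
eef_rot: [0.168, 3.137, 0.0]
contact_force: [0.1, 0.0, -0.2]
finger_gap: 0.0497
```

Run:
```python
from h import *
st()
goal([.424,-.3695,.02],83.9)
```

```text
18.43 tcp [ 0.4547 -0.2963  0.1049] F [ 0.14  0.04 -0.24] gap 0.0497 q [-0.719  0.47   1.614  0.     1.057 -2.183]
shift mm [ 22.8 -76.   84.9] turn [ 0.01  0.02 -0.03]
```

{"name": "step_arm", "arguments": {
  "rows": [
    [0.01,-0.035,0,0,0,0],
    [0.023,-0.076,0,0,0,0],
    [0.023,-0.076,0.03,0,0,0],
    [0.023,-0.076,0.06,0,0,0],
    [0.023,-0.076,0.08,0,0,0]
  ]
}}

```text
clock: 18.85
ee_pos: [0.4233, -0.3681, 0.0226]
eef_rot: [-0.173, -3.136, -0.003]
contact_force: [-0.4, 1.1, -1.0]
finger_gap: 0.0501
```

Run:
```python
from h import *
s=st()
goal([.424,-.3695,-.02],83.9)
im,d=r.get_image("wrist"); cv2.imwrite("pics/w21.png",im[:,:,::-1])
```

```text
18.85 tcp [ 0.4233 -0.3681  0.0226] F [-0.38  1.06 -0.96] gap 0.0501 q [-0.853  0.608  1.638  0.     0.898 -2.314]
shift mm [-0.9 -1.3 42.5] turn [ 0.09 -0.07 -0.2 ]
```

View pics/w21.png

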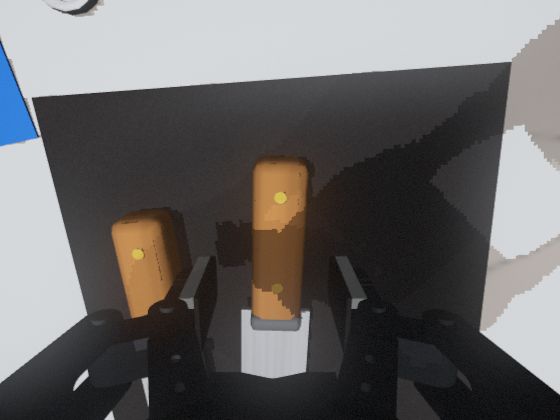

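{"name": "step_arm", "arguments": {
  "rows": [
    [0,0.003,0.012,0,0,1.9],
    [0,0.003,0.024,0,0,1.9],
    [0,0.003,0.034,0,0,1.9],
    [0,0.003,0.042,0,0,1.9],
    [0,0.003,0.042,0,0,1.9]
  ]
}}

```text
clock: 19.32
ee_pos: [0.4242, -0.3645, -0.0183]
eef_rot: [-0.221, -3.132, -0.003]
contact_force: [-0.6, -0.4, 0.5]
finger_gap: 0.0501
```

{"name": "step_arm", "arguments": {
  "rows": [
    [0,0,0,0,0,0],
    [0,0,0,0,0,0],
    [0,0,0,0,0,0],
    [0,0,0,0,0,0]
  ],
  "fingers": 0
}}

```text
clock: 19.65
ee_pos: [0.4249, -0.3659, -0.0162]
eef_rot: [0.221, 3.132, -0.002]
contact_force: [-0.2, 0.1, 3.1]
finger_gap: 0.0265
```

Run:
```python
from h import *
s=st()
im,d=r.get_image("wrist"); cv2.imwrite("pics/w22.png",im[:,:,::-1])
```

```text
19.65 tcp [ 0.4249 -0.3659 -0.0162] F [-0.18  0.11  3.12] gap 0.0265 q [-0.848  0.664  1.667  0.     0.808 -2.277]
```

View pics/w22.png

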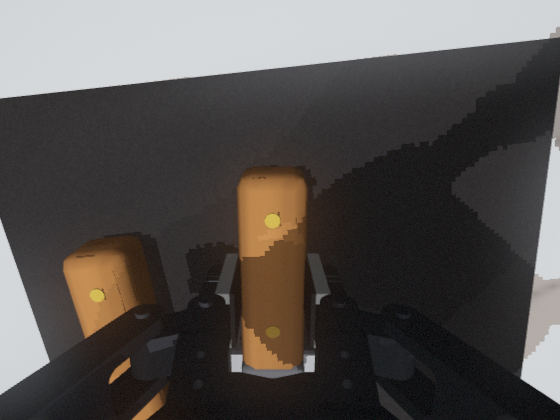

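Run:
```python
from h import *
s=r.state();R0=R.from_rotvec(s['eef_rot']);print(s['ee_pos'])
for u,v,z in((272,173,.027),(272,168,.022),(272,221,.029),(272,332,.029)): print((R0.inv().apply(pix2w("wrist",u,v,z=z)-s['ee_pos'])*1000).round(1))
```

```text
[ 0.42486563 -0.36583516 -0.01620104]
[ 49.4   0.7 -43.3]
[ 50.4   0.7 -38.3]
[ 30.9   0.7 -45.2]
[-19.5   0.7 -45.2]
```

{"name": "step_arm", "arguments": {
  "rows": [
    [0,0,-0.015,0,0,0],
    [0,0,-0.04,0,0,0],
    [0,0,-0.08,0,0,0],
    [0,0,-0.115,0,0,0],
    [0,0,-0.12,0,0,0]
  ]
}}

```text
clock: 20.12
ee_pos: [0.4267, -0.368, 0.1093]
eef_rot: [0.221, 3.126, -0.012]
contact_force: [0.4, -1.5, -1.0]
finger_gap: 0.0261
```

Run:
```python
from h import *
st();goal(t2w(-.037,-.063,.10),TY+90)
im,d=r.get_image("wrist"); cv2.imwrite("pics/w23.png",im[:,:,::-1])
```

```text
20.12 tcp [ 0.4267 -0.368   0.1093] F [ 0.45 -1.53 -0.98] gap 0.0261 q [-0.848  0.493  1.559  0.     1.078 -2.277]
shift mm [-23.1 364.5   7. ] turn [-0.37  0.49  7.31]
```

View pics/w23.png

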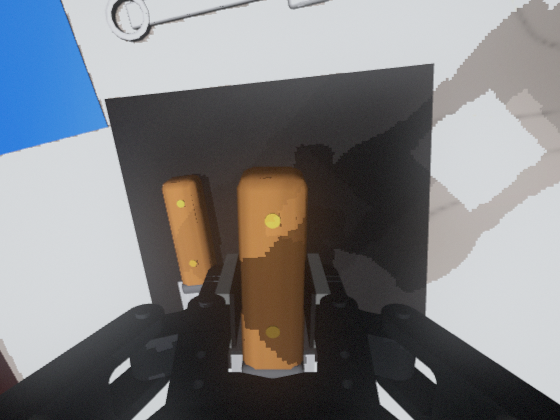

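{"name": "step_arm", "arguments": {
  "rows": [
    [-0.003,0.04,0,0,0,2],
    [-0.006,0.08,0,0,0,4],
    [-0.008,0.12,0,0,0,6],
    [-0.01,0.16,0,0,0,7.3],
    [-0.013,0.2,0,0,0,7.3]
  ]
}}

```text
clock: 20.58
ee_pos: [0.4644, -0.167, 0.1017]
eef_rot: [-0.424, -3.111, -0.002]
contact_force: [0.3, 0.2, -1.0]
finger_gap: 0.0264
```

Run:
```python
from h import *
tst();goal(t2w(-.037,-.063,.04),TY+90)
```

```text
20.58 tcp [ 0.4644 -0.167   0.1017] F [ 0.26  0.25 -0.97] gap 0.0264 q [-0.501  0.396  1.751  0.     0.997 -1.801]
tcp in tote mm [ -30.6 -223.7  101.7]
shift mm [  6.6 160.6  61.8] turn [ 0.04 -0.13 -0.11]
```

{"name": "step_arm", "arguments": {
  "rows": [
    [0.002,0.04,0,0,0,0],
    [0.004,0.08,0,0,0,0],
    [0.006,0.12,0,0,0,0],
    [0.007,0.158,0,0,0,0],
    [0.007,0.158,0.03,0,0,0]
  ]
}}

```text
clock: 21.0
ee_pos: [0.5045, -0.0095, 0.0759]
eef_rot: [0.411, 3.106, 0.003]
contact_force: [1.3, -0.2, -1.0]
finger_gap: 0.0264
```

Run:
```python
from h import *
tst();goal(t2w(-.037,-.063,-.013),TY+90)
im,d=r.get_image("wrist"); cv2.imwrite("pics/w24.png",im[:,:,::-1])
```

```text
21.0 tcp [ 0.5045 -0.0095  0.0759] F [ 1.29 -0.16 -0.96] gap 0.0264 q [-0.172  0.443  1.761  0.003  0.929 -1.481]
tcp in tote mm [-33.8 -61.2  75.9]
shift mm [ 4.  -2.  88.8] turn [0.16 0.49 0.31]
```

View pics/w24.png

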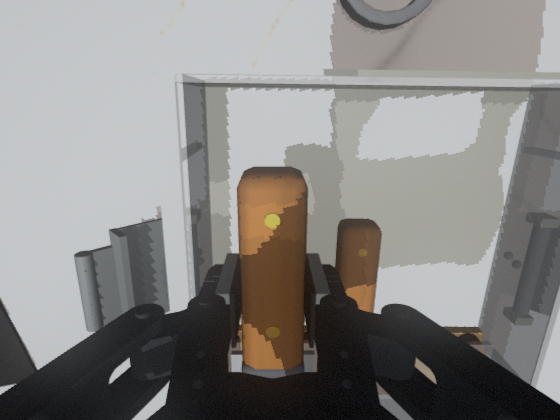

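{"name": "step_arm", "arguments": {
  "rows": [
    [0.003,-0.001,0.02,0,0,0],
    [0.003,-0.001,0.04,0,0,0],
    [0.003,-0.001,0.06,0,0,0],
    [0.003,-0.001,0.075,0,0,0],
    [0.003,-0.001,0.084,0,0,0]
  ]
}}

```text
clock: 21.47
ee_pos: [0.4955, -0.0159, -0.0093]
eef_rot: [-0.421, -3.109, 0.002]
contact_force: [-40.8, 11.5, 144.6]
finger_gap: 0.0265
```

Run:
```python
from h import *
tst();goal(t2w(.021,-.063,-.015),TY+90)
im,d=r.get_image("wrist"); cv2.imwrite("pics/w25.png",im[:,:,::-1])
im,d=r.get_image("side"); crop(im,220,130,370,260,5,"pics/s25.png")
```

```text
21.47 tcp [ 0.4955 -0.0159 -0.0093] F [-40.82  11.54 144.64] gap 0.0265 q [-0.186  0.574  1.844 -0.002  0.728 -1.486]
tcp in tote mm [-40.7 -69.7  -9.3]
shift mm [-61.7   6.8   5.4] turn [-0.09 -0.22 -0.03]
```

View pics/s25.png

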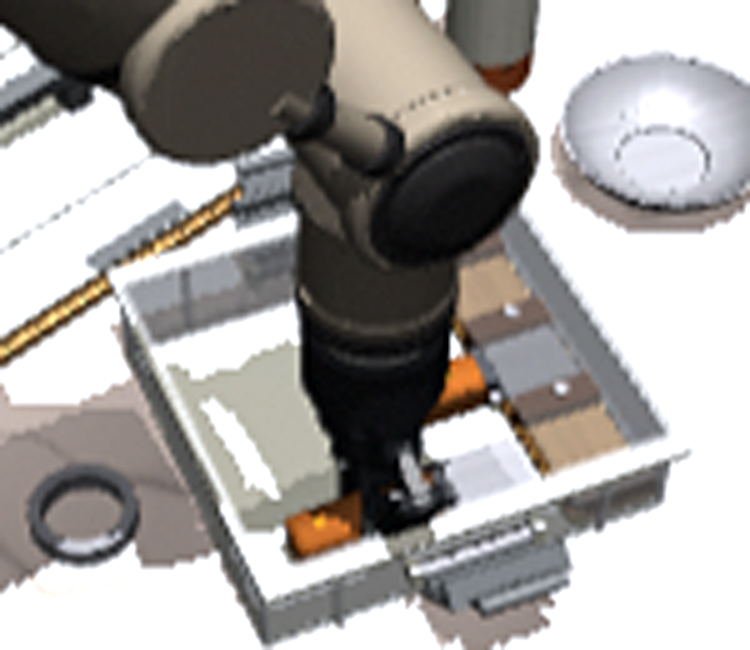

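{"name": "step_arm", "arguments": {
  "rows": [
    [0,0,-0.01,0,0,0],
    [0,0.004,-0.025,0,0,0],
    [0,0.004,-0.03,0,0,0]
  ]
}}

```text
clock: 21.82
ee_pos: [0.4986, -0.0118, 0.0201]
eef_rot: [0.422, 3.112, -0.0]
contact_force: [0.5, 0.4, -1.7]
finger_gap: 0.0266
```

Run:
```python
from h import *
tst();goal(t2w(-.037,-.06,.02),TY+90)
im,d=r.get_image("wrist"); cv2.imwrite("pics/w26.png",im[:,:,::-1])
im,d=r.get_image("side"); crop(im,220,130,370,260,5,"pics/s26.png")
tst()
```

```text
21.82 tcp [ 0.4986 -0.0118  0.0201] F [ 0.51  0.35 -1.67] gap 0.0266 q [-0.177  0.525  1.82   0.     0.796 -1.479]
tcp in tote mm [-38.8 -65.   20.1]
shift mm [-1.8  5.   0.1] turn [ 0.    0.04 -0.04]
21.92 tcp [ 0.4987 -0.0119  0.0194] F [-0.05 -0.06 -0.76] gap 0.027 q [-0.178  0.526  1.82  -0.     0.794 -1.479]
tcp in tote mm [-38.7 -65.   19.4]
```

View pics/w25.png

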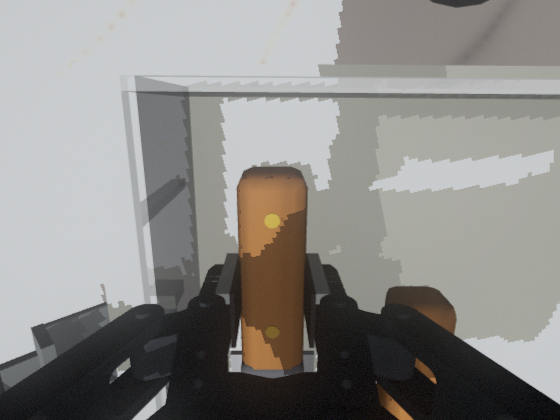

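View pics/w26.png

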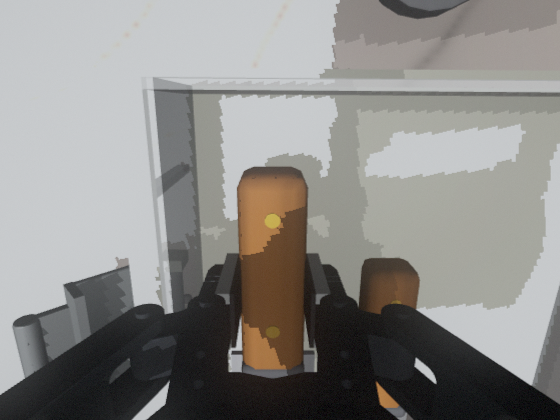

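View pics/s26.png

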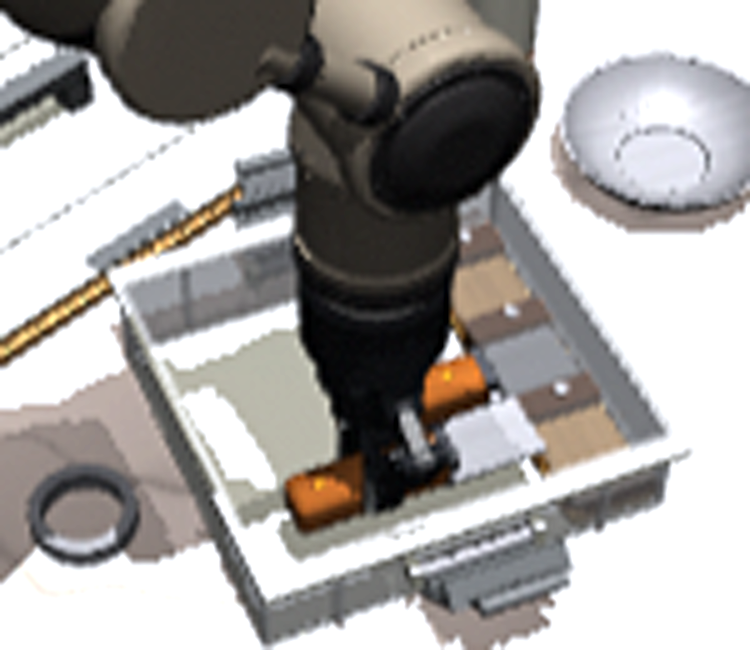

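```bash
python3 - <<'E'
from h import *
s=tst()
for dx in (.05,.055,.0587,.065):
  for y in (-.045,-.085):
    print(dx,y,((w2pix("side",t2w(dx,y,.051))-[220,130])*5).round(0))
im,d=r.get_image("side")
ci=r.camera_info("side")
for u,v in ((317,214),(322,213),(325,217),(313,218),(328,219),(280,232),(285,228)):
  print(u,v,(w2t(pix2w("side",u,v,depth=d[v,u],ci=ci))*1000).round(0))
E
python3 - <<'E'
import cv2
a=cv2.imread('pics/s26.png')[360:540,260:600];cv2.imwrite('pics/s26b.png',cv2.resize(a,None,fx=2.2,fy=2.2))
E
```

```text
21.92 tcp [ 0.4987 -0.0119  0.0194] F [-0.05 -0.06 -0.76] gap 0.027 q [-0.178  0.526  1.82  -0.     0.794 -1.479]
tcp in tote mm [-38.7 -65.   19.4]
0.05 -0.045 [498. 404.]
0.05 -0.085 [530. 457.]
0.055 -0.045 [506. 402.]
0.055 -0.085 [538. 454.]
0.0587 -0.045 [512. 400.]
0.0587 -0.085 [544. 452.]
0.065 -0.045 [522. 396.]
0.065 -0.085 [554. 448.]
317 214 [ 37. -55.  55.]
322 213 [ 51. -58.  56.]
325 217 [ 53. -72.  53.]
313 218 [ 20. -63.  56.]
328 219 [ 57. -82.  55.]
280 232 [-84. -76.  64.]
285 228 [-67. -71.  66.]
```

View pics/s26b.png

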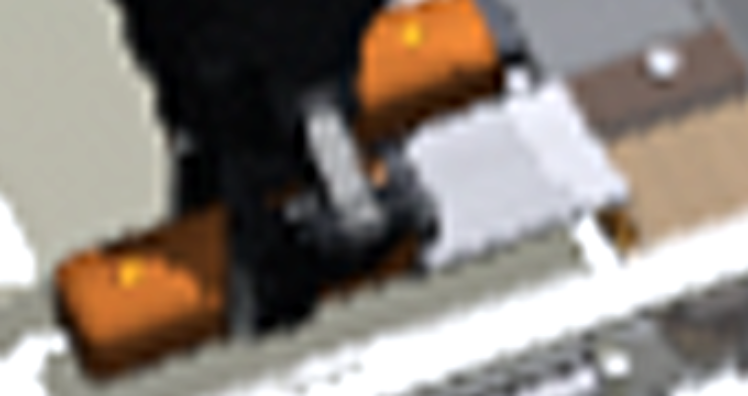

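{"name": "step_arm", "arguments": {
  "rows": [
    [-0.001,0.0035,0,0,0,0],
    [-0.001,0.0035,0.006,0,0,0],
    [-0.001,0.0035,0.012,0,0,0],
    [-0.001,0.0035,0.016,0,0,0],
    [-0.001,0.0035,0.016,0,0,0]
  ]
}}

```text
clock: 22.38
ee_pos: [0.4992, -0.008, 0.0013]
eef_rot: [-0.42, -3.11, -0.0]
contact_force: [-0.5, -0.9, -0.4]
finger_gap: 0.0268
```

{"name": "step_arm", "arguments": {
  "rows": [
    [0,0,0.002,0,0,0],
    [0,0,0.005,0,0,0],
    [0,0,0.007,0,0,0],
    [0,0,0.007,0,0,0]
  ]
}}

```text
clock: 22.72
ee_pos: [0.5002, -0.0082, -0.0045]
eef_rot: [-0.421, -3.113, -0.0]
contact_force: [-0.9, 0.0, -0.3]
finger_gap: 0.0264
```

Run:
```python
from h import *
tst()
im,d=r.get_image("wrist"); cv2.imwrite("pics/w27.png",im[:,:,::-1])
for u,v in((200,300),(205,320),(170,315),(150,305),(140,310),(125,320),(105,335),(75,350),(50,370)):
  p=pix2w("wrist",u,v,depth=d[v,u]);print(u,v,(w2t(p)*1000).round(0))
```

```text
22.72 tcp [ 0.5002 -0.0082 -0.0045] F [-0.95  0.01 -0.29] gap 0.0264 q [-0.17   0.569  1.832  0.     0.741 -1.472]
tcp in tote mm [-38.3 -61.   -4.5]
200 300 [-53. -83.  71.]
205 320 [-51. -80.  79.]
170 315 [-47. -93.  71.]
150 305 [-51. -99.  71.]
140 310 [ -52. -101.   76.]
125 320 [ -52. -104.   80.]
105 335 [ -51. -107.   86.]
75 350 [ -52. -111.   93.]
50 370 [ -51. -114.   99.]
```

View pics/w27.png

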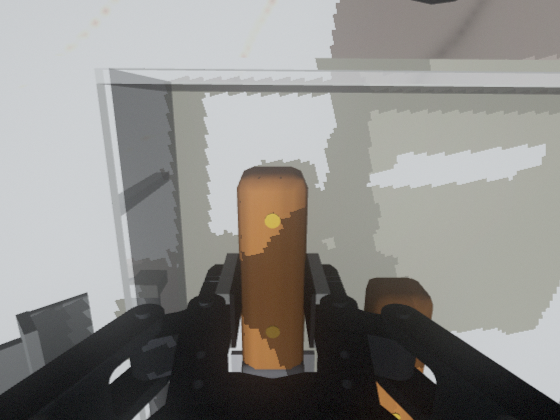

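{"name": "step_arm", "arguments": {
  "rows": [
    [0,0,0.002,0,0,0],
    [0,0,0.004,0,0,0],
    [0,0,0.006,0,0,0],
    [0,0,0.008,0,0,0],
    [0,0,0.008,0,0,0]
  ]
}}

```text
clock: 23.18
ee_pos: [0.5001, -0.0081, -0.0125]
eef_rot: [-0.421, -3.113, -0.0]
contact_force: [-0.1, 0.8, -0.8]
finger_gap: 0.0269
```

Run:
```python
from h import *
tst()
```

```text
23.18 tcp [ 0.5001 -0.0081 -0.0125] F [-0.14  0.76 -0.77] gap 0.0269 q [-0.17   0.583  1.837  0.     0.722 -1.472]
tcp in tote mm [-38.4 -61.  -12.5]
```

{"name": "step_arm", "arguments": {
  "rows": [
    [-0.008,-0.001,0.001,0,0,0],
    [-0.017,-0.001,0.001,0,0,0],
    [-0.027,-0.001,0.001,0,0,0],
    [-0.037,-0.001,0.001,0,0,0],
    [-0.045,-0.001,0.001,0,0,0]
  ]
}}

```text
clock: 23.6
ee_pos: [0.5446, -0.021, -0.013]
eef_rot: [0.421, 3.113, 0.001]
contact_force: [-0.7, 4.0, -0.4]
finger_gap: 0.0265
```

Run:
```python
from h import *
tst()
im,d=r.get_image("side"); crop(im,220,130,370,260,5,"pics/s28.png")
tst()
```

```text
23.6 tcp [ 0.5446 -0.021  -0.013 ] F [-0.67  3.95 -0.38] gap 0.0265 q [-1.800e-01  6.390e-01  1.711e+00  1.000e-03  7.910e-01 -1.482e+00]
tcp in tote mm [  8.  -61.6 -13. ]
23.65 tcp [ 0.5465 -0.0216 -0.0127] F [3.16 2.53 0.45] gap 0.0266 q [-1.800e-01  6.400e-01  1.708e+00  1.000e-03  7.910e-01 -1.482e+00]
tcp in tote mm [  9.9 -61.7 -12.7]
```

View pics/s28.png

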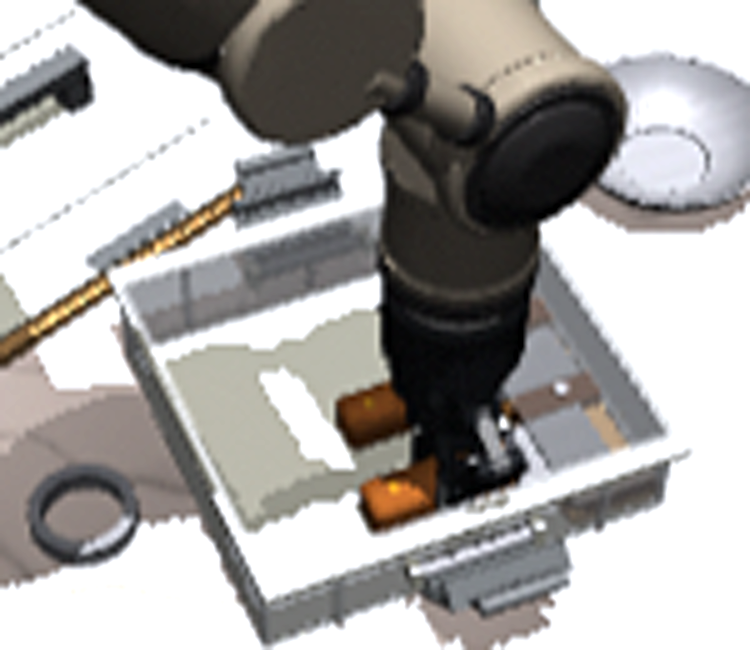

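Blade B is in slot 3. I'll push it home while lowering it.

{"name": "step_arm", "arguments": {
  "rows": [
    [-0.004,0,0.001,0,0,0],
    [-0.007,0,0.002,0,0,0],
    [-0.01,0,0.0025,0,0,0],
    [-0.012,0,0.003,0,0,0],
    [-0.013,0,0.003,0,0,0]
  ]
}}

```text
clock: 24.07
ee_pos: [0.5519, -0.0223, -0.0152]
eef_rot: [-0.419, -3.105, -0.003]
contact_force: [-16.8, 10.5, 20.8]
finger_gap: 0.0268
```

Run:
```python
from h import *
tst()
```

```text
24.07 tcp [ 0.5519 -0.0223 -0.0152] F [-16.79  10.46  20.81] gap 0.0268 q [-0.18   0.656  1.681  0.002  0.813 -1.484]
tcp in tote mm [ 15.4 -60.9 -15.2]
```

{"name": "step_arm", "arguments": {
  "rows": [
    [0.004,0,-0.0,0,0,0],
    [0.004,0,-0.0,0,0,0],
    [0.004,0,-0.0,0,0,0]
  ],
  "fingers": 0.035
}}

```text
clock: 24.32
ee_pos: [0.5544, -0.0196, -0.0144]
eef_rot: [0.42, 3.108, 0.007]
contact_force: [6.1, 22.6, 8.8]
finger_gap: 0.0344
```

Run:
```python
from h import *
tst()
im,d=r.get_image("wrist"); cv2.imwrite("pics/w29.png",im[:,:,::-1])
im,d=r.get_image("side"); crop(im,220,130,370,260,5,"pics/s29.png")
```

```text
24.32 tcp [ 0.5544 -0.0196 -0.0144] F [ 6.09 22.6   8.84] gap 0.0344 q [-0.177  0.652  1.688  0.007  0.797 -1.483]
tcp in tote mm [ 17.  -57.7 -14.4]
```

View pics/w29.png

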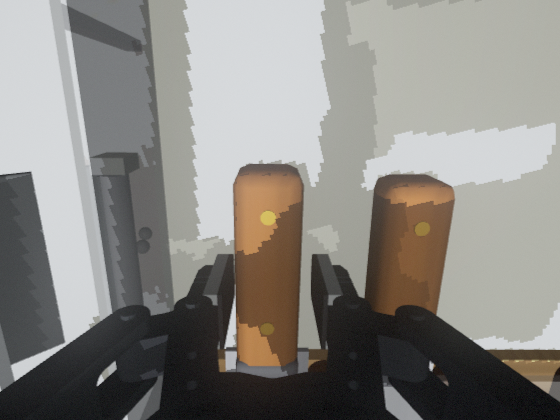

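View pics/s29.png

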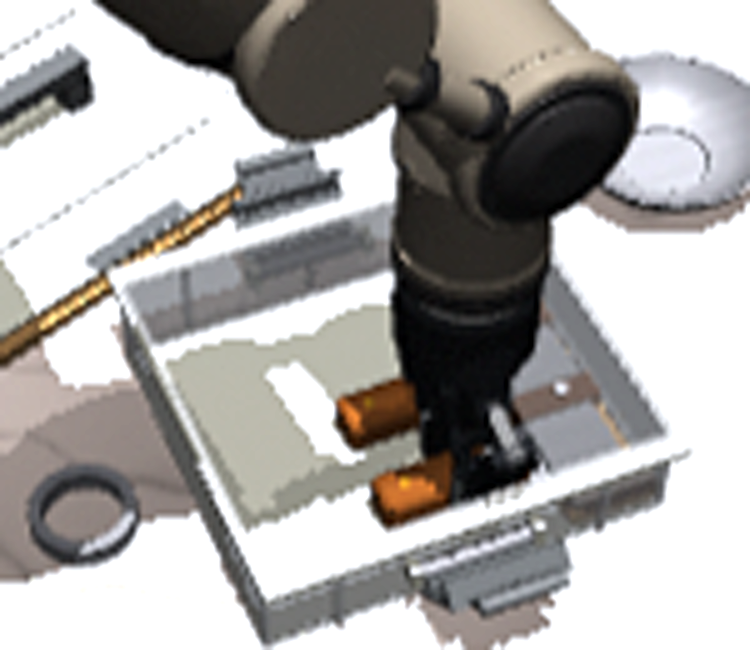

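{"name": "step_arm", "arguments": {
  "rows": [
    [0,0,-0.008,0,0,0],
    [0,0,-0.02,0,0,0],
    [0,0,-0.04,0,0,0],
    [0,0,-0.08,0,0,0]
  ]
}}

```text
clock: 24.75
ee_pos: [0.5491, -0.0232, 0.0612]
eef_rot: [-0.419, -3.105, 0.0]
contact_force: [0.3, -0.4, -0.6]
finger_gap: 0.035
```

Run:
```python
from h import *
tst()
im,d=r.get_image("wrist"); cv2.imwrite("pics/w30.png",im[:,:,::-1])
im,d=r.get_image("side"); crop(im,220,130,370,260,5,"pics/s30.png")
tst()
```

```text
24.75 tcp [ 0.5491 -0.0232  0.0612] F [ 0.25 -0.38 -0.63] gap 0.035 q [-1.810e-01  5.410e-01  1.632e+00 -1.000e-03  9.770e-01 -1.484e+00]
tcp in tote mm [ 12.9 -62.6  61.2]
24.85 tcp [ 0.5558 -0.0244  0.0693] F [-0.02 -0.27  0.57] gap 0.0349 q [-0.181  0.531  1.623 -0.     0.978 -1.484]
tcp in tote mm [ 19.6 -61.9  69.3]
```

View pics/w30.png

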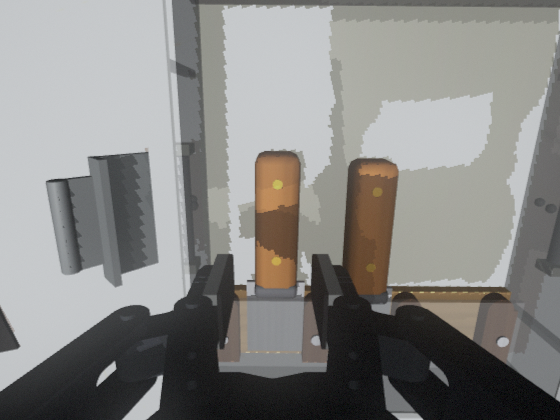

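View pics/s30.png

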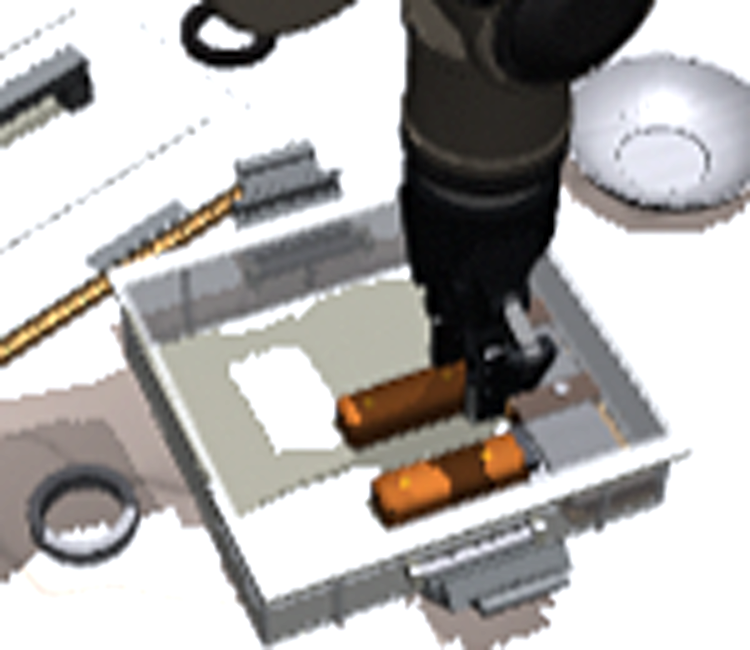

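Scraper B sits a few mm short of home: its handle front is at row 293, A's at 300. I'll nudge it home from behind with closed fingers.

{"name": "step_arm", "arguments": {
  "rows": [
    [0.03,0,0,0,0,0],
    [0.06,-0.002,0,0,0,0],
    [0.084,-0.002,0,0,0,0],
    [0.084,-0.002,0.02,0,0,0],
    [0.084,-0.002,0.02,0,0,0]
  ],
  "fingers": 0
}}

```text
clock: 25.27
ee_pos: [0.468, -0.0028, 0.0421]
eef_rot: [-0.42, -3.109, 0.0]
contact_force: [-0.4, -0.3, 0.0]
finger_gap: 0.0
```

Run:
```python
from h import *
tst();goal(t2w(-.062,-.064,-.022),TY+90)
im,d=r.get_image("wrist"); cv2.imwrite("pics/w31.png",im[:,:,::-1])
tst()
```

```text
25.27 tcp [ 0.468  -0.0028  0.0421] F [-0.42 -0.28  0.  ] gap 0.0 q [-0.17   0.448  1.88  -0.     0.817 -1.472]
tcp in tote mm [-70.8 -64.4  42.1]
shift mm [-9.   0.4 64.1] turn [-0.04 -0.22  0.03]
25.32 tcp [ 0.4695 -0.0031  0.0431] F [0.27 0.37 0.49] gap -0.0001 q [-0.17   0.448  1.877 -0.     0.819 -1.472]
tcp in tote mm [-69.2 -64.3  43.1]
```

View pics/w31.png

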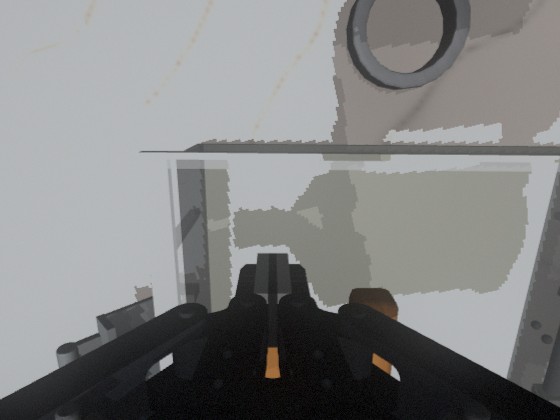

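{"name": "step_arm", "arguments": {
  "rows": [
    [-0.004,0,0.02,0,0,0],
    [-0.004,0,0.04,0,0,0],
    [-0.004,0,0.055,0,0,0],
    [-0.004,0,0.063,0,0,0],
    [-0.004,0,0.063,0,0,0]
  ]
}}

```text
clock: 25.73
ee_pos: [0.4742, -0.0044, -0.0202]
eef_rot: [-0.421, -3.111, -0.0]
contact_force: [0.5, 0.0, 0.0]
finger_gap: 0.0001
```

{"name": "step_arm", "arguments": {
  "rows": [
    [-0.006,0,0,0,0,0],
    [-0.012,0,0,0,0,0],
    [-0.016,0,0,0,0,0],
    [-0.019,0,0,0,0,0],
    [-0.021,0,0,0,0,0]
  ]
}}

```text
clock: 26.15
ee_pos: [0.4956, -0.01, -0.0185]
eef_rot: [0.421, 3.112, 0.0]
contact_force: [-2.2, 0.7, 1.5]
finger_gap: -0.0
```

Run:
```python
from h import *
tst()
```

```text
26.15 tcp [ 0.4956 -0.01   -0.0185] F [-2.21  0.67  1.54] gap -0.0 q [-0.175  0.588  1.855  0.     0.699 -1.477]
tcp in tote mm [-42.3 -64.  -18.5]
```

{"name": "step_arm", "arguments": {
  "rows": [
    [-0.002,0,0,0,0,0],
    [-0.003,0,0,0,0,0],
    [-0.004,0,0,0,0,0],
    [-0.004,0,0,0,0,0]
  ]
}}

```text
clock: 26.48
ee_pos: [0.4986, -0.0108, -0.019]
eef_rot: [-0.421, -3.113, -0.0]
contact_force: [-1.4, 0.2, 1.1]
finger_gap: -0.0001
```

Run:
```python
from h import *
tst()
im,d=r.get_image("side"); crop(im,220,130,370,260,5,"pics/s32.png")
```

```text
26.48 tcp [ 0.4986 -0.0108 -0.019 ] F [-1.39  0.23  1.09] gap -0.0001 q [-0.176  0.593  1.845  0.     0.704 -1.478]
tcp in tote mm [-39.1 -64.  -19. ]
```

View pics/s32.png

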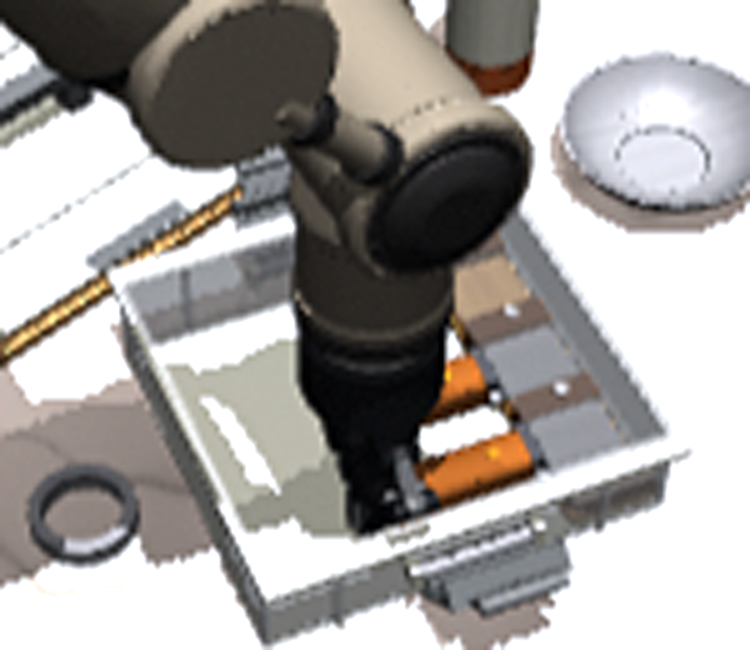

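{"name": "step_arm", "arguments": {
  "rows": [
    [-0.001,0,0,0,0,0],
    [-0.002,0,0,0,0,0],
    [-0.003,0,0,0,0,0],
    [-0.003,0,0,0,0,0]
  ]
}}

```text
clock: 26.87
ee_pos: [0.4988, -0.0109, -0.0194]
eef_rot: [-0.42, -3.108, -0.001]
contact_force: [-8.1, 2.0, 7.2]
finger_gap: 0.0001
```

Run:
```python
from h import *
tst()
```

```text
26.87 tcp [ 0.4988 -0.0109 -0.0194] F [-8.11  1.97  7.24] gap 0.0001 q [-0.176  0.596  1.84   0.     0.712 -1.478]
tcp in tote mm [-38.9 -64.1 -19.4]
```

B is home, stopping firmly at 8 N. Now for scraper C.

{"name": "step_arm", "arguments": {
  "rows": [
    [0.006,0,0,0,0,0],
    [0.006,0,-0.035,0,0,0],
    [0.006,0,-0.075,0,0,0],
    [0.006,0,-0.115,0,0,0],
    [0.006,-0.03,-0.125,0,0,0]
  ]
}}

```text
clock: 27.28
ee_pos: [0.4922, -0.037, 0.1118]
eef_rot: [0.413, 3.102, 0.001]
contact_force: [1.4, -1.1, 0.3]
finger_gap: 0.0002
```

Run:
```python
from h import *
tst();goal([.446,-.4425,.10],89)
im,d=r.get_image("top"); crop(im,200,130,335,260,5,"pics/t33.png")
```

```text
27.28 tcp [ 0.4922 -0.037   0.1118] F [ 1.35 -1.15  0.29] gap 0.0002 q [-0.232  0.376  1.751  0.002  1.003 -1.539]
tcp in tote mm [-38.3 -91.  111.8]
shift mm [ -61.4 -403.4   11.7] turn [  0.03   0.68 -14.17]
```

View pics/t33.png

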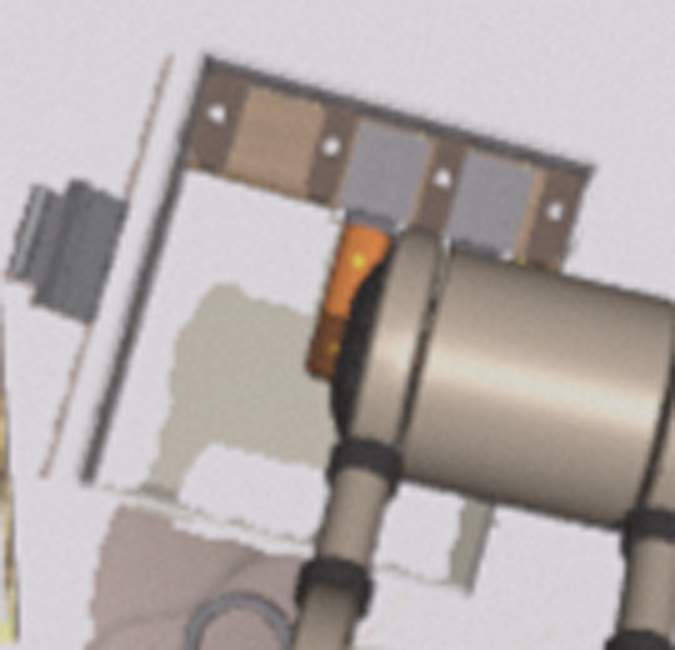

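{"name": "step_arm", "arguments": {
  "rows": [
    [-0.006,-0.04,0,0,0,-3],
    [-0.012,-0.08,0,0,0,-6],
    [-0.018,-0.12,0,0,0,-9],
    [-0.024,-0.16,0,0,0,-12],
    [-0.03,-0.2,0,0,0,-14.2]
  ],
  "fingers": 0.05
}}

```text
clock: 27.75
ee_pos: [0.4633, -0.2418, 0.1057]
eef_rot: [0.028, 3.141, -0.001]
contact_force: [0.5, -0.2, -0.8]
finger_gap: 0.05
```

Run:
```python
from h import *
tst();goal([.446,-.4425,.03],89)
```

```text
27.75 tcp [ 0.4633 -0.2418  0.1057] F [ 0.46 -0.18 -0.76] gap 0.05 q [-0.628  0.436  1.67   0.     1.034 -2.181]
tcp in tote mm [ -11.8 -296.   105.7]
shift mm [  13.7 -201.    75.8] turn [-0.03  0.05 -0.04]
```

{"name": "step_arm", "arguments": {
  "rows": [
    [0.003,-0.04,0,0,0,0],
    [0.006,-0.08,0,0,0,0],
    [0.009,-0.12,0,0,0,0],
    [0.011,-0.16,0,0,0,0],
    [0.013,-0.197,0.02,0,0,0]
  ]
}}

```text
clock: 28.17
ee_pos: [0.4476, -0.4408, 0.0892]
eef_rot: [0.034, 3.136, -0.011]
contact_force: [1.2, -0.7, 1.1]
finger_gap: 0.0499
```

{"name": "step_arm", "arguments": {
  "rows": [
    [0,0,0.02,0,0,0],
    [0,0,0.04,0,0,0],
    [0,0,0.055,0,0,0],
    [0,0,0.055,0,0,0],
    [0,0,0.055,0,0,0]
  ]
}}

```text
clock: 28.58
ee_pos: [0.4462, -0.4358, 0.0302]
eef_rot: [-0.033, -3.14, -0.002]
contact_force: [-0.4, -0.2, 0.1]
finger_gap: 0.0502
```

Run:
```python
from h import *
st();goal([.446,-.4425,-.02],89)
im,d=r.get_image("wrist"); cv2.imwrite("pics/w34.png",im[:,:,::-1])
st()
```

```text
28.58 tcp [ 0.4462 -0.4358  0.0302] F [-0.42 -0.19  0.13] gap 0.0502 q [-0.896  0.69   1.439  0.     1.014 -2.446]
shift mm [ 0.  -6.8 50.2] turn [ 0.07 -0.06 -0.2 ]
28.63 tcp [ 0.4469 -0.4364  0.0315] F [ 0.17 -0.56 -0.57] gap 0.0502 q [-0.896  0.689  1.438  0.     1.014 -2.446]
```

View pics/w34.png

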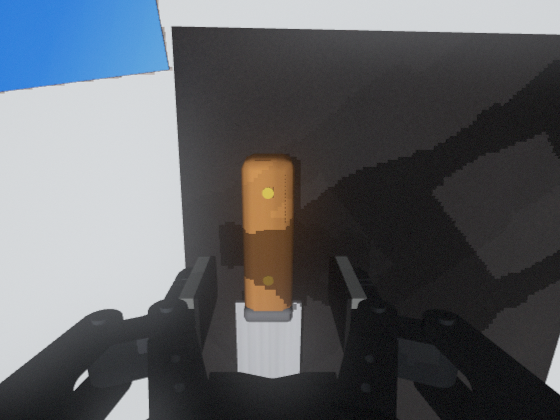

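{"name": "step_arm", "arguments": {
  "rows": [
    [0,-0.0025,0.014,0,0,0],
    [0,-0.0025,0.028,0,0,0],
    [0,-0.0025,0.04,0,0,0],
    [0,-0.0025,0.0485,0,0,0],
    [0,-0.0025,0.0485,0,0,0]
  ]
}}

```text
clock: 29.05
ee_pos: [0.4461, -0.4378, -0.0186]
eef_rot: [-0.032, -3.14, -0.003]
contact_force: [-0.8, -0.1, 0.4]
finger_gap: 0.05
```

{"name": "step_arm", "arguments": {
  "rows": [
    [0,0,0,0,0,0],
    [0,0,0,0,0,0],
    [0,0,0,0,0,0],
    [0,0,0,0,0,0]
  ],
  "fingers": 0
}}

```text
clock: 29.38
ee_pos: [0.447, -0.4391, -0.0163]
eef_rot: [0.032, 3.14, -0.002]
contact_force: [-0.4, 0.2, 2.3]
finger_gap: 0.0266
```

Run:
```python
from h import *
s=st()
im,d=r.get_image("wrist"); cv2.imwrite("pics/w35.png",im[:,:,::-1])
```

```text
29.38 tcp [ 0.447  -0.4391 -0.0163] F [-0.44  0.24  2.27] gap 0.0266 q [-0.899  0.754  1.464  0.     0.922 -2.449]
```

View pics/w35.png

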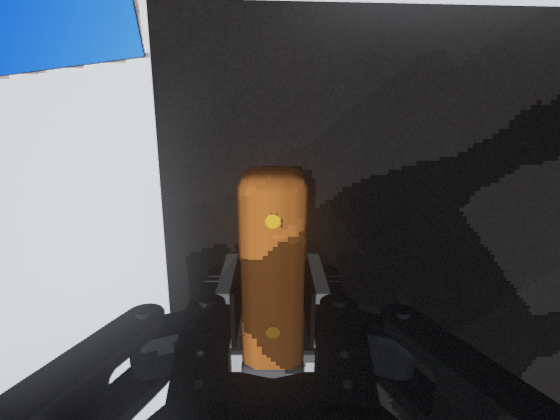

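Gripped the same way as B (rivets at (272,221) and (272,332)). I'll lift and carry it to slot 1.

{"name": "step_arm", "arguments": {
  "rows": [
    [0,0,-0.015,0,0,0],
    [0,0,-0.04,0,0,0],
    [0,0,-0.08,0,0,0],
    [0,0,-0.115,0,0,0],
    [0,0.02,-0.12,0,0,0]
  ]
}}

```text
clock: 29.85
ee_pos: [0.4491, -0.4241, 0.1097]
eef_rot: [0.036, 3.133, -0.017]
contact_force: [1.0, -0.7, -0.1]
finger_gap: 0.0265
```

Run:
```python
from h import *
st();goal(t2w(-.039,.061,.10),TY+90)
im,d=r.get_image("wrist"); cv2.imwrite("pics/w36.png",im[:,:,::-1])
st()
```

```text
29.85 tcp [ 0.4491 -0.4241  0.1097] F [ 1.02 -0.75 -0.14] gap 0.0265 q [-8.800e-01  5.830e-01  1.397e+00 -1.000e-03  1.148e+00 -2.428e+00]
shift mm [-70.5 535.6   4.4] turn [-0.56  0.55 14.09]
29.9 tcp [ 0.4487 -0.4177  0.1077] F [ 0.16  2.48 -1.62] gap 0.0265 q [-8.750e-01  5.800e-01  1.407e+00  1.000e-03  1.147e+00 -2.426e+00]
```

View pics/w36.png

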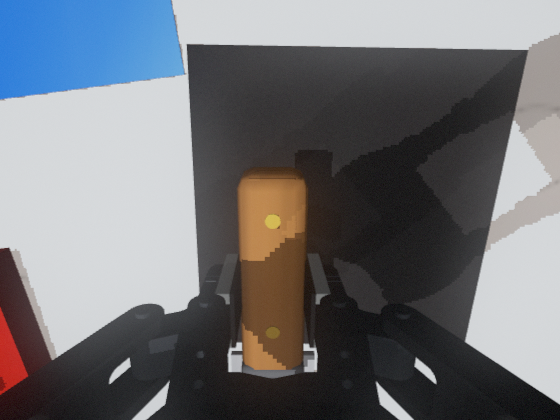

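{"name": "step_arm", "arguments": {
  "rows": [
    [-0.006,0.04,0,0,0,3],
    [-0.011,0.08,0,0,0,6],
    [-0.016,0.12,0,0,0,9],
    [-0.021,0.16,0,0,0,12],
    [-0.026,0.2,0,0,0,14.1]
  ]
}}

```text
clock: 30.32
ee_pos: [0.4765, -0.2171, 0.102]
eef_rot: [-0.423, -3.112, -0.001]
contact_force: [1.1, -0.0, -1.2]
finger_gap: 0.0263
```

Run:
```python
from h import *
tst();goal(t2w(-.039,.061,.10),TY+90)
```

```text
30.32 tcp [ 0.4765 -0.2171  0.102 ] F [ 1.13 -0.02 -1.17] gap 0.0263 q [-0.574  0.444  1.669  0.     1.03  -1.875]
tcp in tote mm [  -5.6 -268.8  102. ]
shift mm [ 33.7 329.7   2.2] turn [ 0.03 -0.07 -0.07]
```

{"name": "step_arm", "arguments": {
  "rows": [
    [0.007,0.04,0,0,0,0],
    [0.014,0.08,0,0,0,0],
    [0.02,0.12,0,0,0,0],
    [0.027,0.16,0,0,0,0],
    [0.033,0.2,0,0,0,0]
  ]
}}

```text
clock: 30.73
ee_pos: [0.4972, -0.0155, 0.1022]
eef_rot: [-0.418, -3.112, -0.0]
contact_force: [1.2, 0.1, -1.3]
finger_gap: 0.0264
```

{"name": "step_arm", "arguments": {
  "rows": [
    [0,0.04,0,0,0,0],
    [0,0.08,0,0,0,0],
    [0,0.12,0,0,0,0],
    [0,0.125,0,0,0,0],
    [0,0.125,0,0,0,0]
  ]
}}

```text
clock: 31.15
ee_pos: [0.5306, 0.1055, 0.1018]
eef_rot: [-0.411, -3.113, -0.0]
contact_force: [0.1, -0.7, -1.2]
finger_gap: 0.0267
```

{"name": "step_arm", "arguments": {
  "rows": [
    [0,0,0,0,0,0],
    [0,0,0,0,0,0]
  ]
}}

```text
clock: 31.32
ee_pos: [0.5304, 0.1019, 0.1022]
eef_rot: [-0.419, -3.112, 0.001]
contact_force: [-0.4, -0.7, -0.7]
finger_gap: 0.0266
```

Run:
```python
from h import *
tst();goal(t2w(-.039,.061,.02),TY+90)
im,d=r.get_image("wrist"); cv2.imwrite("pics/w37.png",im[:,:,::-1])
tst()
```

```text
31.32 tcp [0.5304 0.1019 0.1022] F [-0.44 -0.74 -0.73] gap 0.0266 q [ 0.048  0.47   1.623 -0.     1.05  -1.255]
tcp in tote mm [-38.4  53.1 102.2]
shift mm [ 0.5  8.  82.2] turn [-0.04 -0.06  0.06]
31.37 tcp [0.5305 0.1016 0.1024] F [-0.32 -0.04 -1.01] gap 0.0264 q [ 0.048  0.47   1.623 -0.     1.05  -1.255]
tcp in tote mm [-38.2  52.9 102.4]
```

View pics/w37.png

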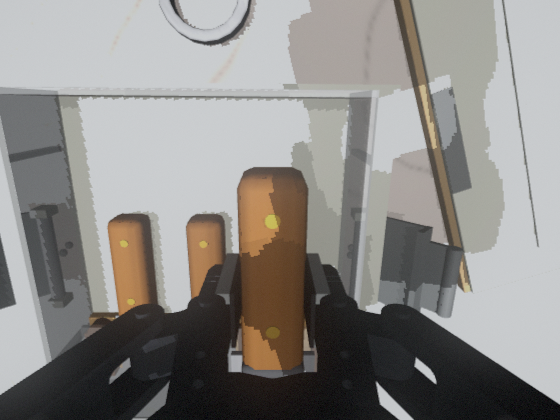

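{"name": "step_arm", "arguments": {
  "rows": [
    [0,0.008,0.02,0,0,0],
    [0,0.008,0.045,0,0,0],
    [0,0.008,0.07,0,0,0],
    [0,0.008,0.082,0,0,0],
    [0,0.008,0.082,0,0,0]
  ]
}}

```text
clock: 31.78
ee_pos: [0.5308, 0.1091, 0.0179]
eef_rot: [-0.421, -3.107, 0.002]
contact_force: [-1.2, 0.2, -0.9]
finger_gap: 0.0266
```

{"name": "step_arm", "arguments": {
  "rows": [
    [0,0,0,0,0,0],
    [0,0,0,0,0,0]
  ]
}}

```text
clock: 31.95
ee_pos: [0.5339, 0.11, 0.0217]
eef_rot: [0.42, 3.112, 0.001]
contact_force: [0.1, -1.2, -1.4]
finger_gap: 0.0266
```

Run:
```python
from h import *
tst()
```

```text
31.95 tcp [0.5339 0.11   0.0217] F [ 0.11 -1.19 -1.38] gap 0.0266 q [ 0.063  0.585  1.689  0.     0.866 -1.24 ]
tcp in tote mm [-37.2  61.8  21.7]
```

{"name": "step_arm", "arguments": {
  "rows": [
    [0.001,-0.001,0.01,0,0,0],
    [0.001,-0.001,0.019,0,0,0],
    [0.001,-0.001,0.026,0,0,0],
    [0.001,-0.001,0.031,0,0,0],
    [0.001,-0.001,0.034,0,0,0]
  ]
}}

```text
clock: 32.37
ee_pos: [0.5313, 0.1101, -0.0144]
eef_rot: [-0.418, -3.112, 0.0]
contact_force: [0.1, 0.1, -0.7]
finger_gap: 0.0267
```

{"name": "step_arm", "arguments": {
  "rows": [
    [0,0,0,0,0,0],
    [-0.005,0,0,0,0,0]
  ]
}}

```text
clock: 32.53
ee_pos: [0.5359, 0.109, -0.0136]
eef_rot: [-0.417, -3.112, 0.0]
contact_force: [-1.1, 0.5, -1.1]
finger_gap: 0.0266
```

Run:
```python
from h import *
tst()
```

```text
32.53 tcp [ 0.5359  0.109  -0.0136] F [-1.11  0.47 -1.05] gap 0.0266 q [ 0.06   0.644  1.704  0.     0.796 -1.244]
tcp in tote mm [-35.   61.4 -13.6]
```

{"name": "step_arm", "arguments": {
  "rows": [
    [-0.008,0,0,0,0,0],
    [-0.017,0,0,0,0,0],
    [-0.027,0,0,0,0,0],
    [-0.036,0,0,0,0,0],
    [-0.042,0,0,0,0,0]
  ]
}}

```text
clock: 32.95
ee_pos: [0.5791, 0.0972, -0.013]
eef_rot: [0.418, 3.112, 0.0]
contact_force: [0.9, 0.6, -1.7]
finger_gap: 0.027
```

Run:
```python
from h import *
tst()
im,d=r.get_image("side"); crop(im,220,130,370,260,5,"pics/s38.png")
tst()
```

```text
32.95 tcp [ 0.5791  0.0972 -0.013 ] F [ 0.94  0.58 -1.75] gap 0.027 q [ 0.036  0.694  1.586  0.     0.859 -1.268]
tcp in tote mm [  9.8  61.5 -13. ]
33.0 tcp [ 0.5798  0.097  -0.013 ] F [ 0.56 -0.11 -0.6 ] gap 0.0267 q [ 0.035  0.695  1.585 -0.     0.859 -1.268]
tcp in tote mm [ 10.6  61.5 -13. ]
```

View pics/s38.png

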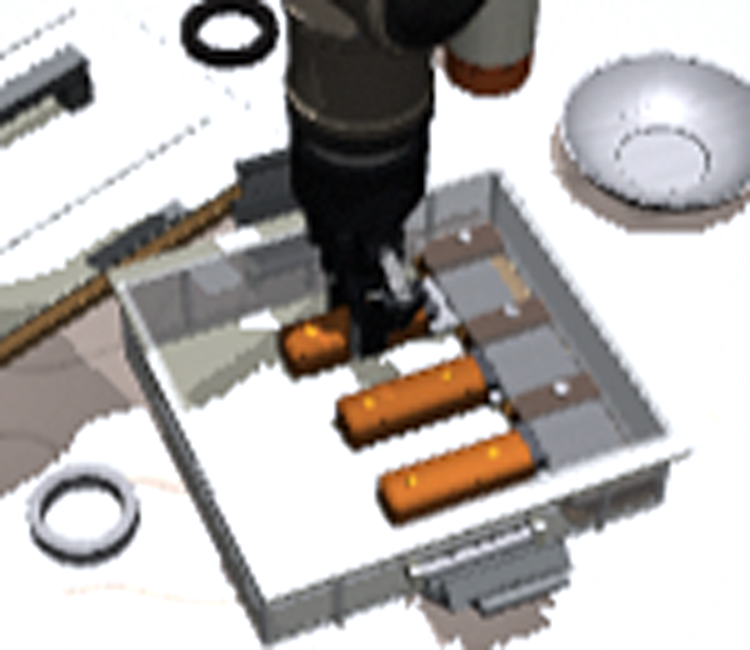

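{"name": "step_arm", "arguments": {
  "rows": [
    [-0.004,0,0,0,0,0],
    [-0.007,0,0.0005,0,0,0],
    [-0.01,0,0.001,0,0,0],
    [-0.012,0,0.001,0,0,0],
    [-0.012,0,0.001,0,0,0]
  ]
}}

```text
clock: 33.42
ee_pos: [0.589, 0.0945, -0.0144]
eef_rot: [0.418, 3.113, 0.0]
contact_force: [-0.5, -0.7, -1.2]
finger_gap: 0.0265
```

Run:
```python
from h import *
tst()
```

```text
33.42 tcp [ 0.589   0.0945 -0.0144] F [-0.5  -0.71 -1.19] gap 0.0265 q [ 0.031  0.71   1.556  0.     0.875 -1.273]
tcp in tote mm [ 20.1  61.5 -14.4]
```

{"name": "step_arm", "arguments": {
  "rows": [
    [-0.001,0,0,0,0,0],
    [-0.002,0,0,0,0,0],
    [-0.002,0,0.001,0,0,0],
    [-0.002,0,0.001,0,0,0]
  ]
}}

```text
clock: 33.75
ee_pos: [0.5896, 0.0943, -0.0153]
eef_rot: [-0.418, -3.112, -0.0]
contact_force: [-4.4, 1.4, 3.5]
finger_gap: 0.0266
```

Run:
```python
from h import *
tst()
```

```text
33.75 tcp [ 0.5896  0.0943 -0.0153] F [-4.43  1.36  3.5 ] gap 0.0266 q [ 0.03   0.713  1.553  0.     0.878 -1.274]
tcp in tote mm [ 20.7  61.5 -15.3]
```

{"name": "step_arm", "arguments": {
  "rows": [
    [0,0,0,0,0,0],
    [0,0,0,0,0,0],
    [0,0,-0.006,0,0,0],
    [0,0,-0.02,0,0,0],
    [0,0,-0.05,0,0,0]
  ],
  "fingers": 0.032
}}

```text
clock: 34.17
ee_pos: [0.589, 0.0938, 0.0325]
eef_rot: [-0.418, -3.109, 0.001]
contact_force: [-0.6, 0.2, 0.5]
finger_gap: 0.032
```

{"name": "step_arm", "arguments": {
  "rows": [
    [0,0,-0.03,0,0,0],
    [0,0,-0.06,0,0,0],
    [0,0.04,-0.07,0,0,0],
    [0,0.08,-0.07,0,0,0],
    [0,0.08,-0.07,0,0,0]
  ]
}}

```text
clock: 34.58
ee_pos: [0.6142, 0.1774, 0.107]
eef_rot: [0.411, 3.108, 0.007]
contact_force: [-1.3, -0.1, -0.6]
finger_gap: 0.0321
```

Run:
```python
from h import *
tst()
im,d=r.get_image("side"); crop(im,220,130,370,260,5,"pics/s39.png")
im,d=r.get_image("top"); crop(im,200,130,335,260,5,"pics/t39.png"); cv2.imwrite("pics/top39.png",im[:,:,::-1])
im,d=r.get_image("wrist"); cv2.imwrite("pics/w39.png",im[:,:,::-1])
```

```text
34.58 tcp [0.6142 0.1774 0.107 ] F [-1.35 -0.14 -0.61] gap 0.0321 q [ 0.16   0.626  1.324  0.003  1.184 -1.149]
tcp in tote mm [ 22.4 148.1 107. ]
```

View pics/s39.png

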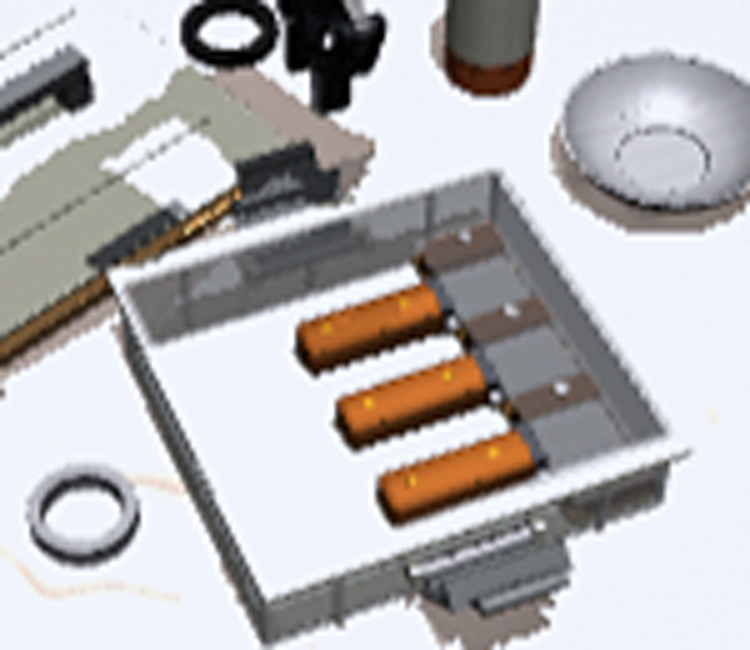

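View pics/t39.png

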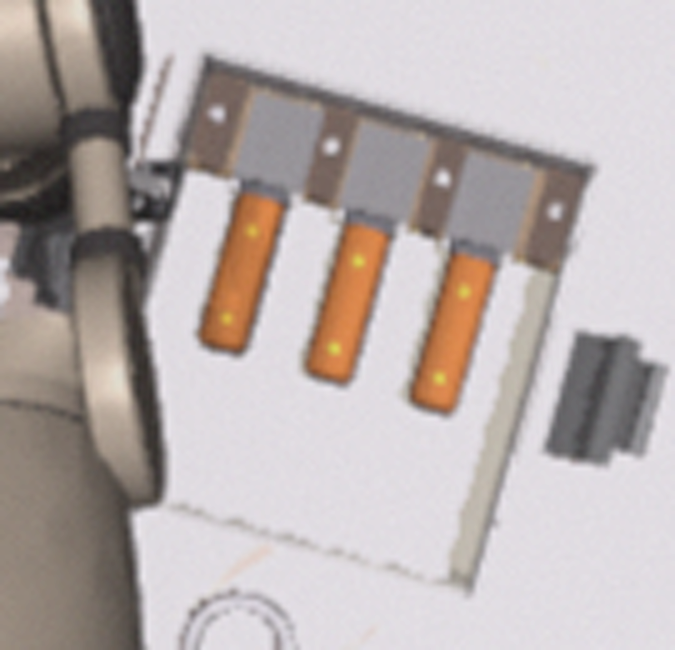

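View pics/w39.png

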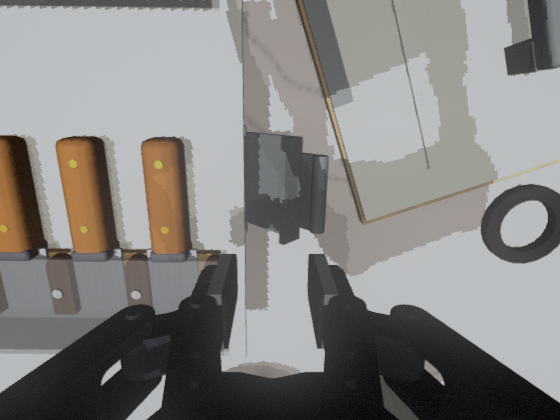

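Run:
```python
from h import *
TC0=np.array([.5526,.0378,0])
for tip,rear in (((283,100),(222,352)),((392,130),(329,382)),((500,158),(432,412))):
  a=[]
  for (u,v),z in((tip,.017),(rear,.017)):
    p=pix2w("top",(u+.5)/5-.5+200,(v+.5)/5-.5+130,z=z); a.append((R.from_euler('z',15.4,degrees=True).apply(p-TC0)*1000).round(1))
  print(a)
goal([.505,.358,.10],94.3)
```

```text
[array([116.3,  65.6,  17. ]), array([-29. ,  59.7,  17. ])]
[array([116.5,   2.4,  17. ]), array([-29.1,  -1.9,  17. ])]
[array([117.7, -60. ,  17. ]), array([-29.8, -61.4,  17. ])]
shift mm [152.1 151.9   4.6] turn [-1.000e-02  4.000e-02 -1.951e+01]
```

View pics/top39.png

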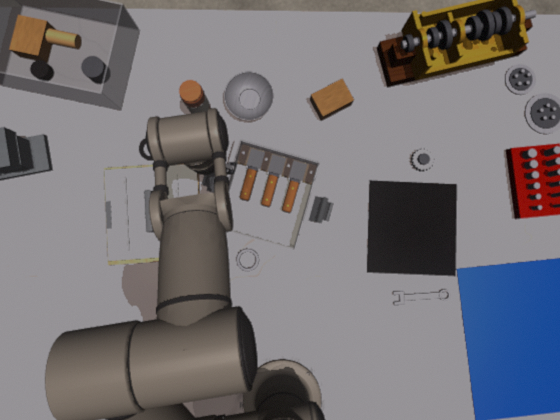

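All three scrapers are home (tips x about 116, rears about -29). Next is regrasping the lid.

{"name": "step_arm", "arguments": {
  "rows": [
    [0.026,0.026,0,0,0,-4],
    [0.052,0.052,0,0,0,-8],
    [0.078,0.078,0,0,0,-12],
    [0.1,0.1,0,0,0,-16],
    [0.125,0.125,0,0,0,-19.5]
  ],
  "fingers": 0.06
}}

```text
clock: 35.15
ee_pos: [0.5239, 0.3242, 0.1047]
eef_rot: [-0.118, 3.139, -0.001]
contact_force: [1.1, -0.0, -0.4]
finger_gap: 0.0603
```

{"name": "step_arm", "arguments": {
  "rows": [
    [0.008,0.03,0,0,0,0],
    [0.008,0.03,0,0,0,0],
    [0.008,0.03,0,0,0,0]
  ]
}}

```text
clock: 35.4
ee_pos: [0.5135, 0.3543, 0.1046]
eef_rot: [-0.118, 3.139, -0.0]
contact_force: [0.5, -1.2, 0.9]
finger_gap: 0.06
```

Run:
```python
from h import *
st();goal([.507,.355,.02],94.3)
im,d=r.get_image("wrist"); cv2.imwrite("pics/w40.png",im[:,:,::-1])
print(w2pix("wrist",[.507,.355,.067]),w2pix("wrist",[.507,.355,.017]))
im,d=r.get_image("side"); cv2.imwrite("pics/s40.png",im[:,:,::-1])
st()
```

```text
35.4 tcp [0.5135 0.3543 0.1046] F [ 0.54 -1.24  0.92] gap 0.06 q [ 0.481  0.606  1.368 -0.     1.167 -1.164]
shift mm [ 6.5  1.2 84.6] turn [-0.01  0.01  0.  ]
[274.03798985 214.20749122] [273.69702448 194.55129508]
35.5 tcp [0.5145 0.3527 0.1045] F [-0.08  1.06 -0.89] gap 0.0597 q [ 4.780e-01  6.060e-01  1.369e+00 -1.000e-03  1.167e+00 -1.164e+00]
```

View pics/w40.png

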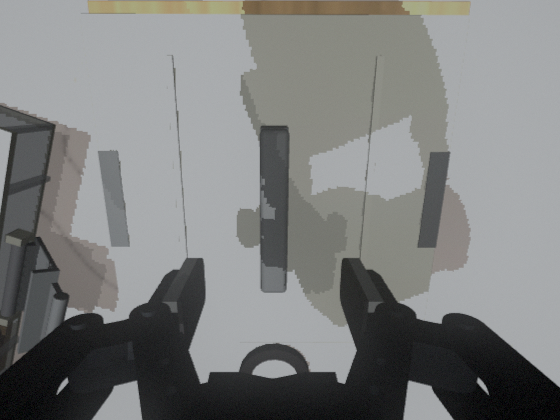

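View pics/s40.png

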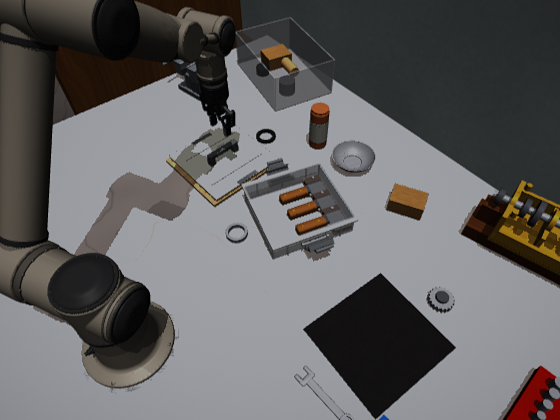

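{"name": "step_arm", "arguments": {
  "rows": [
    [0.0078,0.0026,0.02,0,0,0],
    [0.0078,0.0026,0.045,0,0,0],
    [0.0078,0.0026,0.07,0,0,0],
    [0.0078,0.0026,0.08,0,0,0],
    [0.0078,0.0026,0.08,0,0,0]
  ]
}}

```text
clock: 35.92
ee_pos: [0.5051, 0.3537, 0.022]
eef_rot: [0.112, -3.135, 0.004]
contact_force: [-0.9, -0.6, -0.0]
finger_gap: 0.0598
```

{"name": "step_arm", "arguments": {
  "rows": [
    [0,0,0.008,0,0,0],
    [0,0,0.016,0,0,0],
    [0,0,0.021,0,0,0],
    [0,0,0.021,0,0,0]
  ]
}}

```text
clock: 36.25
ee_pos: [0.5058, 0.3558, 0.0031]
eef_rot: [0.115, -3.139, 0.001]
contact_force: [-0.5, -0.3, -1.6]
finger_gap: 0.0599
```

Run:
```python
from h import *
st();goal([.5067,.3547,.003],94.3)
```

```text
36.25 tcp [0.5058 0.3558 0.0031] F [-0.54 -0.27 -1.56] gap 0.0599 q [ 0.489  0.717  1.476  0.     0.949 -1.155]
shift mm [-0.8 -1.1  0.1] turn [-0.02 -0.04 -0.1 ]
```

{"name": "step_arm", "arguments": {
  "rows": [
    [-0.001,-0.001,0,0,0,0],
    [-0.001,-0.001,0,0,0,0],
    [-0.001,-0.001,0,0,0,0],
    [-0.001,-0.001,0,0,0,0],
    [-0.001,-0.001,0,0,0,0]
  ],
  "fingers": 0,
  "force": 80
}}

```text
clock: 36.67
ee_pos: [0.5075, 0.3554, 0.0044]
eef_rot: [-0.115, 3.138, 0.001]
contact_force: [-0.0, 0.5, 2.9]
finger_gap: 0.0171
```

Run:
```python
from h import *
st()
im,d=r.get_image("wrist"); cv2.imwrite("pics/w41.png",im[:,:,::-1])
st()
```

```text
36.67 tcp [0.5075 0.3554 0.0044] F [-0.03  0.5   2.94] gap 0.0171 q [ 0.487  0.716  1.474  0.     0.95  -1.157]
36.72 tcp [0.5074 0.3554 0.0044] F [-0.41  0.05  4.06] gap 0.0169 q [ 0.487  0.716  1.474  0.     0.95  -1.157]
```

View pics/w41.png

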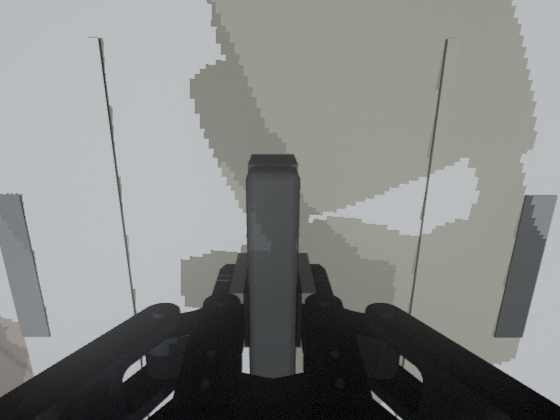

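{"name": "step_arm", "arguments": {
  "rows": [
    [0,0,-0.01,0,0,0],
    [0,0,-0.035,0,0,0],
    [0,0,-0.07,0,0,0],
    [0,0,-0.105,0,0,0],
    [0,-0.02,-0.125,0,0,0]
  ]
}}

```text
clock: 37.13
ee_pos: [0.5092, 0.3382, 0.1328]
eef_rot: [-0.119, 3.135, 0.006]
contact_force: [0.9, 0.3, -1.6]
finger_gap: 0.0169
```

Run:
```python
from h import *
st();goal(t2w(-.0,.0,.125),TY+90)
im,d=r.get_image("wrist"); cv2.imwrite("pics/w42.png",im[:,:,::-1])
```

```text
37.13 tcp [0.5092 0.3382 0.1328] F [ 0.87  0.34 -1.65] gap 0.0169 q [ 0.46   0.554  1.38   0.002  1.202 -1.187]
shift mm [ -21.3 -300.2    6.9] turn [ 0.24  0.23 19.76]
```

View pics/w42.png

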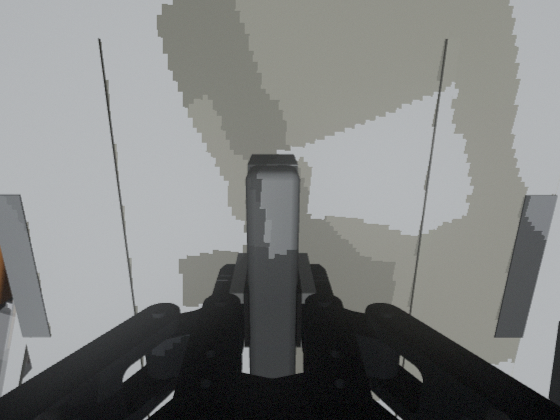

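{"name": "step_arm", "arguments": {
  "rows": [
    [-0.002,-0.038,0,0,0,4],
    [-0.005,-0.076,0,0,0,8],
    [-0.009,-0.114,0,0,0,12],
    [-0.012,-0.152,0,0,0,16],
    [-0.015,-0.19,0,0,0,19.8]
  ]
}}

```text
clock: 37.6
ee_pos: [0.5368, 0.145, 0.1286]
eef_rot: [-0.431, -3.111, 0.001]
contact_force: [0.5, 0.2, -2.7]
finger_gap: 0.0169
```

Run:
```python
from h import *
tst();goal(t2w(-.0,.0,.09),TY+90)
```

```text
37.6 tcp [0.5368 0.145  0.1286] F [ 0.45  0.21 -2.72] gap 0.0169 q [ 0.126  0.467  1.545 -0.     1.131 -1.17 ]
tcp in tote mm [-43.6  96.4 128.6]
shift mm [-44.3 -96.1  38.6] turn [-0.03 -0.05 -0.37]
```

{"name": "step_arm", "arguments": {
  "rows": [
    [-0.015,-0.03,0,0,0,0],
    [-0.03,-0.06,0,0,0,0],
    [-0.043,-0.09,0,0,0,-0.3],
    [-0.043,-0.09,0,0,0,-0.3],
    [-0.043,-0.09,0,0,0,-0.3]
  ]
}}

```text
clock: 38.02
ee_pos: [0.5544, 0.0469, 0.1284]
eef_rot: [-0.423, -3.112, -0.0]
contact_force: [-1.1, 0.5, -2.6]
finger_gap: 0.017
```

{"name": "step_arm", "arguments": {
  "rows": [
    [0,0,0,0,0,0],
    [0,0,0,0,0,0],
    [0,0,0,0,0,0]
  ]
}}

```text
clock: 38.27
ee_pos: [0.5543, 0.0498, 0.1286]
eef_rot: [-0.415, -3.114, -0.0]
contact_force: [0.1, 1.0, -3.2]
finger_gap: 0.0171
```

Run:
```python
from h import *
tst();goal(t2w(-.0005,.0,.07),TY+90)
im,d=r.get_image("side"); crop(im,210,110,370,270,4,"pics/s43.png")
im,d=r.get_image("wrist"); cv2.imwrite("pics/w43.png",im[:,:,::-1])
tst()
```

```text
38.27 tcp [0.5543 0.0498 0.1286] F [ 0.09  0.98 -3.16] gap 0.0171 q [-0.048  0.467  1.544  0.     1.13  -1.354]
tcp in tote mm [ -1.5   9.3 128.6]
shift mm [-1.  -9.3 58.6] turn [ 0.01 -0.02  0.21]
38.37 tcp [0.5545 0.0497 0.1287] F [-0.21  0.36 -2.52] gap 0.0171 q [-0.048  0.467  1.544  0.     1.13  -1.354]
tcp in tote mm [ -1.3   9.1 128.7]
```

View pics/s43.png

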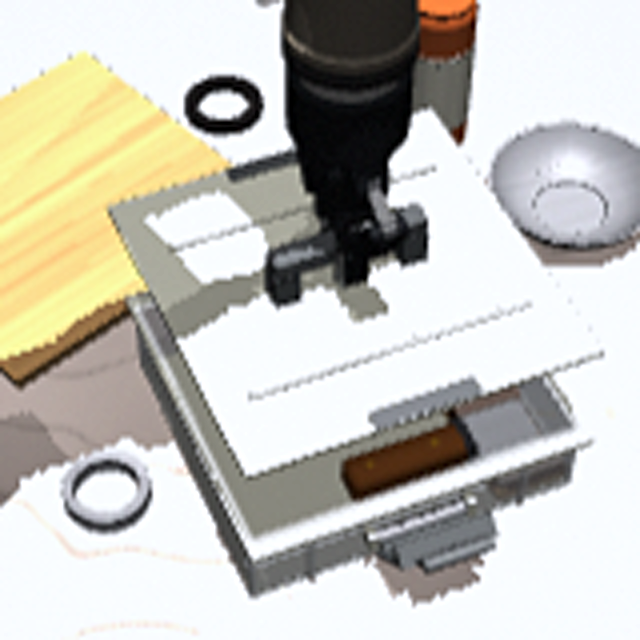

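View pics/w43.png

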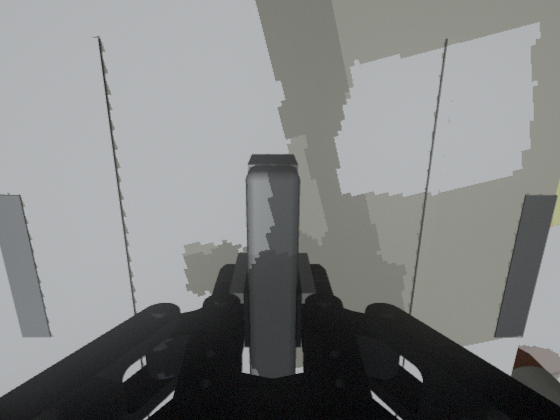

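{"name": "step_arm", "arguments": {
  "rows": [
    [-0.001,-0.009,0,0,0,0.2],
    [-0.001,-0.009,0.015,0,0,0.2],
    [-0.001,-0.009,0.035,0,0,0.2],
    [-0.001,-0.009,0.055,0,0,0.2],
    [-0.001,-0.009,0.06,0,0,0.2]
  ]
}}

```text
clock: 38.78
ee_pos: [0.5512, 0.0394, 0.0659]
eef_rot: [-0.422, -3.108, 0.001]
contact_force: [-1.4, 0.6, -3.3]
finger_gap: 0.0169
```

{"name": "step_arm", "arguments": {
  "rows": [
    [0,0,0,0,0,0],
    [0,0,0,0,0,0],
    [0,0,0,0,0,0]
  ]
}}

```text
clock: 39.03
ee_pos: [0.5542, 0.0395, 0.0699]
eef_rot: [0.423, 3.111, 0.0]
contact_force: [-0.1, -0.6, -1.9]
finger_gap: 0.0172
```

Run:
```python
from h import *
tst();goal(t2w(.0,.0005,.07),TY+90)
im,d=r.get_image("side"); crop(im,210,110,370,270,4,"pics/s44.png")
tst()
```

```text
39.03 tcp [0.5542 0.0395 0.0699] F [-0.1  -0.56 -1.94] gap 0.0172 q [-0.067  0.533  1.617  0.     0.99  -1.367]
tcp in tote mm [ 1.2 -0.7 69.9]
shift mm [ 1.2  1.2 -0.1] turn [ 0.03  0.13 -0.08]
39.08 tcp [0.5542 0.0395 0.07  ] F [-0.43 -0.44 -2.01] gap 0.017 q [-0.067  0.533  1.617  0.     0.989 -1.367]
tcp in tote mm [ 1.1 -0.7 70. ]
```

View pics/s44.png

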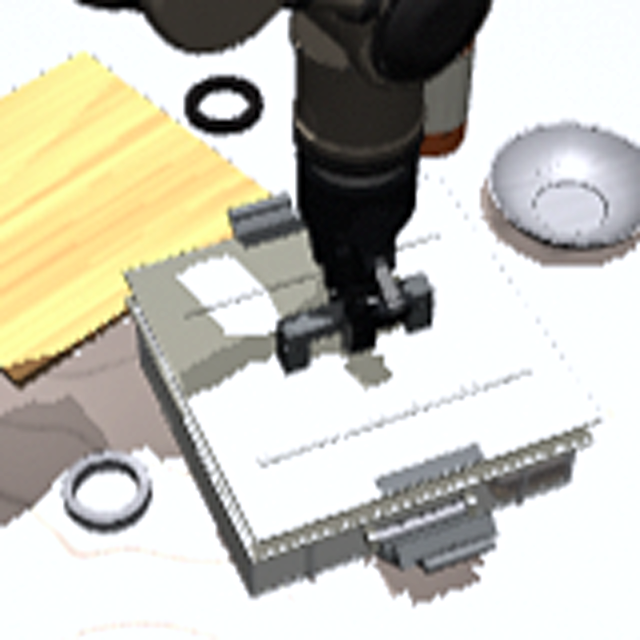

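Well aligned. I'll lower the lid slowly, watching the force.

{"name": "step_arm", "arguments": {
  "rows": [
    [0.001,0.001,0.004,0,0,0],
    [0.001,0.001,0.008,0,0,0],
    [0.001,0.001,0.011,0,0,0],
    [0.001,0.001,0.014,0,0,0],
    [0.001,0.001,0.016,0,0,0]
  ]
}}

```text
clock: 39.5
ee_pos: [0.5524, 0.0408, 0.0521]
eef_rot: [-0.423, -3.112, -0.0]
contact_force: [-0.3, 0.1, -2.6]
finger_gap: 0.017
```

Run:
```python
from h import *
tst()
```

```text
39.5 tcp [0.5524 0.0408 0.0521] F [-0.32  0.08 -2.61] gap 0.017 q [-0.065  0.555  1.636  0.     0.951 -1.365]
tcp in tote mm [-1.   0.1 52.1]
```

{"name": "step_arm", "arguments": {
  "rows": [
    [0,0,0.002,0,0,0],
    [0,0,0.003,0,0,0],
    [0,0,0.004,0,0,0],
    [0,0,0.006,0,0,0],
    [0,0,0.007,0,0,0]
  ]
}}

```text
clock: 39.92
ee_pos: [0.5528, 0.0408, 0.0472]
eef_rot: [0.423, 3.112, 0.0]
contact_force: [-8.2, -1.0, 19.3]
finger_gap: 0.0169
```

Run:
```python
from h import *
tst()
```

```text
39.92 tcp [0.5528 0.0408 0.0472] F [-8.16 -1.04 19.34] gap 0.0169 q [-0.065  0.562  1.64  -0.     0.938 -1.365]
tcp in tote mm [-0.5  0.2 47.2]
```

{"name": "step_arm", "arguments": {
  "rows": [
    [0,0,-0.001,0,0,0],
    [0,0,-0.001,0,0,0],
    [0,0,-0.001,0,0,0],
    [0,0,-0.02,0,0,0],
    [0,0,-0.055,0,0,0]
  ],
  "fingers": 0.06
}}

```text
clock: 40.33
ee_pos: [0.5499, 0.0409, 0.0976]
eef_rot: [-0.422, -3.105, 0.001]
contact_force: [0.1, 0.1, -0.1]
finger_gap: 0.06
```

{"name": "step_arm", "arguments": {
  "rows": [
    [0,0.035,-0.03,0,0,0],
    [0,0.07,-0.035,0,0,0],
    [0,0.11,-0.035,0,0,0],
    [0,0.15,-0.035,0,0,0],
    [0,0.19,-0.035,0,0,0]
  ],
  "fingers": 0
}}

```text
clock: 40.75
ee_pos: [0.6038, 0.2257, 0.1362]
eef_rot: [0.424, 3.112, 0.001]
contact_force: [0.4, 0.2, -0.6]
finger_gap: 0.0007
```

{"name": "step_arm", "arguments": {
  "rows": [
    [0,0.02,0,0,0,0],
    [0,0.02,0,0,0,0],
    [0,0.02,0,0,0,0],
    [0,0.02,0,0,0,0]
  ]
}}

```text
clock: 41.08
ee_pos: [0.6084, 0.2424, 0.1353]
eef_rot: [-0.424, -3.112, 0.001]
contact_force: [-0.8, -1.0, 0.6]
finger_gap: -0.0003
```

Run:
```python
from h import *
tst();goal(t2w(0,.2,.02),TY+90)
im,d=r.get_image("side"); crop(im,210,110,370,270,4,"pics/s45.png")
ci=r.camera_info("side")
for u,v in ((300,230),(330,215),(262,190),(290,170),(320,180)):
  print((w2t(pix2w("side",u,v,depth=d[v,u],ci=ci))*1000).round(0))
im,d=r.get_image("top"); crop(im,200,130,335,260,5,"pics/t45.png")
im,d=r.get_image("wrist"); cv2.imwrite("pics/w45.png",im[:,:,::-1])
tst()
```

```text
41.08 tcp [0.6084 0.2424 0.1353] F [-0.77 -1.    0.56] gap -0.0003 q [ 0.262  0.635  1.225 -0.     1.282 -1.038]
tcp in tote mm [ -0.5 209.2 135.3]
shift mm [ -0.6  -9.1 115.3] turn [-0.05 -0.03 -0.1 ]
[-35. -96.  71.]
[ 61. -84.  73.]
[-75.  78.  68.]
[ 30. 117.  70.]
[93. 43. 72.]
41.23 tcp [0.6087 0.2417 0.1359] F [ 0.29 -1.42  0.16] gap -0.0 q [ 0.261  0.634  1.225 -0.     1.282 -1.037]
tcp in tote mm [ -0.  208.7 135.9]
```

View pics/s45.png

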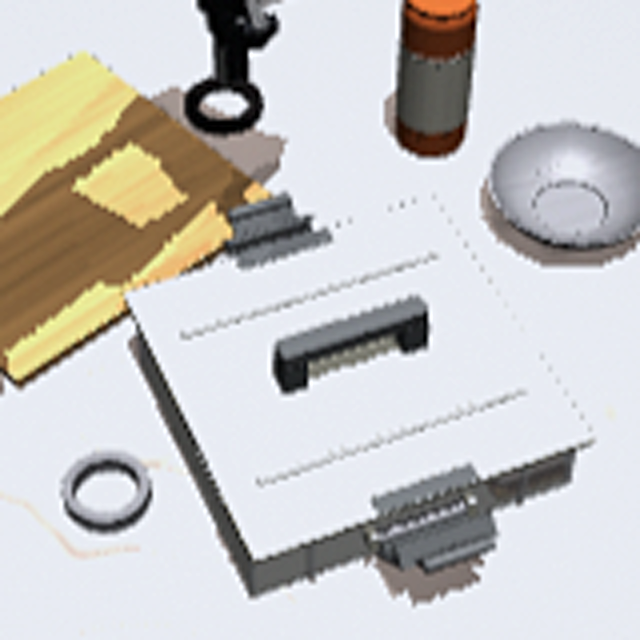

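View pics/t45.png

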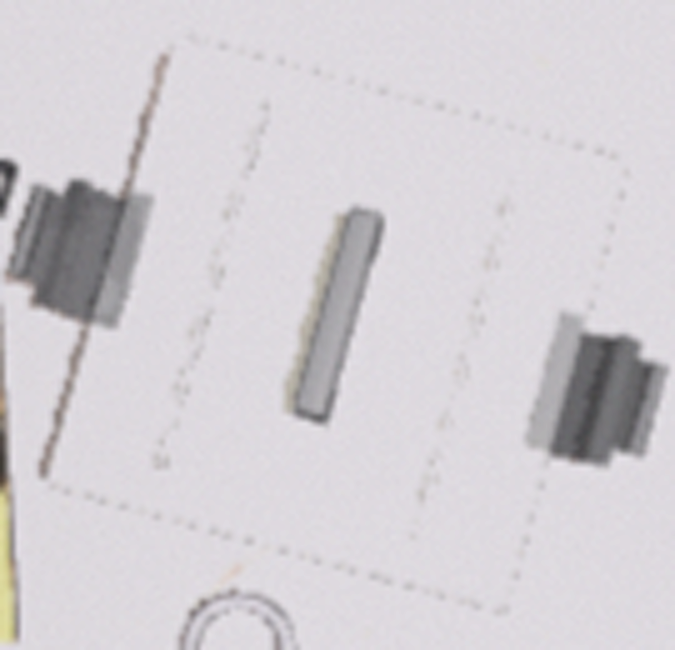

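View pics/w45.png

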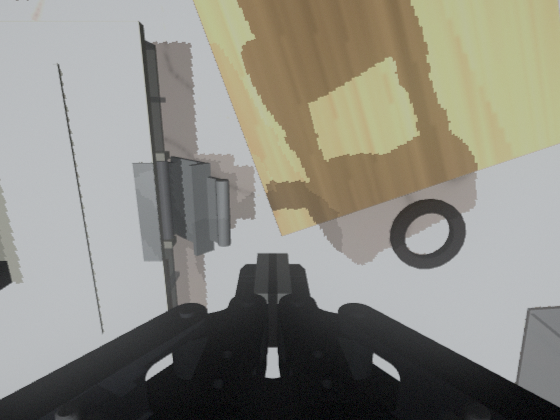

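The lid is seated exactly as at the start (bar and plate at the same pixels, plate top z about 70). Now I'll shut the left clip from outside.

{"name": "step_arm", "arguments": {
  "rows": [
    [0,0,0.03,0,0,0],
    [0,0,0.06,0,0,0],
    [0,0,0.09,0,0,0],
    [0,0,0.11,0,0,0],
    [0,0,0.116,0,0,0]
  ]
}}

```text
clock: 41.65
ee_pos: [0.6064, 0.2413, 0.016]
eef_rot: [-0.425, -3.107, 0.004]
contact_force: [-0.3, -0.9, 0.2]
finger_gap: 0.0001
```

{"name": "step_arm", "arguments": {
  "rows": [
    [0,0,0,0,0,0],
    [0,0,0,0,0,0]
  ]
}}

```text
clock: 41.82
ee_pos: [0.6095, 0.2428, 0.0209]
eef_rot: [0.424, 3.111, 0.001]
contact_force: [0.8, -0.3, 0.5]
finger_gap: -0.0001
```

Run:
```python
from h import *
tst()
im,d=r.get_image("wrist"); cv2.imwrite("pics/w46.png",im[:,:,::-1])
```

```text
41.82 tcp [0.6095 0.2428 0.0209] F [ 0.84 -0.26  0.5 ] gap -0.0001 q [ 0.262  0.751  1.343  0.     1.047 -1.037]
tcp in tote mm [  0.5 209.9  20.9]
```

View pics/w46.png

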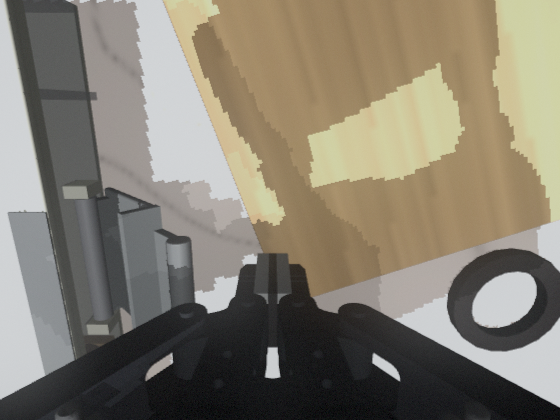

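{"name": "step_arm", "arguments": {
  "rows": [
    [0,-0.012,0,0,0,0],
    [0,-0.022,0,0,0,0],
    [0,-0.03,0,0,0,0],
    [0,-0.038,-0.002,0,0,0],
    [0,-0.046,-0.005,0,0,0]
  ]
}}

```text
clock: 42.28
ee_pos: [0.6028, 0.2126, 0.0351]
eef_rot: [0.423, 3.094, 0.041]
contact_force: [-6.2, 55.6, 50.1]
finger_gap: -0.0003
```

{"name": "step_arm", "arguments": {
  "rows": [
    [0,-0.006,-0.005,0,0,0],
    [0,-0.01,-0.008,0,0,0],
    [0,-0.012,-0.01,0,0,0],
    [0,-0.012,-0.01,0,0,0]
  ]
}}

```text
clock: 42.62
ee_pos: [0.5929, 0.1858, 0.0351]
eef_rot: [0.425, 3.113, -0.001]
contact_force: [-0.6, 0.5, -0.5]
finger_gap: -0.0
```

Run:
```python
from h import *
tst()
im,d=r.get_image("wrist"); cv2.imwrite("pics/w47.png",im[:,:,::-1])
```

```text
42.62 tcp [0.5929 0.1858 0.0351] F [-0.56  0.47 -0.5 ] gap -0.0 q [ 1.810e-01  6.800e-01  1.444e+00 -1.000e-03  1.017e+00 -1.118e+00]
tcp in tote mm [ -0.4 150.6  35.1]
```

View pics/w47.png

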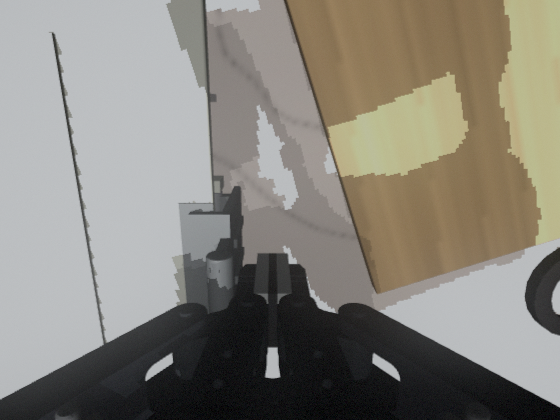

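The left clip is shut (tab at (220,275), over the edge). Next the right clip, with a path that follows the tab's arc to keep forces low.

{"name": "step_arm", "arguments": {
  "rows": [
    [0,0.01,0,0,0,0],
    [0,0.01,-0.04,0,0,0],
    [0,0.01,-0.08,0,0,0],
    [0,0.0,-0.1,0,0,0],
    [0,-0.04,-0.1,0,0,0]
  ]
}}

```text
clock: 43.08
ee_pos: [0.5865, 0.1531, 0.1394]
eef_rot: [0.415, 3.104, 0.007]
contact_force: [0.3, -1.3, 0.4]
finger_gap: 0.0002
```

{"name": "step_arm", "arguments": {
  "rows": [
    [0,-0.04,0,0,0,0],
    [0,-0.08,0,0,0,0],
    [0,-0.12,0,0,0,0],
    [0,-0.16,0,0,0,0],
    [0,-0.2,0,0,0,0]
  ]
}}

```text
clock: 43.5
ee_pos: [0.5284, -0.0453, 0.134]
eef_rot: [-0.423, -3.112, -0.0]
contact_force: [0.5, 0.5, -0.5]
finger_gap: -0.0002
```

{"name": "step_arm", "arguments": {
  "rows": [
    [0,-0.04,0,0,0,0],
    [0,-0.08,0,0,0,0],
    [0,-0.119,0,0,0,0],
    [0,-0.119,0,0,0,0],
    [0,-0.119,0,0,0,0]
  ]
}}

```text
clock: 43.92
ee_pos: [0.4969, -0.1603, 0.1339]
eef_rot: [-0.43, -3.111, -0.001]
contact_force: [0.1, -0.0, -0.1]
finger_gap: -0.0
```

{"name": "step_arm", "arguments": {
  "rows": [
    [0,0,0,0,0,0],
    [0,0,0,0,0,0]
  ]
}}

```text
clock: 44.08
ee_pos: [0.4976, -0.1574, 0.1342]
eef_rot: [-0.421, -3.112, -0.001]
contact_force: [-0.6, -0.1, 0.3]
finger_gap: -0.0002
```

Run:
```python
from h import *
tst();goal(t2w(0,-.205,.028),TY+90)
im,d=r.get_image("wrist"); cv2.imwrite("pics/w48.png",im[:,:,::-1])
im,d=r.get_image("top"); crop(im,200,130,335,260,5,"pics/t48.png")
```

```text
44.08 tcp [ 0.4976 -0.1574  0.1342] F [-0.63 -0.08  0.32] gap -0.0002 q [-0.453  0.403  1.634  0.     1.106 -1.755]
tcp in tote mm [  -1.1 -205.5  134.2]
shift mm [ -1.2   0.5 106.2] turn [ 0.03 -0.05 -0.02]
```

View pics/w48.png

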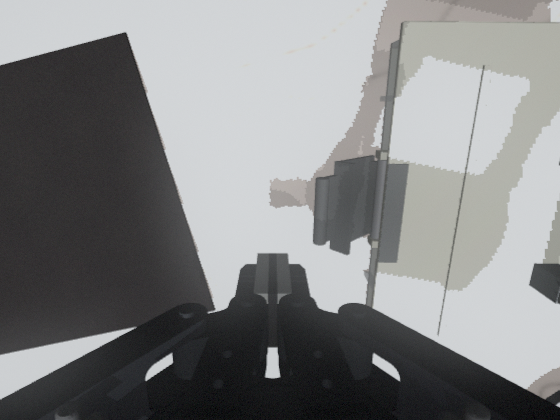

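View pics/t48.png

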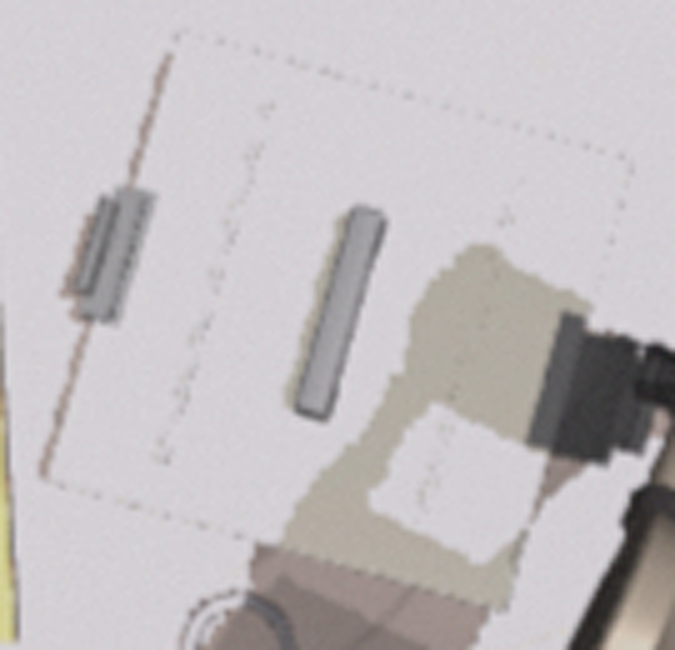

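{"name": "step_arm", "arguments": {
  "rows": [
    [0,0,0.03,0,0,0],
    [0,0,0.06,0,0,0],
    [0,0,0.09,0,0,0],
    [0,0,0.108,0,0,0],
    [0,0,0.108,0,0,0]
  ]
}}

```text
clock: 44.6
ee_pos: [0.495, -0.1563, 0.023]
eef_rot: [-0.42, -3.106, -0.004]
contact_force: [-0.6, 0.2, 0.0]
finger_gap: 0.0002
```

{"name": "step_arm", "arguments": {
  "rows": [
    [0,0,0,0,0,0],
    [0,0.005,0,0,0,0]
  ]
}}

```text
clock: 44.77
ee_pos: [0.4997, -0.1541, 0.0278]
eef_rot: [0.423, 3.111, -0.001]
contact_force: [0.2, -0.5, -0.3]
finger_gap: 0.0002
```

Run:
```python
from h import *
tst()
```

```text
44.77 tcp [ 0.4997 -0.1541  0.0278] F [ 0.22 -0.47 -0.25] gap 0.0002 q [-0.446  0.545  1.748 -0.     0.847 -1.746]
tcp in tote mm [   0.  -201.8   27.8]
```

{"name": "step_arm", "arguments": {
  "rows": [
    [0,0.007,0,0,0,0],
    [0,0.013,-0.002,0,0,0],
    [0,0.019,-0.007,0,0,0],
    [0,0.025,-0.012,0,0,0],
    [0,0.031,-0.016,0,0,0]
  ]
}}

```text
clock: 45.18
ee_pos: [0.5073, -0.1262, 0.0453]
eef_rot: [0.42, 3.111, -0.008]
contact_force: [-9.4, -13.6, 15.6]
finger_gap: 0.0
```

Run:
```python
from h import *
tst()
im,d=r.get_image("wrist"); cv2.imwrite("pics/w49.png",im[:,:,::-1])
tst()
```

```text
45.18 tcp [ 0.5073 -0.1262  0.0453] F [ -9.41 -13.58  15.63] gap 0.0 q [-0.388  0.518  1.734 -0.006  0.886 -1.686]
tcp in tote mm [-1.000e-01 -1.729e+02  4.530e+01]
45.23 tcp [ 0.5077 -0.1254  0.0462] F [-9.17 -9.86 14.7 ] gap 0.0 q [-0.386  0.516  1.733 -0.005  0.888 -1.685]
tcp in tote mm [ 1.00e-01 -1.72e+02  4.62e+01]
```

View pics/w49.png

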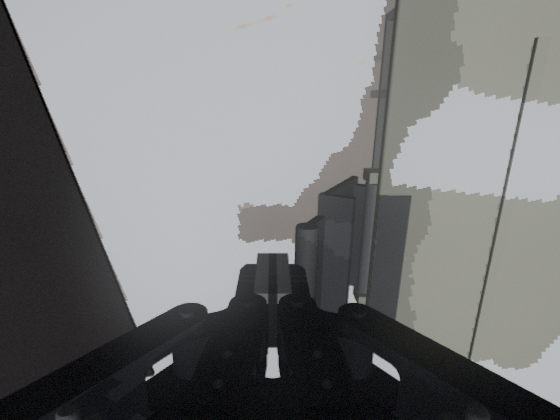

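The clip is halfway, near the snap point, with moderate force. I'll continue.

{"name": "step_arm", "arguments": {
  "rows": [
    [0,0.005,-0.003,0,0,0],
    [0,0.01,-0.005,0,0,0],
    [0,0.016,-0.008,0,0,0],
    [0,0.022,-0.009,0,0,0],
    [0,0.022,-0.009,0,0,0]
  ]
}}

```text
clock: 45.65
ee_pos: [0.5142, -0.1042, 0.0576]
eef_rot: [0.42, 3.107, -0.007]
contact_force: [-14.7, -6.6, 38.7]
finger_gap: 0.0001
```

Run:
```python
from h import *
tst()
im,d=r.get_image("wrist"); cv2.imwrite("pics/w50.png",im[:,:,::-1])
tst()
```

```text
45.65 tcp [ 0.5142 -0.1042  0.0576] F [-14.73  -6.6   38.68] gap 0.0001 q [-0.344  0.501  1.721 -0.004  0.913 -1.644]
tcp in tote mm [   0.7 -149.9   57.6]
45.7 tcp [ 0.5142 -0.1043  0.0576] F [-14.64  -6.57  38.61] gap 0.0002 q [-0.344  0.501  1.721 -0.004  0.913 -1.644]
tcp in tote mm [   0.7 -150.    57.6]
```

View pics/w50.png

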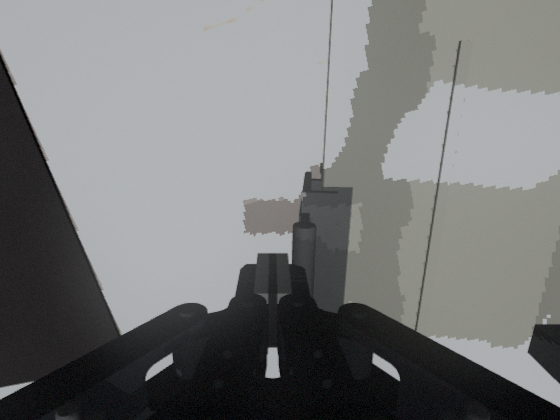

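{"name": "step_arm", "arguments": {
  "rows": [
    [0,-0.01,0,0,0,0],
    [0,-0.025,0,0,0,0],
    [0,-0.03,-0.03,0,0,0],
    [0,-0.03,-0.07,0,0,0],
    [0.03,-0.05,-0.1,0,0,0]
  ]
}}

```text
clock: 46.12
ee_pos: [0.4785, -0.1416, 0.1523]
eef_rot: [0.42, 3.106, -0.002]
contact_force: [-0.4, -2.0, 0.5]
finger_gap: -0.0001
```

{"name": "step_arm", "arguments": {
  "rows": [
    [0.04,-0.01,-0.02,0,0,0],
    [0.08,-0.02,-0.04,0,0,0],
    [0.1,-0.04,-0.04,0,0,0],
    [0.1,-0.08,-0.04,0,0,0],
    [0.1,-0.1,-0.04,0,0,0]
  ]
}}

```text
clock: 46.53
ee_pos: [0.3502, -0.2129, 0.1905]
eef_rot: [0.422, 3.109, -0.005]
contact_force: [0.5, -0.1, 0.3]
finger_gap: 0.0
```

{"name": "step_arm", "arguments": {
  "rows": [
    [0,0,0,0,0,0],
    [0,0,0,0,0,0],
    [0,0,0,0,0,0]
  ]
}}

```text
clock: 46.78
ee_pos: [0.3514, -0.2106, 0.1887]
eef_rot: [0.423, 3.112, 0.0]
contact_force: [-0.1, 0.1, -0.7]
finger_gap: 0.0004
```

Run:
```python
from h import *
tst()
im,d=r.get_image("top"); crop(im,200,130,335,260,5,"pics/t51.png"); cv2.imwrite("pics/top51.png",im[:,:,::-1])
im,d=r.get_image("side"); crop(im,210,110,370,270,4,"pics/s51.png")
ci=r.camera_info("side")
for u,v in ((300,230),(330,215),(262,190),(290,170),(320,180)):
  print((w2t(pix2w("side",u,v,depth=d[v,u],ci=ci))*1000).round(0))
```

```text
46.78 tcp [ 0.3514 -0.2106  0.1887] F [-0.12  0.1  -0.74] gap 0.0004 q [-7.280e-01  1.430e-01  1.835e+00  1.000e-03  1.164e+00 -2.029e+00]
tcp in tote mm [-127.9 -295.7  188.7]
[-150. -326.  429.]
[ 62. -82.  70.]
[-76.  75.  72.]
[-166. -318.  567.]
[-139. -355.  573.]
```

View pics/t51.png

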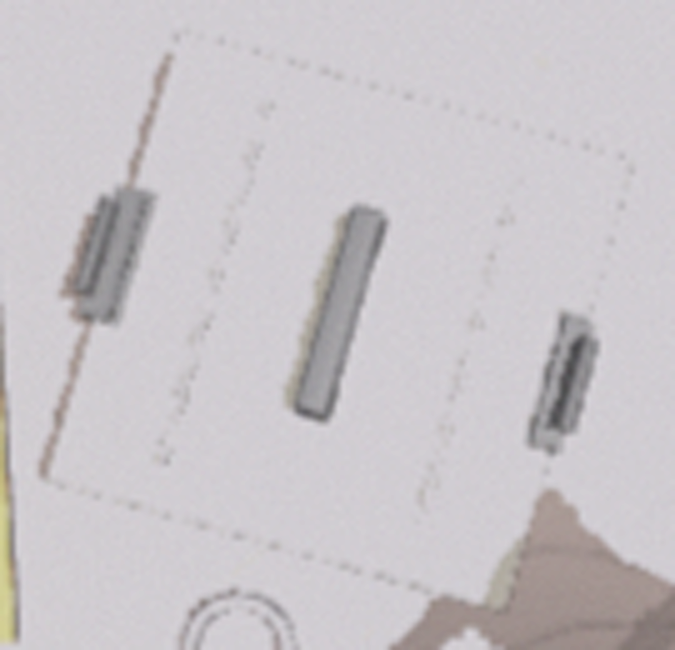

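View pics/s51.png

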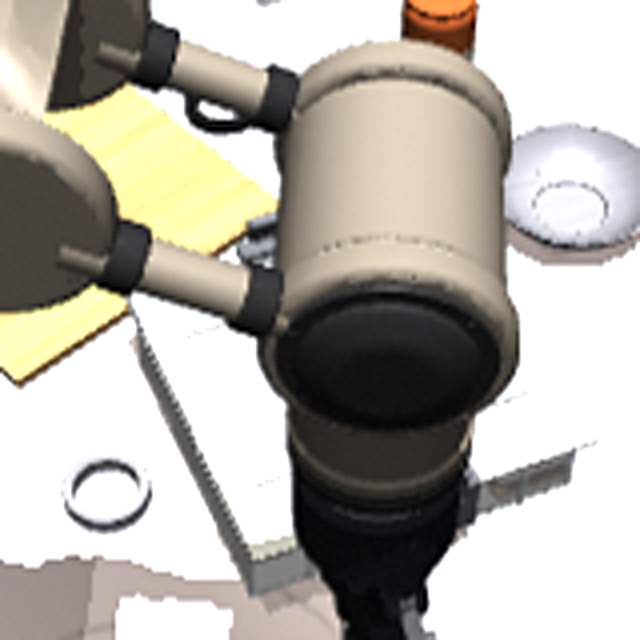

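View pics/top51.png

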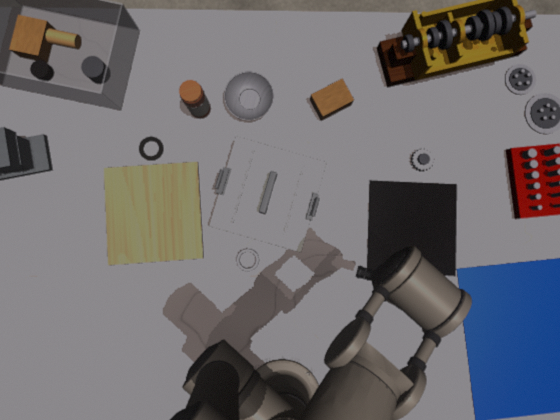

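The top view shows both clips back at their starting shut positions ((112,255) and (565,385) in the crop). The lid bar is where it started and the arm is clear of everything. Handing in.

Run:
```python
from workcell import r
s=r.state(); print(s['clock'],s['contact_force'].round(2)); print(r.close_job())
```

```text
46.8833 [-0.21  0.22  0.38]
the job is handed in; nothing more can be done
None
```

I finished the job and handed it in at 46.9 s, but one wrist force reading went over the 120 N limit, so the run may count as failed. The job reports no verdict, so I can't tell.

**What I did:** I flipped both clips out with the lid still seated and laid the lid on the plywood board. All three scrapers went into their own slots. I then put the lid back and snapped both clips shut.

**Last checks:**
- **Scrapers:** with the lid off, the blade edges measured x ≈ 116–118 mm in the tote (115.5 mm is fully home). All three handles lined up against the guard and were pressed onto the floor. I could not see them again once the lid was on.
- **Lid:** its bar and edges are back within about 1 pixel of their starting image positions, and its top measures about 70 mm high.
- **Clips:** both look the same as in the first picture, when they were shut.
- **Robot:** it was clear of everything, with wrist force near zero.
- **Bystander parts:** the gear, oil seal and bearing ring look unmoved. The arm hid the spanner in the last view, but it was in place before the lid went back on and I did not work near it after that.

**What went wrong or disagreed:**
- **Force over the limit:** lowering the second scraper, the gripper linkage hit the tote's right rim. The wrist read about 145 N up and 41 N sideways. That is over the 120 N limit, and may also have broken the 40 N limit on the gripper's body.
- **Other forces:** shutting the left clip briefly reached about 75 N. Opening the gripper beside the right wall gave about 22 N.
- **TCP position:** the real finger tips are about 35 mm above the reported TCP. My first push at the left clip therefore passed over it, and I corrected for this afterwards.
- **Second scraper:** it stopped about 5 mm short at first, and I pushed it home from behind.

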